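# Change over the drill press sled

### The arm

A 6-joint arm with a two-finger parallel gripper is mounted at the origin on the work surface. World frame = base frame: x ahead of the robot, y to its left, z up, the work surface at z = 0. Lengths are in m, angles in rad, forces in N, time in s.
With the tool pointing down it reaches from about 0.325 to 0.925 m from the base axis. Payload 3.1 kg.
Tool frame: the origin (TCP) lies on the front face of the gripper's body, between the roots of the fingers; the fingertips stand 73 mm ahead of it and the grasp point (between the pads) lies 54 mm ahead of it; z points along the fingers, y is the direction in which the jaws open and shut (so a half turn about z gives the same grasp; the last joint's range is limited). The gripper opens to 85 mm and grips with 20 to 120 N. Pads are 22 mm wide; open, the fingers measure 114 mm over their backs; the gripper's body (76 mm by 85 mm) begins 54 mm behind the grasp point. The pads swing forward as they close: fully open they stand 13 mm farther back than shut.
Start: joints at [-1.263, 0.217, 1.613, -0, 1.311, -0.112], TCP at [0.255, -0.571, 0.304] pointing down, gripper open.
Joint ranges: [-2.75, 2.75], [-0.78, 2.1], [0.31, 2.55], [-1.13, 4.27], [0.13, 2.63], [-2.58, 2.58]. Speed limits (rad/s): [2.79, 2.79, 3.14, 3.14, 3.14, 3.14].

### API

Orientations are given as a 3x3 rotation matrix whose columns are the frame's x, y, z axes.
In Python, from bench import sense, cams, ticket, spotter gives the robot as it stands.
- The arm moves only by the tool send_rows, never from a script. Its argument "commands" is a list of rows, each an object of numbers: "wx", "wy", "wz": the turn, a rotation vector about the tool's x, y, z in degrees; "dx", "dy", "dz": the shift along the tool's x, y, z in cm; "hand": the finger opening in cm, from 0 to 8.54. In form: [{"wx": .., "wy": .., "wz": .., "dx": .., "dy": .., "dz": .., "hand": ..}, ...]. A call has exactly 8 rows; each row is the pose to reach, as a shift and turn from the pose commanded when the call began, along the tool's axes at that moment; what a row does not reach only later rows make up. A row lasts 1/10 s, in which the tool goes at most 50 mm and 8.59 degrees, less where a joint would pass 70% of its speed; a pose out of reach is approached as far as the arm can. A call with a gripper value outside its range is refused whole. The fingers move at their own pace and stop on an object; the grip force is fixed at half the most. Time passes only in rows, so rows that repeat a pose let the fingers close, or fill a call up. It gives the time, the measured TCP pose, the force and the opening at its end, in the units of the state.
- sense(): the state, without advancing time (a new reading comes with each control period).
- cams.read_camera(name): name is "side" or "top"; returns the picture (400x640x3 uint8, red, green, blue); there is no depth.
- cams.camera_info(name): a dict with "fx", "fy", "cx", "cy" (pixels), "pose" (4x4, takes a point from camera to world coordinates). Camera axes: x right, y up, looking along -z (the intrinsics and any distortion apply to the point x, -y, -z); pixel columns grow to the right and rows downward; lengths in m; the calibration is good to about 2 mm. A picture is of the moment at which its call begins. camera_info takes no time and is no camera call.
- ticket.job_done(): hands the job in, once; it reports no verdict.
Trained networks look in the newest picture that a camera, given by its name, has taken for a name from the list of things; names that differ only in an ending like _2 or _b are one class to them, and where a whole thing is asked for, a point or a joint stands for the part that bears it (a point fixed in the world has none). Each returns a list of dicts, best first, with "p" (0 to 1); they miss things now and then, are a little off and sometimes report something else, mostly with a low value. They report only what shows in the picture. A call takes as long as a camera call. They do not tell look-alikes from the thing itself.
- spotter.recognise(camera, thing): "xyz" ([x, y, z] in m, in the coordinates of the camera as it stood for that picture, good to about 4 mm: the middle of the surface that is visible of it).
- spotter.masks_of(camera, thing): "region" (400x640 bool, what is visible of it).
The state is a dict: "time": time; "joint_pos": joint angles; "dq": joint speeds; "joint_efforts": joint torques, N m; "tcp_pos": TCP position; "tcp_rot": TCP orientation; "wrist_force": force on the tool from outside, world axes, zero at the start; "ft_torque": the same for the moment, N m; "grip_width": finger opening in m.
Only numpy, scipy, OpenCV 4.12 (cv2) and the standard library are available. Lean on these libraries where they do the work, as an engineer would, in place of code of your own. Each camera call takes 0.05 s, during which the arm holds its last target.

### The job

Pull the sled along its rail from under the drill to the loading station until it clicks into its detent there; then take the drilled blocks out from under its lip and lay them flat on the floor of the crate, and load every undrilled block from the bench into a pocket of the sled, one end tilted under the lip and then levelled down flat. Last, push the loaded sled back until it clicks into its drilling station, and leave the other things on the bench where they are.

Things in the scene. Friction and masses are not known exactly. Their poses are not given: they have to be found in the camera images.
- sled (a joint): position along the rail in m, growing to the robot's left (+y of the rail): 0 = in the detent of the drilling station (right, under the drill), 0.270 = in the detent of the loading station. It runs on from -0.022 to 0.292, so either can be overrun. About 1.2 N of friction; 5 to 8 N to enter or leave a detent, whose spring ball draws the sled home from about 4 mm away
- sled_handle (a point): middle of the sled's upright black handle, a cylinder 26 mm across and 45 mm tall (this point 102 mm above the bench, its top 125 mm), on a 12 mm stem at the left (+y) end of the sled. x of this and of the pocket points points across the rail away from the robot, y along the rail
- pocket_0 (a point): centre of the floor of the sled's rightmost pocket. The sled is an aluminium and plywood plate, 165 mm across the rail by 230 mm along it, with three equal pockets side by side, each 135 mm long across the rail (x) and 50 mm wide (y), floor 62 mm above the bench
- pocket_1 (a point): the same for the middle pocket, 76 mm from its neighbours in y. Near end (towards the robot, -x) of every pocket: a wall with a steel lip that overhangs the pocket by 14 mm, underside 30 mm above the floor, top 36 mm. Far end: a stop 8 mm high. Sides: strips 5 mm high, 26 mm wide between pockets. A block goes in only with one end tilted down under the lip, then levelled
- pocket_2 (a point): the same for the leftmost pocket, next to the handle, which stands 69 mm further along y
- station_load (a point): point on the bench under the middle of the sled when it is at the loading station; x across the rail, y along it
- station_drill (a point): point on the bench under the middle of the sled when it is at the drilling station, 270 mm from the loading station. The drill press stands here, over the rightmost pocket: head 125 mm wide, 300 to 535 mm above the bench, chuck and bit reaching down to 115 mm, column 150 mm beyond the rail's centre line
- crate: open plywood crate fixed to the bench, outside 165 (x) x 270 (y) x 50 mm tall, walls and floor 6 mm thick; origin under its centre, on the bench
- blank_0: undrilled hardwood block (no holes), lying flat on the bench at the start, 130 x 46 x 24 mm, about 0.1 kg, origin at its centre, x along its length, y across its width, z through its thickness; either end, either face serves alike; may be absent
- blank_1: undrilled hardwood block (no holes), lying flat on the bench at the start, 130 x 46 x 24 mm, about 0.1 kg, origin at its centre, x along its length, y across its width, z through its thickness; either end, either face serves alike; may be absent
- blank_2: undrilled hardwood block (no holes), lying flat on the bench at the start, 130 x 46 x 24 mm, about 0.1 kg, origin at its centre, x along its length, y across its width, z through its thickness; either end, either face serves alike; may be absent
- drilled_0: drilled block, the same wood with two rows of five holes in its top face, lying in one of the sled's pockets under the lip at the start, 130 x 46 x 24 mm, about 0.1 kg, origin at its centre, x along its length, y across its width, z through its thickness; either end, either face serves alike; may be absent
- drilled_1: drilled block, the same wood with two rows of five holes in its top face, lying in one of the sled's pockets under the lip at the start, 130 x 46 x 24 mm, about 0.1 kg, origin at its centre, x along its length, y across its width, z through its thickness; either end, either face serves alike; may be absent
- drilled_2: drilled block, the same wood with two rows of five holes in its top face, lying in one of the sled's pockets under the lip at the start, 130 x 46 x 24 mm, about 0.1 kg, origin at its centre, x along its length, y across its width, z through its thickness; either end, either face serves alike; may be absent
- square: try square, 110 mm wooden stock and 150 mm steel blade; not to be disturbed
- pencil: flat carpenter's pencil, 175 mm; not to be disturbed
- brush: bench brush, 240 mm; not to be disturbed
- bit_stand: wooden stand 60 x 150 x 50 mm with drill bits upright in it; not to be disturbed
- tape: tape measure 75 x 45 x 70 mm; not to be disturbed
- cup: black pencil cup 100 mm tall; not to be disturbed
- oil: white bottle 150 mm tall; not to be disturbed
- clamp: bar clamp lying flat, 260 mm; not to be disturbed
There are look-alikes about, which are no part of the job. What is shaped like the drilled_1 but red is not meant.

How it is judged:
By the outcome, as a careful person would: the job done as asked, in the order asked, and still so for the second after the job is handed in, with the robot touching nothing.
Of blank_0, blank_1, blank_2 only 2 to 3 are there at a start; the rules pass over those that are not, and their reading is None.
Of drilled_0, drilled_1, drilled_2 only 2 to 3 are there at a start; the rules pass over those that are not, and their reading is None.
At some moment in a run one of blank_0, blank_1, blank_2 may be knocked a few centimetres aside while the robot is not near it.
Once in a run the grip may slacken for a moment while it holds something.
It also fails if it takes over 208 s, if anything falls off the work surface, if the arm or the gripper's body presses on something with over 40 N, if the wrist force passes 120 N, or if a joint passes its speed limit or range.

## Working session

There is one attempt and no reset: what is moved stays moved. The work goes in short steps, Python scripts to look and compute and a tool call to move; the robot and the scene stay as the last step left them, time stands still between calls to the robot, and variables do not carry over. Pictures are saved under pics/ and viewed, and the job is handed in when it is done.

Besides the shell and the picture viewer there is one more tool, called after "Emit:" as name(argument=value, ...), one argument or row to a line, values as JSON. send_rows: Moves the arm, as the interface text tells. Its arguments: {"type":"object","properties":{"commands":{"type":"array"}},"required":["commands"]}

```bash
ls -la; mkdir -p pics; python3 - <<'E'
from bench import sense,cams
import cv2,numpy as np
np.set_printoptions(precision=4,suppress=True)
s=sense()
for k in s: print(k,np.array(s[k]))
for n in("side","top"):
    im=cams.read_camera(n); cv2.imwrite(f"pics/{n}0.png",im[:,:,::-1]); c=cams.camera_info(n); print(n,{k:np.array(v) for k,v in c.items()})
E
```

```text
total 12
drwxr-xr-x  3 agent agent 4096 Dec  7 05:58 .
drwxr-xr-x 23 root  root  4096 Dec  7 05:58 ..
drwxr-xr-x  2 agent agent 4096 Dec  7 05:58 pics
time 0.0
joint_pos [-1.2632  0.2178  1.615   0.      1.3113 -0.1122]
dq [ 0.0002  0.0003  0.0003  0.0014 -0.001   0.0004]
joint_efforts [  0.0003 -39.6851 -30.3852  -0.0003   0.0096   0.    ]
tcp_pos [ 0.2546 -0.5701  0.3025]
tcp_rot [[ 0.9131  0.4076 -0.0007]
 [ 0.4076 -0.9131  0.0023]
 [ 0.0003 -0.0024 -1.    ]]
wrist_force [0.2491 0.2157 0.8448]
ft_torque [-0.0624 -0.029   0.005 ]
grip_width 0.08551876129188057
side {'fx': array(451.8988), 'fy': array(451.8988), 'cx': array(316.0481), 'cy': array(202.8852), 'pose': array([[ 0.7794,  0.4283, -0.4574, -0.286 ],
       [-0.6264,  0.5136, -0.5864, -0.9873],
       [-0.0162,  0.7435,  0.6685,  1.2643],
       [ 0.    ,  0.    ,  0.    ,  1.    ]])}
top {'fx': array(447.3328), 'fy': array(447.3328), 'cx': array(314.182), 'cy': array(194.7058), 'pose': array([[ 0.0082,  0.9978, -0.0658,  0.4002],
       [-1.    ,  0.0086,  0.0051,  0.0166],
       [ 0.0056,  0.0658,  0.9978,  1.4014],
       [ 0.    ,  0.    ,  0.    ,  1.    ]])}
```

View pics/top0.png

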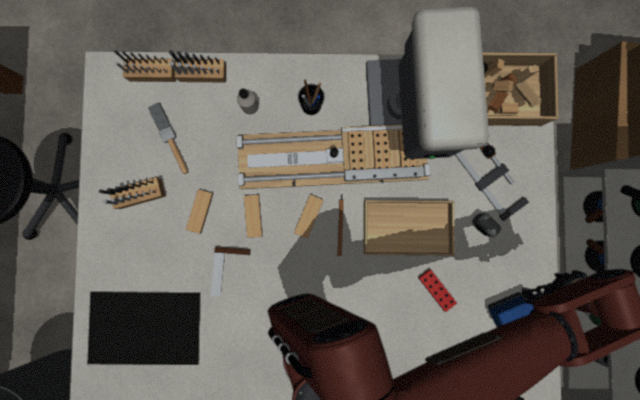

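View pics/side0.png

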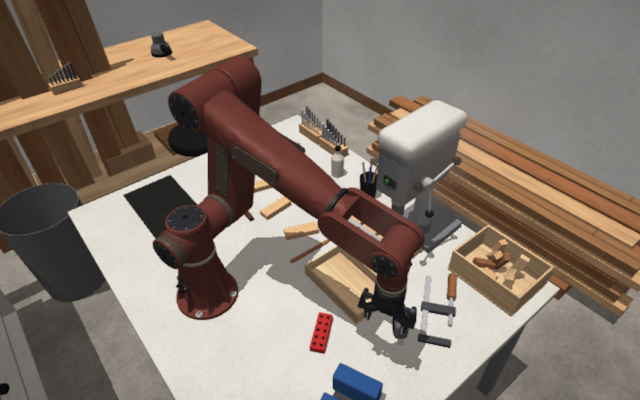

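```bash
cat > h.py <<'E'
import numpy as np,cv2
from scipy.spatial.transform import Rotation as R
from bench import sense,cams,spotter
np.set_printoptions(precision=4,suppress=True)
def info(n):
    c=cams.camera_info(n); return c,np.array(c["pose"])
def ray(n,u,v):
    c,P=info(n); d=np.array([(u-c["cx"])/c["fx"],-(v-c["cy"])/c["fy"],-1.0]); return P[:3,3],P[:3,:3]@d
def atz(n,u,v,z):
    o,d=ray(n,u,v); return o+d*(z-o[2])/d[2]
def proj(n,p):
    c,P=info(n); q=P[:3,:3].T@(np.asarray(p)-P[:3,3]); return np.array([c["cx"]+c["fx"]*q[0]/-q[2], c["cy"]+c["fy"]*q[1]/q[2]])
def tri(a,b):
    (o1,d1),(o2,d2)=a,b
    A=np.stack([d1,-d2],1); t=np.linalg.lstsq(A,o2-o1,rcond=None)[0]
    p,q=o1+t[0]*d1,o2+t[1]*d2; return (p+q)/2,np.linalg.norm(p-q)
def snap(n,f,crop=None,k=1):
    im=cams.read_camera(n); o=im[:,:,::-1]
    cv2.imwrite(f"pics/{f}_full.png",o)
    if crop: x0,y0,x1,y1=crop; o=o[y0:y1,x0:x1]
    o=cv2.resize(o,None,fx=k,fy=k,interpolation=cv2.INTER_CUBIC); cv2.imwrite(f"pics/{f}.png",o); return im
def down(yaw):  # jaw axis (tool y) at angle yaw from world x; z down
    y=np.array([np.cos(yaw),np.sin(yaw),0]); z=np.array([0,0,-1.]); return np.stack([np.cross(y,z),y,z],1)
def rel(tcp,rot,s=None):
    s=s or sense(); p=np.array(s["tcp_pos"]);r=np.array(s["tcp_rot"])
    d=r.T@(np.asarray(tcp)-p)*100; w=R.from_matrix(r.T@rot).as_rotvec(degrees=True)
    return d,w
def toW(n,xyz):
    c,P=info(n); return P[:3,:3]@np.asarray(xyz)+P[:3,3]
E
python3 - <<'E'
from h import *
a=cv2.imread("pics/top0.png")[110:270,170:470]; cv2.imwrite("pics/a.png",cv2.resize(a,None,fx=2.6,fy=2.6,interpolation=cv2.INTER_CUBIC))
cams.read_camera("top")
for t in ["sled_handle","pocket_0","crate","blank_0","drilled_0"]:
    for c in["top"]:
        print(t,[(toW(c,r["xyz"]),round(r["p"],2)) for r in spotter.recognise(c,t)])
        print(t,[(np.array([np.argwhere(r["region"]).mean(0)[::-1]]),r["region"].sum(),round(r["p"],2)) for r in spotter.masks_of(c,t)])
E
```

```text
sled_handle [(array([ 0.5979, -0.1628,  0.0691]), 0.68)]
sled_handle [(array([[373.9065, 156.7987]]), np.int64(2395), 0.59), (array([[222.0734, 266.3219]]), np.int64(640), 0.44), (array([[167.4057, 133.3342]]), np.int64(769), 0.19)]
pocket_0 [(array([ 0.5946, -0.158 ,  0.065 ]), 0.82)]
pocket_0 [(array([[373.4633, 156.6142]]), np.int64(2387), 0.56), (array([[248.1174, 101.1061]]), np.int64(443), 0.24)]
crate [(array([ 0.3954, -0.2867,  0.0055]), 0.89)]
crate [(array([[408.9891, 227.1177]]), np.int64(5031), 0.56)]
blank_0 [(array([0.4246, 0.1958, 0.0218]), 0.9), (array([0.428 , 0.026 , 0.0248]), 0.88), (array([0.4369, 0.3593, 0.0278]), 0.81)]
blank_0 [(array([[199.1788, 211.2297]]), np.int64(688), 0.84), (array([[252.9602, 215.6592]]), np.int64(628), 0.64), (array([[308.743, 215.785]]), np.int64(642), 0.56)]
drilled_0 [(array([ 0.6267, -0.1131,  0.0845]), 0.74), (array([ 0.6256, -0.1841,  0.0882]), 0.74), (array([ 0.5997, -0.2523,  0.089 ]), 0.69), (array([ 0.201 , -0.3694,  0.0237]), 0.69), (array([ 0.6517, -0.2057,  0.3867]), 0.2)]
drilled_0 [(array([[381.7815, 149.2028]]), np.int64(572), 0.95), (array([[404.3416, 152.9359]]), np.int64(281), 0.65), (array([[437.5979, 289.9477]]), np.int64(746), 0.61), (array([[373.7375, 156.5145]]), np.int64(2476), 0.51)]
```

View pics/a.png

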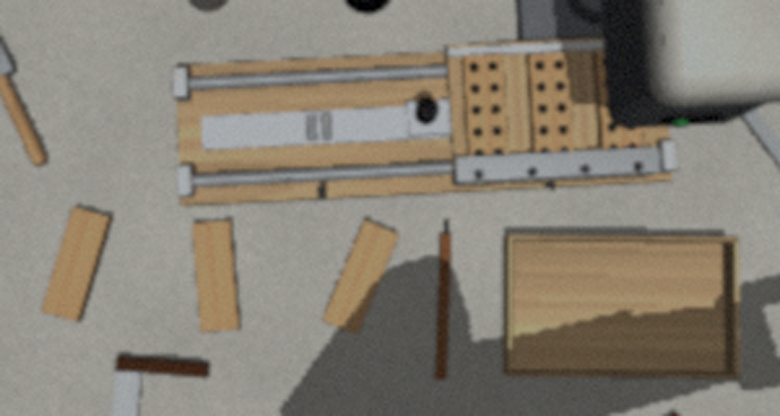

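```bash
python3 - <<'E'
from h import *
im=cv2.imread("pics/top0.png")
def crop(x0,y0,x1,y1,k,f):
    cv2.imwrite(f,cv2.resize(im[y0:y1,x0:x1],None,fx=k,fy=k,interpolation=cv2.INTER_LINEAR))
crop(310,120,440,200,6,"pics/b.png")
crop(355,190,465,262,7,"pics/c.png")
g=cv2.imread("pics/side0.png")[170:330,290:470]; cv2.imwrite("pics/d.png",cv2.resize(g,None,fx=4,fy=3.5))
E
```

```text
(no output)
```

View pics/b.png

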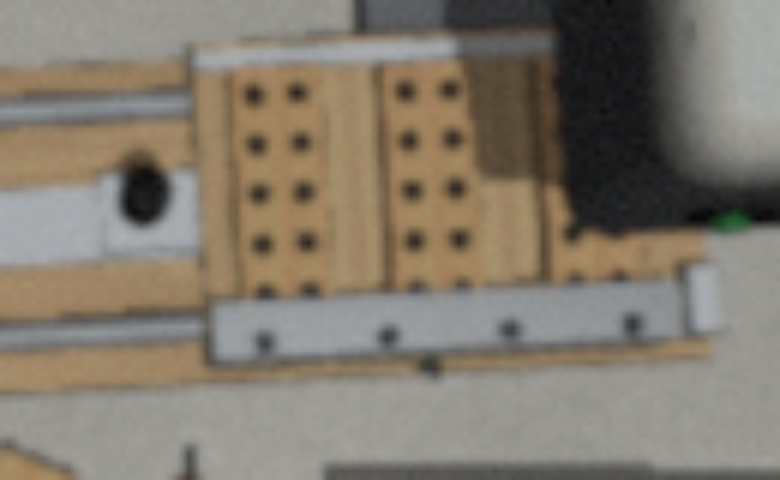

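View pics/c.png

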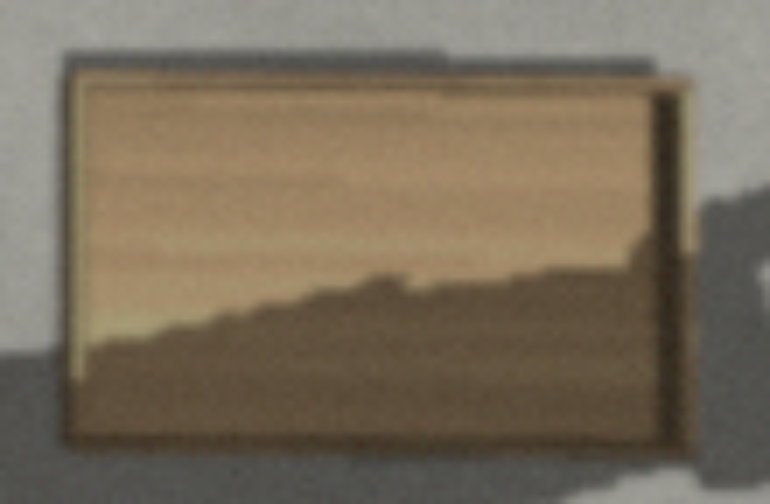

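View pics/d.png

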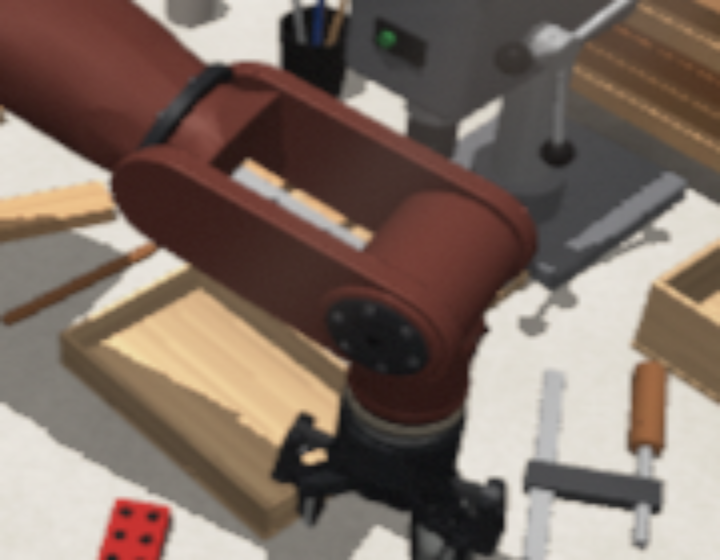

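```bash
python3 - <<'E'
from h import *
b=lambda x,y:(310+x/6,120+y/6)
c=lambda x,y:(355+x/7,190+y/7)
print("handle",atz("top",*b(146,192),.125))
a1,a2=atz("top",*b(212,299),.098),atz("top",*b(688,280),.098); print("lip edge",a1,a2,np.degrees(np.arctan2(a1[0]-a2[0],a1[1]-a2[1])),np.linalg.norm(a1-a2))
a1,a2=atz("top",*b(212,362),.098),atz("top",*b(688,338),.098); print("lip edge near",a1,a2,np.degrees(np.arctan2(a1[0]-a2[0],a1[1]-a2[1])))
# block holes
for nm,pts in {"blk2":[(255,94),(297,92),(264,243),(307,240)],"blk1":[(405,91),(450,89),(414,240),(459,238)]}.items():
    q=np.array([atz("top",*b(*p),.086) for p in pts]); print(nm,q[:,:2].tolist(), np.degrees(np.arctan2(q[0,1]-q[2,1],q[0,0]-q[2,0])))
q=[atz("top",*c(*p),.05) for p in [(65,70),(692,77),(690,455),(62,448)]]; print("crate",np.array(q),np.mean(q,0)); q=np.array(q)
print(np.linalg.norm(q[0]-q[1]),np.linalg.norm(q[1]-q[2]),np.degrees(np.arctan2(q[0,0]-q[1,0],q[0,1]-q[1,1])))
cams.read_camera("top")
for m in spotter.masks_of("top","blank_0"):
    r=m["region"].astype(np.uint8); P=np.argwhere(r)[:,::-1].astype(np.float32)
    W=np.array([atz("top",u,v,.024)[:2] for u,v in P]); mu=W.mean(0); ev,V=np.linalg.eigh(np.cov((W-mu).T)); ang=np.degrees(np.arctan2(V[1,1],V[0,1]))
    print("blank",mu,ang%180,np.sqrt(12*ev),round(m["p"],2))
E
```

```text
handle [ 0.6081 -0.0469  0.125 ]
lip edge [ 0.5601 -0.0808  0.098 ] [ 0.5715 -0.3138  0.098 ] -2.8090545797867144 0.23327603812783304
lip edge near [ 0.5292 -0.0809  0.098 ] [ 0.543  -0.3135  0.098 ] -3.4005106914903527
blk2 [[0.6639717999567426, -0.10262816669194252], [0.6651692762588186, -0.12345769862426233], [0.5896151143792467, -0.10726850308838398], [0.5912999834918344, -0.12851597848626395]] 3.570994884942337
blk1 [[0.6661725685300157, -0.17704366878254635], [0.6673847795243097, -0.19938094003678286], [0.5917786899797657, -0.18141322824803047], [0.5929756921965488, -0.20366929539728365]] 3.3614326364404468
crate [[ 0.4746 -0.1421  0.05  ]
 [ 0.4739 -0.4137  0.05  ]
 [ 0.3114 -0.4108  0.05  ]
 [ 0.3122 -0.1409  0.05  ]] [ 0.393  -0.2769  0.05  ]
0.27158012478517213 0.16258899961016776 0.15080498476259138
blank [0.4256 0.0261] 158.1569344127946 [0.0473 0.1295] 0.81
blank [0.4271 0.1971] 6.119550782378866 [0.0495 0.132 ] 0.71
blank [0.4394 0.3621] 165.23378603697984 [0.0499 0.1229] 0.58
blank [ 0.6248 -0.2695] 17.1490929526405 [0.0379 0.1282] 0.2
```

```bash
cat >> h.py <<'E'
def t(x,y,z,yaw,pitch=0,grasp=True,off=0.054):
    """target grasp point world; yaw of jaw axis deg; pitch deg about jaw axis"""
    s=sense(); r=np.array(s["tcp_rot"])
    best=None
    for k in(0,180):
        rot=down(np.radians(yaw+k))
        if pitch:
            a=np.array([np.cos(np.radians(yaw)),np.sin(np.radians(yaw)),0]); rot=R.from_rotvec(a*np.radians(pitch)).as_matrix()@rot
        w=R.from_matrix(r.T@rot).magnitude()
        if best is None or w<best[0]: best=(w,rot)
    rot=best[1]; tcp=np.array([x,y,z])-(rot[:,2]*off if grasp else 0)
    d,w=rel(tcp,rot,s); print("d",d.round(2),"w",w.round(2),"dist",np.linalg.norm(d).round(1))
def st():
    s=sense(); r=np.array(s["tcp_rot"]); p=np.array(s["tcp_pos"]); print("t",round(s["time"],2),"tcp",p,"grasp",p+r[:,2]*.054,"jawyaw",np.degrees(np.arctan2(r[1,1],r[0,1])).round(2),"z",r[:,2],"F",np.array(s["wrist_force"]).round(1),"w",round(s["grip_width"],4),"q",np.array(s["joint_pos"]).round(2))
E
python3 - <<'E'
from h import *
t(.40,-.10,.25,93.3)
for z in(.3,.5): print(atz("top",425,150,z),atz("top",405,130,z))
E
```

```text
d [ 32.45 -37.07  -0.01] w [ 0.01 -0.   20.75] dist 49.3
[ 0.5867 -0.2637  0.3   ] [ 0.6366 -0.2142  0.3   ]
[ 0.5528 -0.2128  0.5   ] [ 0.5937 -0.1723  0.5   ]
```

Emit:
send_rows(
  commands=[
    {"dx": 32.5,"dy": -37.1,"dz": 0,"wx": 0,"wy": 0,"wz": 20.7,"hand": 5},
    {"dx": 32.5,"dy": -37.1,"dz": 0,"wx": 0,"wy": 0,"wz": 20.7,"hand": 5},
    {"dx": 32.5,"dy": -37.1,"dz": 0,"wx": 0,"wy": 0,"wz": 20.7,"hand": 5},
    {"dx": 32.5,"dy": -37.1,"dz": 0,"wx": 0,"wy": 0,"wz": 20.7,"hand": 5},
    {"dx": 32.5,"dy": -37.1,"dz": 0,"wx": 0,"wy": 0,"wz": 20.7,"hand": 5},
    {"dx": 32.5,"dy": -37.1,"dz": 0,"wx": 0,"wy": 0,"wz": 20.7,"hand": 5},
    {"dx": 32.5,"dy": -37.1,"dz": 0,"wx": 0,"wy": 0,"wz": 20.7,"hand": 5},
    {"dx": 32.5,"dy": -37.1,"dz": 0,"wx": 0,"wy": 0,"wz": 20.7,"hand": 5},
  ],
)

```text
time: 1.55
tcp_pos: [0.373, -0.1867, 0.3043]
tcp_rot: [[0.998, 0.058, 0.001], [0.058, -0.998, -0.001], [0.001, 0.001, -1.0]]
wrist_force: [1.1, -1.5, -0.5]
grip_width: 0.0501
```

```bash
python3 - <<'E'
from h import *
st(); t(.608,-.047,.18,93.3);t(.608,-.047,.102,93.3)
E
```

```text
t 1.55 tcp [ 0.373  -0.1867  0.3043] grasp [ 0.3731 -0.1868  0.2503] jawyaw -86.69 z [ 0.0014 -0.0007 -1.    ] F [ 1.1 -1.5 -0.5] w 0.0501 q [-0.63 -0.25  2.08  0.    1.32  0.88]
d [ 24.26 -12.6    7.05] w [ 0.04 -0.08  0.01] dist 28.2
d [ 24.25 -12.6   14.85] w [ 0.04 -0.08  0.01] dist 31.1
```

Emit:
send_rows(
  commands=[
    {"dx": 4,"dy": -3.5,"dz": 1,"hand": 5},
    {"dx": 8,"dy": -7,"dz": 2,"hand": 5},
    {"dx": 12,"dy": -10,"dz": 4,"hand": 5},
    {"dx": 16,"dy": -12.6,"dz": 5,"hand": 5},
    {"dx": 20,"dy": -12.6,"dz": 6,"hand": 5},
    {"dx": 24.2,"dy": -12.6,"dz": 7,"hand": 5},
    {"dx": 24.2,"dy": -12.6,"dz": 7,"hand": 5},
    {"dx": 24.2,"dy": -12.6,"dz": 7,"hand": 5},
  ],
)

```text
schema error: expected keys wx, wy, wz, dx, dy, dz, hand
```

```bash
python3 - <<'E'
from h import *
st(); t(.608,-.047,.102,93.3)
snap("side","s1"); snap("top","t1")
E
```

```text
t 1.55 tcp [ 0.373  -0.1867  0.3043] grasp [ 0.3731 -0.1868  0.2503] jawyaw -86.69 z [ 0.0014 -0.0007 -1.    ] F [ 1.1 -1.5 -0.5] w 0.0501 q [-0.63 -0.25  2.08  0.    1.32  0.88]
d [ 24.25 -12.6   14.85] w [ 0.04 -0.08  0.01] dist 31.1
```

View pics/s1.png

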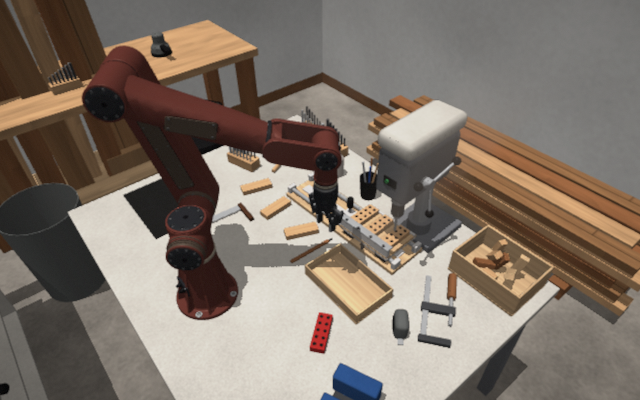

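View pics/t1.png

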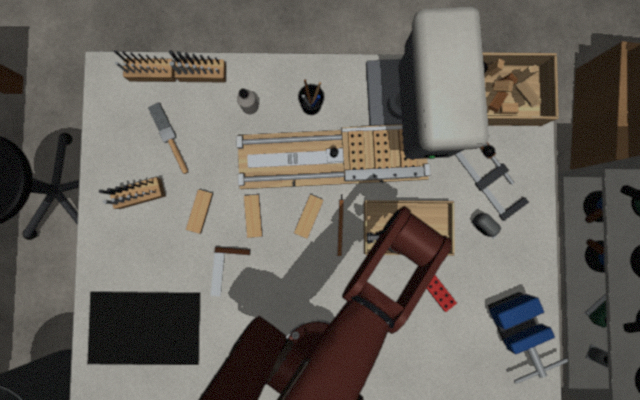

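Emit:
send_rows(
  commands=[
    {"wx": 0,"wy": 0,"wz": 0,"dx": 4,"dy": -3.5,"dz": 1,"hand": 5},
    {"wx": 0,"wy": 0,"wz": 0,"dx": 8,"dy": -7,"dz": 2,"hand": 5},
    {"wx": 0,"wy": 0,"wz": 0,"dx": 12,"dy": -10,"dz": 4,"hand": 5},
    {"wx": 0,"wy": 0,"wz": 0,"dx": 16,"dy": -12.6,"dz": 5,"hand": 5},
    {"wx": 0,"wy": 0,"wz": 0,"dx": 20,"dy": -12.6,"dz": 6,"hand": 5},
    {"wx": 0,"wy": 0,"wz": 0,"dx": 24.2,"dy": -12.6,"dz": 7,"hand": 5},
    {"wx": 0,"wy": 0,"wz": 0,"dx": 24.2,"dy": -12.6,"dz": 7,"hand": 5},
    {"wx": 0,"wy": 0,"wz": 0,"dx": 24.2,"dy": -12.6,"dz": 7,"hand": 5},
  ],
)

```text
time: 2.45
tcp_pos: [0.6071, -0.0492, 0.2324]
tcp_rot: [[0.998, 0.059, -0.003], [0.059, -0.998, 0.0], [-0.003, -0.0, -1.0]]
wrist_force: [0.5, 0.8, 0.9]
grip_width: 0.0503
```

```bash
python3 - <<'E'
from h import *
st(); t(.608,-.047,.102,93.3)
a=cv2.imread("pics/s1_full.png")[140:300,270:430]; cv2.imwrite("pics/e.png",cv2.resize(a,None,fx=5,fy=3.75,interpolation=cv2.INTER_LINEAR))
snap("side","s2",(290,150,450,270),5)
E
```

```text
t 2.45 tcp [ 0.6071 -0.0492  0.2324] grasp [ 0.6069 -0.0492  0.1784] jawyaw -86.65 z [-0.0031  0.0002 -1.    ] F [0.5 0.8 0.9] w 0.0503 q [-0.2   0.25  1.71 -0.    1.18  1.32]
d [ 0.13 -0.21  7.64] w [-0.02  0.18  0.05] dist 7.6
```

View pics/e.png

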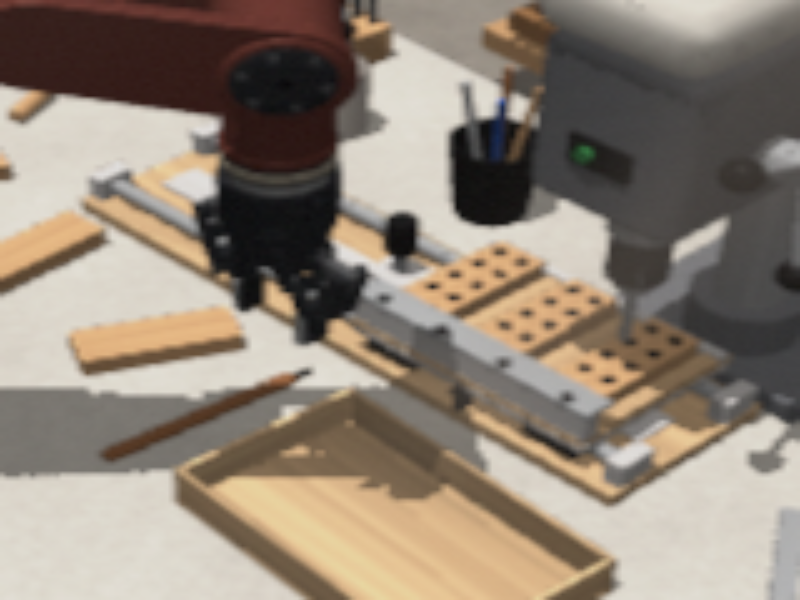

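View pics/s2.png

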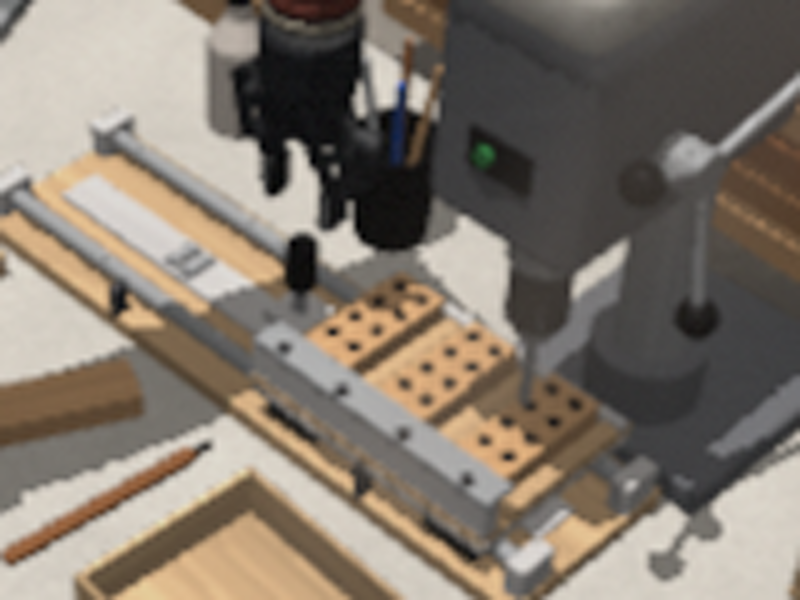

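```bash
python3 - <<'E'
from h import *
f=lambda x,y:(290+x/5,150+y/5); b=lambda x,y:(310+x/6,120+y/6)
print("handle top",tri(ray("side",*f(302,239)),ray("top",*b(146,192))))
# block2 holes: near visible row4 left hole? far row 1: side 
for nm in [(.615,-.116,.086),(.617,-.191,.086),(.664,-.1026,.086),(.6652,-.1235,.086),(.608,-.047,.125)]:
    p=proj("side",nm); print(nm,((p-[290,150])*5).round(0))
E
```

```text
handle top (array([ 0.61  , -0.0482,  0.1252]), np.float64(0.004578383266991727))
(0.615, -0.116, 0.086) [362. 321.]
(0.617, -0.191, 0.086) [434. 373.]
(0.664, -0.1026, 0.086) [397. 284.]
(0.6652, -0.1235, 0.086) [417. 297.]
(0.608, -0.047, 0.125) [296. 240.]
```

Emit:
send_rows(
  commands=[
    {"wx": 0,"wy": 0,"wz": 0,"dx": 0.2,"dy": -0.1,"dz": 2.5,"hand": 5},
    {"wx": 0,"wy": 0,"wz": 0,"dx": 0.2,"dy": -0.1,"dz": 5,"hand": 5},
    {"wx": 0,"wy": 0.2,"wz": 0,"dx": 0.2,"dy": -0.1,"dz": 7.6,"hand": 5},
    {"wx": 0,"wy": 0.2,"wz": 0,"dx": 0.2,"dy": -0.1,"dz": 7.6,"hand": 2},
    {"wx": 0,"wy": 0.2,"wz": 0,"dx": 0.2,"dy": -0.1,"dz": 7.6,"hand": 2},
    {"wx": 0,"wy": 0.2,"wz": 0,"dx": 0.2,"dy": -0.1,"dz": 7.6,"hand": 2},
    {"wx": 0,"wy": 0.2,"wz": 0,"dx": 0.2,"dy": -0.1,"dz": 7.6,"hand": 2},
    {"wx": 0,"wy": 0.2,"wz": 0,"dx": 0.2,"dy": -0.1,"dz": 7.6,"hand": 2},
  ],
)

```text
time: 3.3
tcp_pos: [0.6064, -0.046, 0.1577]
tcp_rot: [[0.998, 0.058, -0.001], [0.058, -0.998, 0.004], [-0.001, -0.004, -1.0]]
wrist_force: [-1.2, 4.8, -6.8]
grip_width: 0.025
```

```bash
python3 - <<'E'
from h import *
st()
E
```

```text
t 3.3 tcp [ 0.6064 -0.046   0.1577] grasp [ 0.6063 -0.0458  0.1037] jawyaw -86.67 z [-0.0014  0.0035 -1.    ] F [-1.2  4.8 -6.8] w 0.025 q [-0.19  0.34  1.75  0.    1.05  1.32]
```

Emit:
send_rows(
  commands=[
    {"wx": 0,"wy": 0,"wz": 0,"dx": 0,"dy": -2,"dz": 0,"hand": 2},
    {"wx": 0,"wy": 0,"wz": 0,"dx": 0,"dy": -5,"dz": 0,"hand": 2},
    {"wx": 0,"wy": 0,"wz": 0,"dx": 0,"dy": -8.5,"dz": 0,"hand": 2},
    {"wx": 0,"wy": 0,"wz": 0,"dx": 0,"dy": -12,"dz": 0,"hand": 2},
    {"wx": 0,"wy": 0,"wz": 0,"dx": 0,"dy": -15.5,"dz": 0,"hand": 2},
    {"wx": 0,"wy": 0,"wz": 0,"dx": 0,"dy": -19,"dz": 0,"hand": 2},
    {"wx": 0,"wy": 0,"wz": 0,"dx": 0,"dy": -22,"dz": 0,"hand": 2},
    {"wx": 0,"wy": 0,"wz": 0,"dx": 0,"dy": -24,"dz": 0,"hand": 2},
  ],
)

```text
time: 4.1
tcp_pos: [0.592, 0.193, 0.1577]
tcp_rot: [[0.998, 0.059, -0.002], [0.059, -0.998, -0.001], [-0.002, 0.001, -1.0]]
wrist_force: [-3.1, -2.8, -6.3]
grip_width: 0.0244
```

```bash
python3 - <<'E'
from h import *
st()
s=sense();p=np.array(s["tcp_pos"])-[.6064,-.046,.1577];print(p,np.degrees(np.arctan2(-p[0],p[1])))
E
```

```text
t 4.1 tcp [0.592  0.193  0.1577] grasp [0.5919 0.1929 0.1037] jawyaw -86.61 z [-0.0019 -0.0009 -1.    ] F [-3.1 -2.8 -6.3] w 0.0244 q [ 0.2   0.37  1.72 -0.    1.06  1.71]
[-0.0144  0.239   0.    ] 3.4419433695942923
```

Emit:
send_rows(
  commands=[
    {"wx": 0,"wy": 0,"wz": 0,"dx": 0,"dy": -1,"dz": 0,"hand": 2},
    {"wx": 0,"wy": 0,"wz": 0,"dx": 0,"dy": -1.8,"dz": 0,"hand": 2},
    {"wx": 0,"wy": 0,"wz": 0,"dx": 0,"dy": -2.3,"dz": 0,"hand": 2},
    {"wx": 0,"wy": 0,"wz": 0,"dx": 0,"dy": -2.6,"dz": 0,"hand": 2},
    {"wx": 0,"wy": 0,"wz": 0,"dx": 0,"dy": -2.8,"dz": 0,"hand": 2},
    {"wx": 0,"wy": 0,"wz": 0,"dx": 0,"dy": -3.0,"dz": 0,"hand": 2},
    {"wx": 0,"wy": 0,"wz": 0,"dx": 0,"dy": -3.1,"dz": 0,"hand": 2},
    {"wx": 0,"wy": 0,"wz": 0,"dx": 0,"dy": -3.1,"dz": 0,"hand": 2},
  ],
)

```text
time: 4.9
tcp_pos: [0.5904, 0.2223, 0.1578]
tcp_rot: [[0.998, 0.058, -0.003], [0.058, -0.998, -0.0], [-0.003, 0.0, -1.0]]
wrist_force: [-7.8, 1.3, -3.2]
grip_width: 0.0243
```

```bash
python3 - <<'E'
from h import *
st()
s=sense();p=np.array(s["tcp_pos"])-[.6064,-.046,.1577];print(p,np.linalg.norm(p),np.degrees(np.arctan2(-p[0],p[1])))
E
```

```text
t 4.9 tcp [0.5904 0.2223 0.1578] grasp [0.5902 0.2223 0.1038] jawyaw -86.69 z [-0.0035 -0.0003 -1.    ] F [-7.8  1.3 -3.2] w 0.0243 q [0.25 0.39 1.7  0.   1.06 1.76]
[-0.016   0.2683  0.0001] 0.26876085939939254 3.4169806477941322
```

Emit:
send_rows(
  commands=[
    {"wx": 0,"wy": 0,"wz": 0,"dx": 0,"dy": -0.1,"dz": 0,"hand": 2},
    {"wx": 0,"wy": 0,"wz": 0,"dx": 0,"dy": -0.1,"dz": 0,"hand": 5},
    {"wx": 0,"wy": 0,"wz": 0,"dx": 0,"dy": -0.1,"dz": 0,"hand": 5},
    {"wx": 0,"wy": 0,"wz": 0,"dx": 0,"dy": -0.1,"dz": 0,"hand": 5},
    {"wx": 0,"wy": 0,"wz": 0,"dx": 0,"dy": -0.1,"dz": -2,"hand": 5},
    {"wx": 0,"wy": 0,"wz": 0,"dx": 0,"dy": -0.1,"dz": -5,"hand": 5},
    {"wx": 0,"wy": 0,"wz": 0,"dx": -3,"dy": -0.1,"dz": -8,"hand": 6},
    {"wx": 0,"wy": 0,"wz": 0,"dx": -7,"dy": -0.1,"dz": -11,"hand": 6},
  ],
)

```text
time: 5.7
tcp_pos: [0.5245, 0.2197, 0.2706]
tcp_rot: [[0.998, 0.057, 0.008], [0.057, -0.998, 0.001], [0.008, -0.001, -1.0]]
wrist_force: [-0.0, -0.3, 0.3]
grip_width: 0.06
```

Emit:
send_rows(
  commands=[
    {"wx": 0,"wy": 0,"wz": 0,"dx": -5,"dy": 0,"dz": 0,"hand": 6},
    {"wx": 0,"wy": 0,"wz": 0,"dx": -10,"dy": 0,"dz": 0,"hand": 6},
    {"wx": 0,"wy": 0,"wz": 0,"dx": -15,"dy": 0,"dz": 0,"hand": 6},
    {"wx": 0,"wy": 0,"wz": 0,"dx": -15,"dy": 5,"dz": 0,"hand": 6},
    {"wx": 0,"wy": 0,"wz": 0,"dx": -15,"dy": 10,"dz": 0,"hand": 6},
    {"wx": 0,"wy": 0,"wz": 0,"dx": -15,"dy": 10,"dz": 0,"hand": 6},
    {"wx": 0,"wy": 0,"wz": 0,"dx": -15,"dy": 10,"dz": 0,"hand": 6},
    {"wx": 0,"wy": 0,"wz": 0,"dx": -15,"dy": 10,"dz": 0,"hand": 6},
  ],
)

```text
time: 6.5
tcp_pos: [0.3795, 0.1117, 0.268]
tcp_rot: [[0.998, 0.058, 0.005], [0.058, -0.998, 0.001], [0.005, -0.001, -1.0]]
wrist_force: [-0.7, 0.5, -0.4]
grip_width: 0.0597
```

```bash
python3 - <<'E'
from h import *
st()
snap("top","t3",(225,115,435,200),3.8); snap("side","s3",(230,110,430,250),4)
E
```

```text
t 6.5 tcp [0.3795 0.1117 0.268 ] grasp [0.3798 0.1118 0.214 ] jawyaw -86.66 z [ 0.0053  0.001  -1.    ] F [-0.7  0.5 -0.4] w 0.0597 q [ 0.11 -0.27  2.16  0.    1.25  1.62]
```

View pics/t3.png

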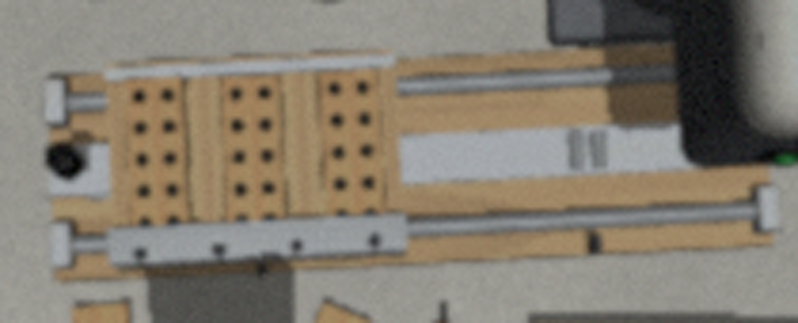

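View pics/s3.png

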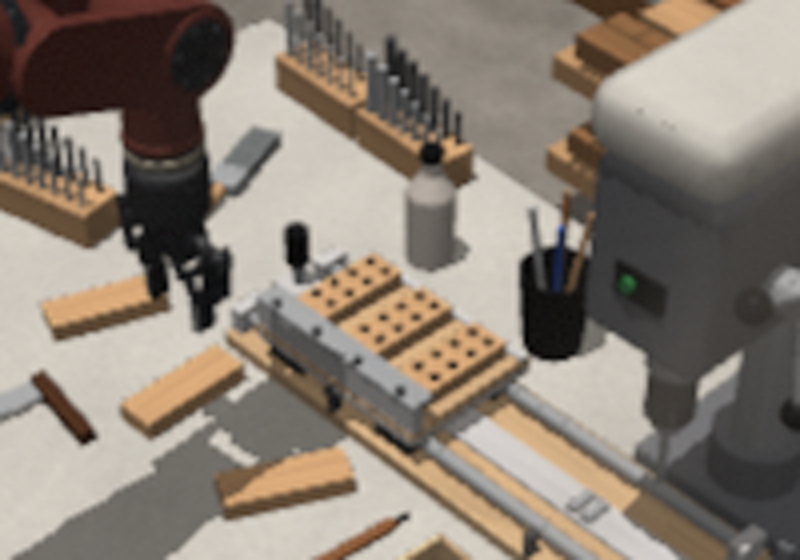

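```bash
python3 - <<'E'
from h import *
f=lambda x,y:(225+x/3.8,115+y/3.8); b=lambda x,y:(310+x/6,120+y/6)
h0=atz("top",*b(146,192),.125);h1=atz("top",*f(66,160),.125); print(h0,h1,np.linalg.norm(h1-h0),np.degrees(np.arctan2(h0[0]-h1[0],h1[1]-h0[1])))
# refine holes by dark blob centroid
im=cv2.imread("pics/t3_full.png",0); big=cv2.resize(im,None,fx=4,fy=4,interpolation=cv2.INTER_CUBIC)
roi=big[115*4:200*4,225*4:335*4]
p=cv2.SimpleBlobDetector_Params(); p.filterByArea=True;p.minArea=20;p.maxArea=400;p.filterByColor=True;p.blobColor=0;p.filterByConvexity=False;p.filterByInertia=False;p.minThreshold=20;p.maxThreshold=160;p.minDistBetweenBlobs=12
ks=[((k.pt[0]+.5)/4+225-.5,(k.pt[1]+.5)/4+115-.5) for k in cv2.SimpleBlobDetector_create(p).detect(roi)]
W=np.array([atz("top",u,v,.086)[:2] for u,v in ks])
for k,w in sorted(zip(ks,W.tolist()),key=lambda a:-a[1][1]): print(np.array(k).round(2),np.array(w).round(4))
E
```

```text
[ 0.6081 -0.0469  0.125 ] [0.5909 0.2173 0.125 ] 0.26474480056476035 3.727222786890897
[241.73 146.45] [0.6286 0.2259]
[242.21 136.95] [0.6571 0.225 ]
[243.93 183.1 ] [0.5195 0.2174]
[244.17 175.1 ] [0.5432 0.2171]
[246.33 194.74] [0.4852 0.2097]
[261.1  139.94] [0.6486 0.1688]
[261.4  148.23] [0.6238 0.1675]
[261.46 181.36] [0.5251 0.1658]
[261.88 156.56] [0.5989 0.1657]
[262.34 164.88] [0.5741 0.164 ]
[262.39 173.04] [0.5498 0.1634]
[268.62 139.56] [0.6499 0.1465]
[269.   147.86] [0.6251 0.145 ]
[269.23 156.22] [0.6001 0.144 ]
[269.8  164.54] [0.5753 0.1419]
[270.1  172.55] [0.5515 0.1407]
[282.12 180.35] [0.5287 0.1049]
[283.57 171.75] [0.5542 0.1009]
[286.64 139.28] [0.6513 0.0931]
[286.97 147.6 ] [0.6264 0.0918]
[287.36 155.91] [0.6015 0.0903]
[287.8  164.45] [0.5761 0.0887]
[288.08 171.86] [0.554  0.0876]
[289.29 129.1 ] [0.682  0.0855]
[293.55 185.04] [0.5151 0.071 ]
[294.08 138.99] [0.6524 0.071 ]
[294.35 147.34] [0.6273 0.0699]
[294.81 155.53] [0.6029 0.0683]
[295.12 164.03] [0.5775 0.067 ]
[295.5  171.57] [0.5551 0.0657]
[302.65 179.22] [0.5326 0.0443]
[308.65 183.64] [0.5196 0.0265]
[310.39 128.16] [0.6854 0.0228]
[312.53 137.84] [0.6563 0.0162]
[313.15 146.21] [0.6312 0.0141]
[313.58 154.7 ] [0.6058 0.0126]
[314.03 163.06] [0.5809 0.0111]
[314.44 170.54] [0.5587 0.0097]
[319.99 137.51] [ 0.6575 -0.006 ]
[320.47 145.85] [ 0.6325 -0.0076]
[320.98 154.17] [ 0.6076 -0.0093]
[321.43 162.66] [ 0.5823 -0.0108]
[322.01 170.29] [ 0.5596 -0.0127]
[323.07 177.94] [ 0.5369 -0.016 ]
```

```bash
python3 - <<'E'
from h import *
t(.6065,.001,.22,93.5,grasp=False); t(.6065,.001,.140,93.5,grasp=False)
E
```

```text
d [22.   12.47  4.83] w [-0.02 -0.24 -0.06] dist 25.7
d [21.97 12.47 12.83] w [-0.02 -0.24 -0.06] dist 28.3
```

Emit:
send_rows(
  commands=[
    {"wx": 0,"wy": -0.2,"wz": 0,"dx": 3.5,"dy": 2,"dz": 0.8,"hand": 6},
    {"wx": 0,"wy": -0.2,"wz": 0,"dx": 7,"dy": 4,"dz": 1.6,"hand": 6},
    {"wx": 0,"wy": -0.2,"wz": 0,"dx": 11,"dy": 6.2,"dz": 2.4,"hand": 6},
    {"wx": 0,"wy": -0.2,"wz": 0,"dx": 15,"dy": 8.5,"dz": 3.2,"hand": 6},
    {"wx": 0,"wy": -0.2,"wz": 0,"dx": 19,"dy": 11,"dz": 4,"hand": 6},
    {"wx": 0,"wy": -0.2,"wz": 0,"dx": 22,"dy": 12.5,"dz": 4.8,"hand": 6},
    {"wx": 0,"wy": -0.2,"wz": 0,"dx": 22,"dy": 12.5,"dz": 7,"hand": 6},
    {"wx": 0,"wy": -0.2,"wz": 0,"dx": 22,"dy": 12.5,"dz": 9,"hand": 6},
  ],
)

```text
time: 7.4
tcp_pos: [0.6079, 0.0003, 0.1768]
tcp_rot: [[0.998, 0.06, 0.0], [0.06, -0.998, 0.0], [0.0, -0.0, -1.0]]
wrist_force: [-0.2, 0.1, -0.2]
grip_width: 0.0598
```

```bash
python3 - <<'E'
from h import *
st(); t(.6065,.001,.140,93.5,grasp=False)
E
```

```text
t 7.4 tcp [0.6079 0.0003 0.1768] grasp [0.6079 0.0003 0.1228] jawyaw -86.58 z [ 0.0004  0.0001 -1.    ] F [-0.2  0.1 -0.2] w 0.0598 q [-0.12  0.32  1.75  0.    1.08  1.4 ]
d [-0.13 -0.08  3.68] w [-0.01 -0.03 -0.08] dist 3.7
```

Emit:
send_rows(
  commands=[
    {"wx": 0,"wy": 0,"wz": 0,"dx": -0.1,"dy": -0.1,"dz": 2,"hand": 6},
    {"wx": 0,"wy": 0,"wz": 0,"dx": -0.1,"dy": -0.1,"dz": 3.2,"hand": 6},
    {"wx": 0,"wy": 0,"wz": 0,"dx": -0.1,"dy": -0.1,"dz": 3.6,"hand": 6},
    {"wx": 0,"wy": 0,"wz": 0,"dx": -0.1,"dy": -0.1,"dz": 3.6,"hand": 6},
    {"wx": 0,"wy": 0,"wz": 0,"dx": -0.1,"dy": -0.1,"dz": 3.6,"hand": 4},
    {"wx": 0,"wy": 0,"wz": 0,"dx": -0.1,"dy": -0.1,"dz": 3.6,"hand": 4},
    {"wx": 0,"wy": 0,"wz": 0,"dx": -0.1,"dy": -0.1,"dz": 3.6,"hand": 4},
    {"wx": 0,"wy": 0,"wz": 0,"dx": -0.1,"dy": -0.1,"dz": 3.6,"hand": 4},
  ],
)

```text
time: 8.2
tcp_pos: [0.606, 0.0013, 0.1435]
tcp_rot: [[0.998, 0.058, 0.003], [0.058, -0.998, 0.002], [0.003, -0.002, -1.0]]
wrist_force: [-0.5, 5.5, 4.8]
grip_width: 0.0446
```

```bash
cat >> h.py <<'E'
PH=np.radians(3.5)
def tilt(th,L,dxs,dz=0,h=0.0,steps=8):
    """rows (tool x, z cm & wy deg) pivoting held block about near-bottom corner up to th deg; L= dist from near end to grip (m); h = TCP height above block bottom (m)"""
    for k in range(1,steps+1):
        a=np.radians(th*k/steps)
        # TCP relative to pivot: (L,h) in block frame -> rotated
        X=L*np.cos(a)-h*np.sin(a)-L; Z=L*np.sin(a)+h*np.cos(a)-h
        print(k,"wy",round(-th*k/steps,2),"dx",round(X*100,2),"dz(tool, down+)",round(-Z*100,2))
E
python3 - <<'E'
from h import *
st(); s=sense(); print("torque",s["ft_torque"])
tilt(10,.065,0,h=.14-.062,steps=5)
E
```

```text
t 8.2 tcp [0.606  0.0013 0.1435] grasp [0.6062 0.0014 0.0895] jawyaw -86.65 z [ 0.0027  0.0017 -1.    ] F [-0.5  5.5  4.8] w 0.0446 q [-0.11  0.36  1.77  0.    1.02  1.4 ]
torque [0.9505 0.0356 0.1262]
1 wy -2.0 dx -0.28 dz(tool, down+) -0.22
2 wy -4.0 dx -0.56 dz(tool, down+) -0.43
3 wy -6.0 dx -0.85 dz(tool, down+) -0.64
4 wy -8.0 dx -1.15 dz(tool, down+) -0.83
5 wy -10.0 dx -1.45 dz(tool, down+) -1.01
```

Emit:
send_rows(
  commands=[
    {"wx": 0,"wy": 2,"wz": 0,"dx": -0.28,"dy": 0,"dz": -0.32,"hand": 4},
    {"wx": 0,"wy": 4,"wz": 0,"dx": -0.56,"dy": 0,"dz": -0.53,"hand": 4},
    {"wx": 0,"wy": 6,"wz": 0,"dx": -0.85,"dy": 0,"dz": -0.74,"hand": 4},
    {"wx": 0,"wy": 8,"wz": 0,"dx": -1.15,"dy": 0,"dz": -0.93,"hand": 4},
    {"wx": 0,"wy": 10,"wz": 0,"dx": -1.45,"dy": 0,"dz": -1.11,"hand": 4},
    {"wx": 0,"wy": 10,"wz": 0,"dx": -0.5,"dy": 0,"dz": -1.15,"hand": 4},
    {"wx": 0,"wy": 10,"wz": 0,"dx": 0.7,"dy": 0,"dz": -1.2,"hand": 4},
    {"wx": 0,"wy": 10,"wz": 0,"dx": 1.4,"dy": 0,"dz": -1.2,"hand": 4},
  ],
)

```text
time: 9.0
tcp_pos: [0.6188, 0.0018, 0.1531]
tcp_rot: [[0.984, 0.057, 0.17], [0.056, -0.998, 0.012], [0.17, -0.002, -0.985]]
wrist_force: [-3.0, 5.1, -1.7]
grip_width: 0.0446
```

```bash
python3 - <<'E'
from h import *
st(); snap("side","s4",(290,130,410,220),5)
E
```

```text
t 9.0 tcp [0.6188 0.0018 0.1531] grasp [0.628  0.0025 0.0998] jawyaw -86.71 z [ 0.1696  0.0117 -0.9854] F [-3.   5.1 -1.7] w 0.0446 q [-0.12  0.3   1.83  0.04  0.85  1.36]
```

View pics/s4.png

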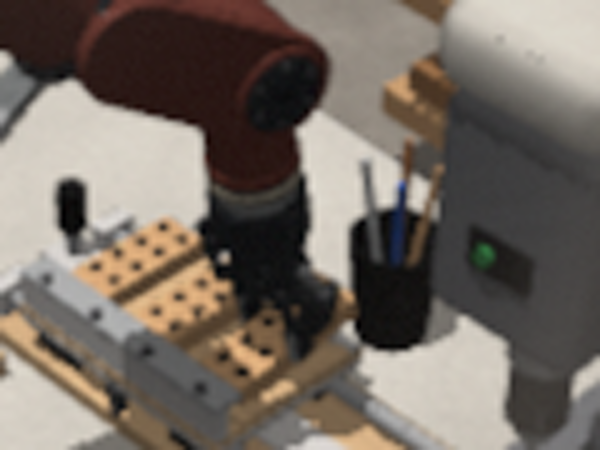

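```bash
python3 - <<'E'
from h import *
t(.62,.002,.23,93.5,pitch=-10,grasp=False)
t(.42,-.03,.23,93.5,grasp=False)
t(.393,-.349,.19,90,grasp=False)
E
```

```text
d [ 1.33 -0.03 -7.56] w [-0.08  0.13 -0.23] dist 7.7
d [-18.52   2.02 -11.02] w [-0.1  -9.87 -0.23] dist 21.6
d [-23.65  33.72  -7.92] w [-0.4  -9.86  3.27] dist 41.9
```

Emit:
send_rows(
  commands=[
    {"wx": 0,"wy": 0,"wz": 0,"dx": 0.6,"dy": 0,"dz": -3.5,"hand": 4},
    {"wx": 0,"wy": 0,"wz": 0,"dx": 1.3,"dy": 0,"dz": -7.6,"hand": 4},
    {"wx": 0,"wy": -3,"wz": 0,"dx": -2,"dy": 0.5,"dz": -8.3,"hand": 4},
    {"wx": 0,"wy": -6,"wz": 0,"dx": -6,"dy": 1,"dz": -9,"hand": 4},
    {"wx": 0,"wy": -9.9,"wz": 0,"dx": -10.3,"dy": 2,"dz": -9.7,"hand": 4},
    {"wx": 0,"wy": -9.9,"wz": 0,"dx": -14.5,"dy": 3,"dz": -10.3,"hand": 4},
    {"wx": 0,"wy": -9.9,"wz": 0,"dx": -18.5,"dy": 5.5,"dz": -11,"hand": 4},
    {"wx": 0,"wy": -9.9,"wz": 0,"dx": -18.5,"dy": 9,"dz": -11,"hand": 4},
  ],
)

```text
time: 9.85
tcp_pos: [0.4175, -0.0997, 0.2274]
tcp_rot: [[0.998, 0.061, -0.007], [0.061, -0.998, 0.001], [-0.007, -0.001, -1.0]]
wrist_force: [0.8, -0.3, -0.9]
grip_width: 0.0443
```

```bash
python3 - <<'E'
from h import *
st();t(.393,-.349,.17,90,grasp=False)
snap("side","s5",(200,100,400,250),4)
E
```

```text
t 9.85 tcp [ 0.4175 -0.0997  0.2274] grasp [ 0.4171 -0.0997  0.1734] jawyaw -86.53 z [-0.0066  0.0008 -1.    ] F [ 0.8 -0.3 -0.9] w 0.0443 q [-0.4  -0.13  2.12 -0.    1.15  1.11]
d [-3.92 24.74  5.74] w [-0.06  0.38  3.47] dist 25.7
```

View pics/s5.png

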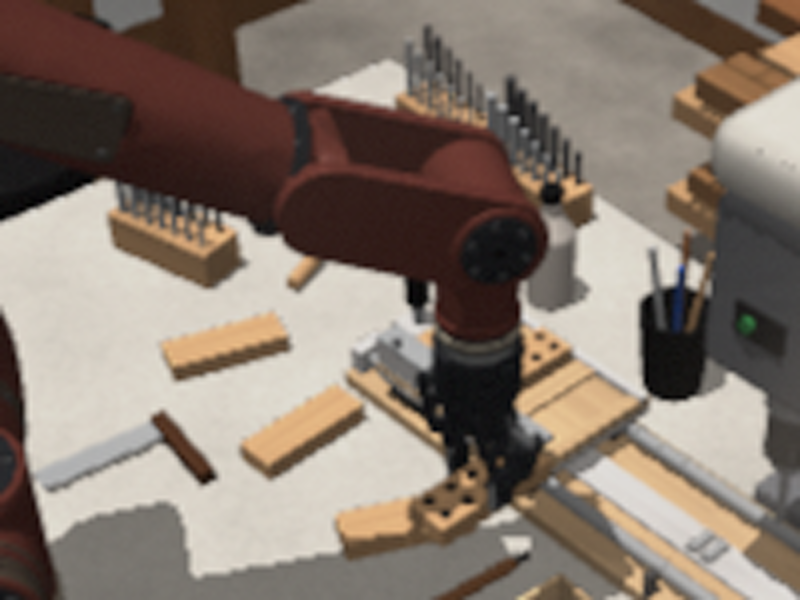

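Emit:
send_rows(
  commands=[
    {"wx": 0,"wy": 0.3,"wz": 1,"dx": -0.6,"dy": 4.5,"dz": 0,"hand": 4},
    {"wx": 0,"wy": 0.3,"wz": 2,"dx": -1.3,"dy": 9,"dz": 0,"hand": 4},
    {"wx": 0,"wy": 0.3,"wz": 3,"dx": -2,"dy": 13.5,"dz": 0,"hand": 4},
    {"wx": 0,"wy": 0.3,"wz": 3.5,"dx": -2.7,"dy": 18,"dz": 0,"hand": 4},
    {"wx": 0,"wy": 0.3,"wz": 3.5,"dx": -3.4,"dy": 22,"dz": 2,"hand": 4},
    {"wx": 0,"wy": 0.3,"wz": 3.5,"dx": -3.9,"dy": 24.7,"dz": 5,"hand": 4},
    {"wx": 0,"wy": 0.3,"wz": 3.5,"dx": -3.9,"dy": 24.7,"dz": 8,"hand": 4},
    {"wx": 0,"wy": 0.3,"wz": 3.5,"dx": -3.9,"dy": 24.7,"dz": 8,"hand": 4},
  ],
)

```text
time: 10.7
tcp_pos: [0.3967, -0.349, 0.1457]
tcp_rot: [[1.0, -0.004, -0.0], [-0.004, -1.0, 0.006], [-0.0, -0.006, -1.0]]
wrist_force: [-0.3, 0.6, -1.8]
grip_width: 0.0446
```

```bash
python3 - <<'E'
from h import *
st();t(.393,-.349,.088,90,grasp=False)
snap("side","s6",(270,180,430,300),5)
E
```

```text
t 10.7 tcp [ 0.3967 -0.349   0.1457] grasp [ 0.3967 -0.3487  0.0917] jawyaw -90.24 z [-0.0001  0.0059 -1.    ] F [-0.3  0.6 -1.8] w 0.0446 q [-0.86  0.21  1.95  0.    0.99  0.72]
d [-0.37  0.03  5.77] w [-0.34  0.01 -0.24] dist 5.8
```

View pics/s6.png

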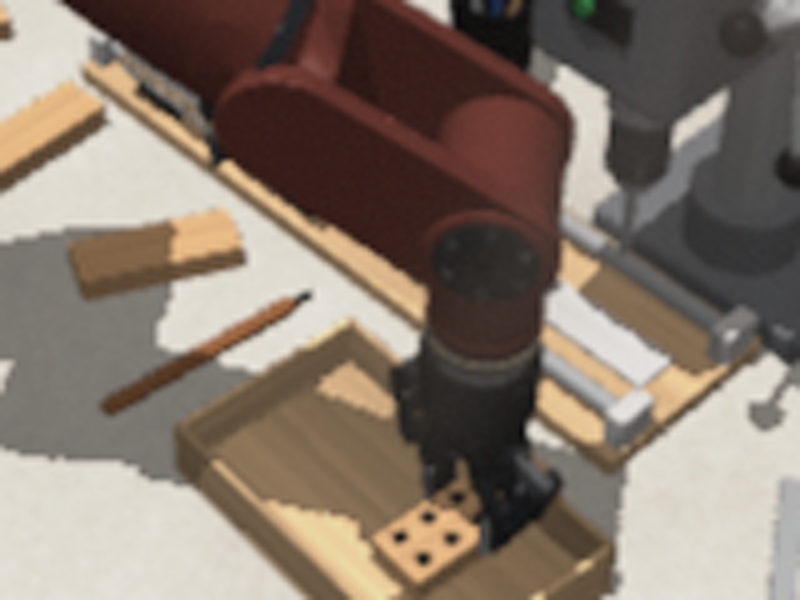

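Emit:
send_rows(
  commands=[
    {"wx": 0,"wy": 0,"wz": 0,"dx": -0.3,"dy": 0,"dz": 2,"hand": 4},
    {"wx": 0,"wy": 0,"wz": 0,"dx": -0.3,"dy": 0,"dz": 4,"hand": 4},
    {"wx": 0,"wy": 0,"wz": 0,"dx": -0.3,"dy": 0,"dz": 5.2,"hand": 4},
    {"wx": 0,"wy": 0,"wz": 0,"dx": -0.3,"dy": 0,"dz": 5.7,"hand": 4},
    {"wx": 0,"wy": 0,"wz": 0,"dx": -0.3,"dy": 0,"dz": 5.7,"hand": 4},
    {"wx": 0,"wy": 0,"wz": 0,"dx": -0.3,"dy": 0,"dz": 5.7,"hand": 5.6},
    {"wx": 0,"wy": 0,"wz": 0,"dx": -0.3,"dy": 0,"dz": 5.7,"hand": 5.6},
    {"wx": 0,"wy": 0,"wz": 0,"dx": -0.3,"dy": 0,"dz": 5.7,"hand": 5.6},
  ],
)

```text
time: 11.55
tcp_pos: [0.397, -0.3499, 0.0941]
tcp_rot: [[1.0, -0.002, 0.008], [-0.002, -1.0, -0.001], [0.008, 0.001, -1.0]]
wrist_force: [0.7, 0.2, 0.9]
grip_width: 0.056
```

Emit:
send_rows(
  commands=[
    {"wx": 0,"wy": 0,"wz": 0,"dx": 0,"dy": 0,"dz": -2,"hand": 5.6},
    {"wx": 0,"wy": 0,"wz": 0,"dx": 0,"dy": 0,"dz": -6,"hand": 6},
    {"wx": 0,"wy": 0,"wz": 0,"dx": 0,"dy": 0,"dz": -10,"hand": 6},
    {"wx": 0,"wy": 0,"wz": 0,"dx": 0,"dy": -3,"dz": -13,"hand": 6},
    {"wx": 0,"wy": 0,"wz": -3.5,"dx": 0,"dy": -8,"dz": -14,"hand": 6},
    {"wx": 0,"wy": 0,"wz": -3.5,"dx": 0,"dy": -13,"dz": -14,"hand": 6},
    {"wx": 0,"wy": 0,"wz": -3.5,"dx": 0,"dy": -18,"dz": -14,"hand": 6},
    {"wx": 0,"wy": 0,"wz": -3.5,"dx": 0,"dy": -23,"dz": -14,"hand": 6},
  ],
)

```text
time: 12.35
tcp_pos: [0.3959, -0.1188, 0.234]
tcp_rot: [[0.998, 0.057, 0.009], [0.057, -0.998, -0.001], [0.009, 0.001, -1.0]]
wrist_force: [1.5, 0.5, -0.1]
grip_width: 0.0599
```

```bash
python3 - <<'E'
from h import *
st();t(.6025,.079,.18,93.5,grasp=False)
snap("side","s7",(270,130,430,290),4)
E
```

```text
t 12.35 tcp [ 0.3959 -0.1188  0.234 ] grasp [ 0.3964 -0.1188  0.18  ] jawyaw -86.72 z [ 0.0092 -0.0006 -1.    ] F [ 1.5  0.5 -0.1] w 0.0599 q [-0.46 -0.19  2.16  0.    1.16  1.05]
d [ 21.71 -18.57   5.57] w [ 0.06 -0.52 -0.22] dist 29.1
```

View pics/s7.png

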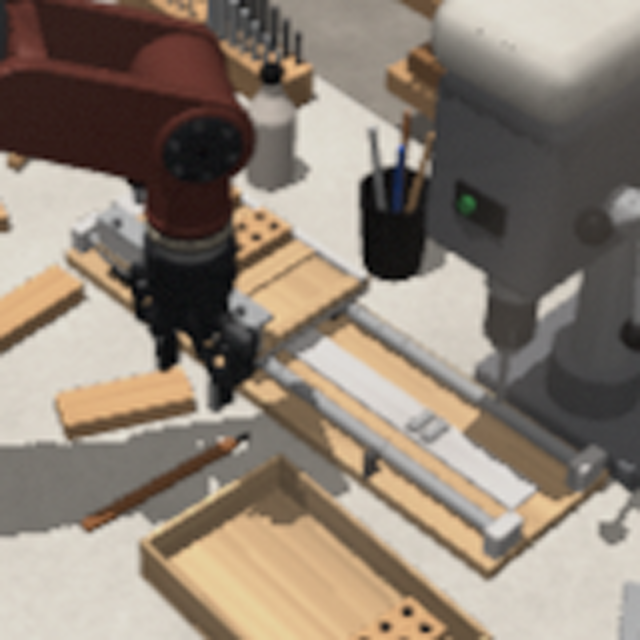

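Emit:
send_rows(
  commands=[
    {"wx": 0,"wy": -0.5,"wz": 0,"dx": 3,"dy": -4,"dz": 0,"hand": 6},
    {"wx": 0,"wy": -0.5,"wz": 0,"dx": 6,"dy": -8,"dz": 0.5,"hand": 6},
    {"wx": 0,"wy": -0.5,"wz": 0,"dx": 9.5,"dy": -11.5,"dz": 1,"hand": 6},
    {"wx": 0,"wy": -0.5,"wz": 0,"dx": 13,"dy": -15,"dz": 2,"hand": 6},
    {"wx": 0,"wy": -0.5,"wz": 0,"dx": 17,"dy": -18,"dz": 3.5,"hand": 6},
    {"wx": 0,"wy": -0.5,"wz": 0,"dx": 21.7,"dy": -18.6,"dz": 5.6,"hand": 6},
    {"wx": 0,"wy": -0.5,"wz": 0,"dx": 21.7,"dy": -18.6,"dz": 5.6,"hand": 6},
    {"wx": 0,"wy": -0.5,"wz": 0,"dx": 21.7,"dy": -18.6,"dz": 5.6,"hand": 6},
  ],
)

```text
time: 13.2
tcp_pos: [0.6021, 0.0782, 0.1768]
tcp_rot: [[0.998, 0.059, -0.005], [0.059, -0.998, -0.001], [-0.005, 0.0, -1.0]]
wrist_force: [0.4, 0.0, -0.6]
grip_width: 0.06
```

```bash
python3 - <<'E'
from h import *
st();t(.6025,.079,.14,93.5,grasp=False)
E
```

```text
t 13.2 tcp [0.6021 0.0782 0.1768] grasp [0.6018 0.0781 0.1228] jawyaw -86.61 z [-0.0054 -0.0005 -1.    ] F [ 0.4  0.  -0.6] w 0.06 q [ 0.01  0.32  1.75 -0.    1.08  1.53]
d [ 0.06 -0.08  3.67] w [ 0.01  0.31 -0.11] dist 3.7
```

Emit:
send_rows(
  commands=[
    {"wx": 0,"wy": 0.3,"wz": 0,"dx": 0,"dy": -0.1,"dz": 2,"hand": 6},
    {"wx": 0,"wy": 0.3,"wz": 0,"dx": 0,"dy": -0.1,"dz": 3.4,"hand": 6},
    {"wx": 0,"wy": 0.3,"wz": 0,"dx": 0,"dy": -0.1,"dz": 3.7,"hand": 6},
    {"wx": 0,"wy": 0.3,"wz": 0,"dx": 0,"dy": -0.1,"dz": 3.7,"hand": 6},
    {"wx": 0,"wy": 0.3,"wz": 0,"dx": 0,"dy": -0.1,"dz": 3.7,"hand": 4},
    {"wx": 0,"wy": 0.3,"wz": 0,"dx": 0,"dy": -0.1,"dz": 3.7,"hand": 4},
    {"wx": 0,"wy": 0.3,"wz": 0,"dx": 0,"dy": -0.1,"dz": 3.7,"hand": 4},
    {"wx": 0,"wy": 0.3,"wz": 0,"dx": 0,"dy": -0.1,"dz": 3.7,"hand": 4},
  ],
)

```text
time: 14.0
tcp_pos: [0.603, 0.079, 0.1432]
tcp_rot: [[0.998, 0.058, 0.006], [0.058, -0.998, -0.0], [0.006, 0.0, -1.0]]
wrist_force: [-1.0, -0.6, 6.6]
grip_width: 0.0445
```

```bash
python3 - <<'E'
from h import *
st()
E
```

```text
t 14.0 tcp [0.603  0.079  0.1432] grasp [0.6033 0.079  0.0892] jawyaw -86.65 z [ 0.0058 -0.0001 -1.    ] F [-1.  -0.6  6.6] w 0.0445 q [ 0.02  0.36  1.76 -0.    1.01  1.53]
```

Emit:
send_rows(
  commands=[
    {"wx": 0,"wy": 2,"wz": 0,"dx": -0.28,"dy": 0,"dz": -0.32,"hand": 4},
    {"wx": 0,"wy": 4,"wz": 0,"dx": -0.56,"dy": 0,"dz": -0.53,"hand": 4},
    {"wx": 0,"wy": 6,"wz": 0,"dx": -0.85,"dy": 0,"dz": -0.74,"hand": 4},
    {"wx": 0,"wy": 8,"wz": 0,"dx": -1.15,"dy": 0,"dz": -0.93,"hand": 4},
    {"wx": 0,"wy": 10,"wz": 0,"dx": -1.45,"dy": 0,"dz": -1.11,"hand": 4},
    {"wx": 0,"wy": 10,"wz": 0,"dx": -0.5,"dy": 0,"dz": -1.15,"hand": 4},
    {"wx": 0,"wy": 10,"wz": 0,"dx": 0.7,"dy": 0,"dz": -1.2,"hand": 4},
    {"wx": 0,"wy": 10,"wz": 0,"dx": 1.4,"dy": 0,"dz": -1.2,"hand": 4},
  ],
)

```text
time: 14.8
tcp_pos: [0.6174, 0.0799, 0.1536]
tcp_rot: [[0.983, 0.058, 0.177], [0.058, -0.998, 0.01], [0.177, 0.0, -0.984]]
wrist_force: [0.5, -0.3, -1.2]
grip_width: 0.0445
```

Emit:
send_rows(
  commands=[
    {"wx": 0,"wy": 0,"wz": 0,"dx": 0.6,"dy": 0,"dz": -3.5,"hand": 4},
    {"wx": 0,"wy": 0,"wz": 0,"dx": 1.3,"dy": 0,"dz": -7.6,"hand": 4},
    {"wx": 0,"wy": -3,"wz": 0,"dx": -2,"dy": 1.5,"dz": -8.3,"hand": 4},
    {"wx": 0,"wy": -6,"wz": 0,"dx": -6,"dy": 4,"dz": -9,"hand": 4},
    {"wx": 0,"wy": -9.9,"wz": 0,"dx": -10,"dy": 7,"dz": -9.7,"hand": 4},
    {"wx": 0,"wy": -9.9,"wz": 0,"dx": -13.8,"dy": 10,"dz": -10.3,"hand": 4},
    {"wx": 0,"wy": -9.9,"wz": 0,"dx": -17.5,"dy": 13,"dz": -11,"hand": 4},
    {"wx": 0,"wy": -9.9,"wz": 0,"dx": -18.5,"dy": 17,"dz": -11,"hand": 4},
  ],
)

```text
time: 15.6
tcp_pos: [0.4214, -0.1013, 0.2279]
tcp_rot: [[0.998, 0.06, 0.001], [0.06, -0.998, 0.002], [0.001, -0.002, -1.0]]
wrist_force: [1.5, -0.2, -1.7]
grip_width: 0.0443
```

```bash
python3 - <<'E'
from h import *
st();t(.393,-.277,.15,90,grasp=False)
snap("side","s8",(200,100,400,250),4)
E
```

```text
t 15.6 tcp [ 0.4214 -0.1013  0.2279] grasp [ 0.4215 -0.1012  0.1739] jawyaw -86.58 z [ 0.0007  0.0022 -1.    ] F [ 1.5 -0.2 -1.7] w 0.0443 q [-0.4  -0.12  2.12  0.    1.15  1.11]
d [-3.89 17.38  7.75] w [-0.12 -0.05  3.42] dist 19.4
```

View pics/s8.png

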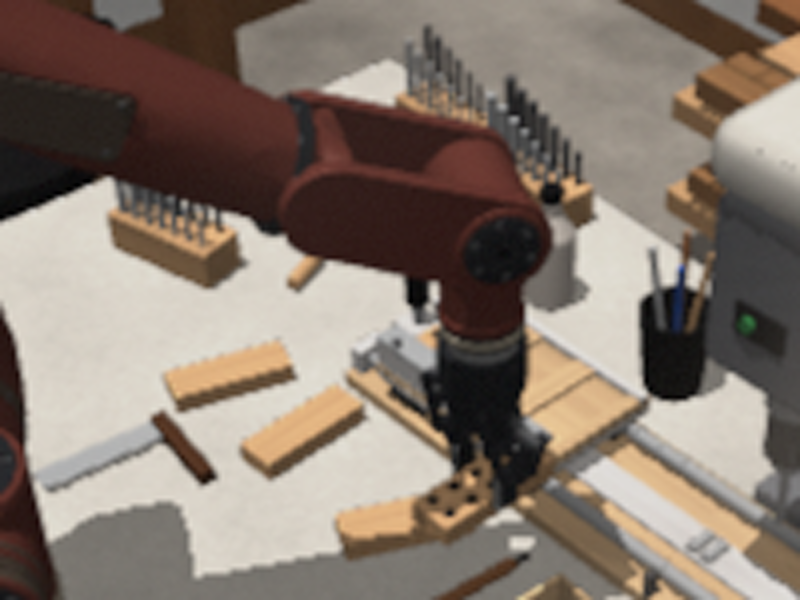

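Emit:
send_rows(
  commands=[
    {"wx": 0,"wy": 0,"wz": 1,"dx": -1,"dy": 4.5,"dz": 0,"hand": 4},
    {"wx": 0,"wy": 0,"wz": 2,"dx": -2,"dy": 9,"dz": 0,"hand": 4},
    {"wx": 0,"wy": 0,"wz": 3.4,"dx": -3,"dy": 13.5,"dz": 1,"hand": 4},
    {"wx": 0,"wy": 0,"wz": 3.4,"dx": -3.9,"dy": 17.4,"dz": 3.5,"hand": 4},
    {"wx": 0,"wy": 0,"wz": 3.4,"dx": -3.9,"dy": 17.4,"dz": 8,"hand": 4},
    {"wx": 0,"wy": 0,"wz": 3.4,"dx": -3.9,"dy": 17.4,"dz": 9.5,"hand": 4},
    {"wx": 0,"wy": 0,"wz": 3.4,"dx": -3.9,"dy": 17.4,"dz": 9.5,"hand": 4},
    {"wx": 0,"wy": 0,"wz": 3.4,"dx": -3.9,"dy": 17.4,"dz": 9.5,"hand": 4},
  ],
)

```text
time: 16.45
tcp_pos: [0.3971, -0.278, 0.134]
tcp_rot: [[1.0, -0.001, 0.005], [-0.001, -1.0, 0.0], [0.005, -0.0, -1.0]]
wrist_force: [0.6, -0.8, -0.4]
grip_width: 0.0445
```

```bash
python3 - <<'E'
from h import *
st();t(.393,-.277,.088,90,grasp=False)
E
```

```text
t 16.45 tcp [ 0.3971 -0.278   0.134 ] grasp [ 0.3974 -0.2779  0.08  ] jawyaw -90.04 z [ 0.005   0.0004 -1.    ] F [ 0.6 -0.8 -0.4] w 0.0445 q [-0.76  0.14  2.06  0.    0.94  0.81]
d [-0.43 -0.09  4.6 ] w [-0.02 -0.28 -0.04] dist 4.6
```

Emit:
send_rows(
  commands=[
    {"wx": 0,"wy": -0.3,"wz": 0,"dx": -0.4,"dy": 0,"dz": 2,"hand": 4},
    {"wx": 0,"wy": -0.3,"wz": 0,"dx": -0.4,"dy": 0,"dz": 4,"hand": 4},
    {"wx": 0,"wy": -0.3,"wz": 0,"dx": -0.4,"dy": 0,"dz": 4.6,"hand": 4},
    {"wx": 0,"wy": -0.3,"wz": 0,"dx": -0.4,"dy": 0,"dz": 4.6,"hand": 4},
    {"wx": 0,"wy": -0.3,"wz": 0,"dx": -0.4,"dy": 0,"dz": 4.6,"hand": 4},
    {"wx": 0,"wy": -0.3,"wz": 0,"dx": -0.4,"dy": 0,"dz": 4.6,"hand": 5.6},
    {"wx": 0,"wy": -0.3,"wz": 0,"dx": -0.4,"dy": 0,"dz": 4.6,"hand": 5.6},
    {"wx": 0,"wy": -0.3,"wz": 0,"dx": -0.4,"dy": 0,"dz": 4.6,"hand": 5.6},
  ],
)

```text
time: 17.25
tcp_pos: [0.3932, -0.278, 0.0888]
tcp_rot: [[1.0, -0.001, 0.001], [-0.001, -1.0, -0.001], [0.001, 0.001, -1.0]]
wrist_force: [-0.4, 0.2, 0.0]
grip_width: 0.0561
```

Emit:
send_rows(
  commands=[
    {"wx": 0,"wy": 0,"wz": 0,"dx": 0,"dy": 0,"dz": -2,"hand": 5.6},
    {"wx": 0,"wy": 0,"wz": 0,"dx": 0,"dy": 0,"dz": -6,"hand": 6},
    {"wx": 0,"wy": 0,"wz": 0,"dx": 0,"dy": 0,"dz": -10,"hand": 6},
    {"wx": 0,"wy": 0,"wz": 0,"dx": 0,"dy": -3,"dz": -13,"hand": 6},
    {"wx": 0,"wy": 0,"wz": -3.5,"dx": 0,"dy": -8,"dz": -14,"hand": 6},
    {"wx": 0,"wy": 0,"wz": -3.5,"dx": 0,"dy": -13,"dz": -14,"hand": 6},
    {"wx": 0,"wy": 0,"wz": -3.5,"dx": 0,"dy": -18,"dz": -14,"hand": 6},
    {"wx": 0,"wy": 0,"wz": -3.5,"dx": 1,"dy": -23,"dz": -14,"hand": 6},
  ],
)

```text
time: 18.05
tcp_pos: [0.4016, -0.0478, 0.2284]
tcp_rot: [[0.998, 0.059, 0.001], [0.059, -0.998, -0.0], [0.001, 0.0, -1.0]]
wrist_force: [1.2, -0.1, -0.2]
grip_width: 0.06
```

```bash
python3 - <<'E'
from h import *
st();t(.599,.155,.18,93.5,grasp=False)
E
```

```text
t 18.05 tcp [ 0.4016 -0.0478  0.2284] grasp [ 0.4016 -0.0478  0.1744] jawyaw -86.63 z [ 0.001  -0.0002 -1.    ] F [ 1.2 -0.1 -0.2] w 0.06 q [-0.29 -0.2   2.18  0.    1.16  1.22]
d [ 20.9  -19.08   4.85] w [ 0.02 -0.06 -0.13] dist 28.7
```

Emit:
send_rows(
  commands=[
    {"wx": 0,"wy": 0,"wz": -0.1,"dx": 3,"dy": -4,"dz": 0,"hand": 6},
    {"wx": 0,"wy": 0,"wz": -0.1,"dx": 6,"dy": -8,"dz": 0.5,"hand": 6},
    {"wx": 0,"wy": 0,"wz": -0.1,"dx": 9.5,"dy": -11.5,"dz": 1,"hand": 6},
    {"wx": 0,"wy": 0,"wz": -0.1,"dx": 13,"dy": -15,"dz": 2,"hand": 6},
    {"wx": 0,"wy": 0,"wz": -0.1,"dx": 17,"dy": -18,"dz": 3.5,"hand": 6},
    {"wx": 0,"wy": 0,"wz": -0.1,"dx": 20.9,"dy": -19.1,"dz": 4.8,"hand": 6},
    {"wx": 0,"wy": 0,"wz": -0.1,"dx": 20.9,"dy": -19.1,"dz": 4.8,"hand": 6},
    {"wx": 0,"wy": 0,"wz": -0.1,"dx": 20.9,"dy": -19.1,"dz": 4.8,"hand": 6},
  ],
)

```text
time: 18.85
tcp_pos: [0.5992, 0.154, 0.1784]
tcp_rot: [[0.998, 0.063, -0.003], [0.063, -0.998, -0.0], [-0.003, 0.0, -1.0]]
wrist_force: [-0.4, -0.3, 0.6]
grip_width: 0.0602
```

```bash
python3 - <<'E'
from h import *
st();t(.599,.155,.14,93.5,grasp=False)
E
```

```text
t 18.85 tcp [0.5992 0.154  0.1784] grasp [0.5991 0.1539 0.1244] jawyaw -86.41 z [-0.0034 -0.0005 -1.    ] F [-0.4 -0.3  0.6] w 0.0602 q [ 0.14  0.34  1.72 -0.    1.09  1.65]
d [-0.   -0.11  3.84] w [0.02 0.19 0.09] dist 3.8
```

Emit:
send_rows(
  commands=[
    {"wx": 0,"wy": 0.2,"wz": 0,"dx": 0,"dy": -0.1,"dz": 2,"hand": 6},
    {"wx": 0,"wy": 0.2,"wz": 0,"dx": 0,"dy": -0.1,"dz": 3.4,"hand": 6},
    {"wx": 0,"wy": 0.2,"wz": 0,"dx": 0,"dy": -0.1,"dz": 3.7,"hand": 6},
    {"wx": 0,"wy": 0.2,"wz": 0,"dx": 0,"dy": -0.1,"dz": 3.7,"hand": 6},
    {"wx": 0,"wy": 0.2,"wz": 0,"dx": 0,"dy": -0.1,"dz": 3.7,"hand": 4},
    {"wx": 0,"wy": 0.2,"wz": 0,"dx": 0,"dy": -0.1,"dz": 3.7,"hand": 4},
    {"wx": 0,"wy": 0.2,"wz": 0,"dx": 0,"dy": -0.1,"dz": 3.7,"hand": 4},
    {"wx": 0,"wy": 0.2,"wz": 0,"dx": 0,"dy": -0.1,"dz": 3.7,"hand": 4},
  ],
)

```text
time: 19.65
tcp_pos: [0.6001, 0.1543, 0.1457]
tcp_rot: [[0.998, 0.061, 0.006], [0.061, -0.998, 0.001], [0.006, -0.0, -1.0]]
wrist_force: [-1.3, -0.5, 7.3]
grip_width: 0.0439
```

Emit:
send_rows(
  commands=[
    {"wx": 0,"wy": 2,"wz": 0,"dx": -0.28,"dy": 0,"dz": -0.32,"hand": 4},
    {"wx": 0,"wy": 4,"wz": 0,"dx": -0.56,"dy": 0,"dz": -0.53,"hand": 4},
    {"wx": 0,"wy": 6,"wz": 0,"dx": -0.85,"dy": 0,"dz": -0.74,"hand": 4},
    {"wx": 0,"wy": 8,"wz": 0,"dx": -1.15,"dy": 0,"dz": -0.93,"hand": 4},
    {"wx": 0,"wy": 10,"wz": 0,"dx": -1.45,"dy": 0,"dz": -1.11,"hand": 4},
    {"wx": 0,"wy": 10,"wz": 0,"dx": -0.5,"dy": 0,"dz": -1.15,"hand": 4},
    {"wx": 0,"wy": 10,"wz": 0,"dx": 0.7,"dy": 0,"dz": -1.2,"hand": 4},
    {"wx": 0,"wy": 10,"wz": 0,"dx": 1.4,"dy": 0,"dz": -1.2,"hand": 4},
  ],
)

```text
time: 20.45
tcp_pos: [0.615, 0.1554, 0.1553]
tcp_rot: [[0.982, 0.061, 0.178], [0.06, -0.998, 0.011], [0.178, -0.0, -0.984]]
wrist_force: [0.4, 0.4, 0.2]
grip_width: 0.0445
```

Emit:
send_rows(
  commands=[
    {"wx": 0,"wy": 0,"wz": 0,"dx": 0.6,"dy": 0,"dz": -3.5,"hand": 4},
    {"wx": 0,"wy": 0,"wz": 0,"dx": 1.3,"dy": 0,"dz": -7.6,"hand": 4},
    {"wx": 0,"wy": -3,"wz": 0,"dx": -2,"dy": 2,"dz": -8.3,"hand": 4},
    {"wx": 0,"wy": -6,"wz": 0,"dx": -5,"dy": 5,"dz": -9,"hand": 4},
    {"wx": 0,"wy": -9.9,"wz": 0,"dx": -8.5,"dy": 8.5,"dz": -9.7,"hand": 4},
    {"wx": 0,"wy": -9.9,"wz": 0,"dx": -12,"dy": 12,"dz": -10.3,"hand": 4},
    {"wx": 0,"wy": -9.9,"wz": 0,"dx": -15.5,"dy": 15.5,"dz": -11,"hand": 4},
    {"wx": 0,"wy": -9.9,"wz": 0,"dx": -18.5,"dy": 19,"dz": -11,"hand": 4},
  ],
)

```text
time: 21.25
tcp_pos: [0.4237, -0.048, 0.231]
tcp_rot: [[0.998, 0.063, 0.006], [0.063, -0.998, -0.0], [0.006, 0.001, -1.0]]
wrist_force: [-0.5, -0.3, 0.1]
grip_width: 0.0444
```

```bash
python3 - <<'E'
from h import *
st();t(.393,-.205,.15,90,grasp=False)
snap("side","s9",(200,100,400,250),4)
E
```

```text
t 21.25 tcp [ 0.4237 -0.048   0.231 ] grasp [ 0.424 -0.048  0.177] jawyaw -86.41 z [ 0.0061 -0.0001 -1.    ] F [-0.5 -0.3  0.1] w 0.0444 q [-0.28 -0.15  2.13  0.    1.15  1.23]
d [-4.09 15.48  8.08] w [ 0.02 -0.35  3.59] dist 17.9
```

View pics/s9.png

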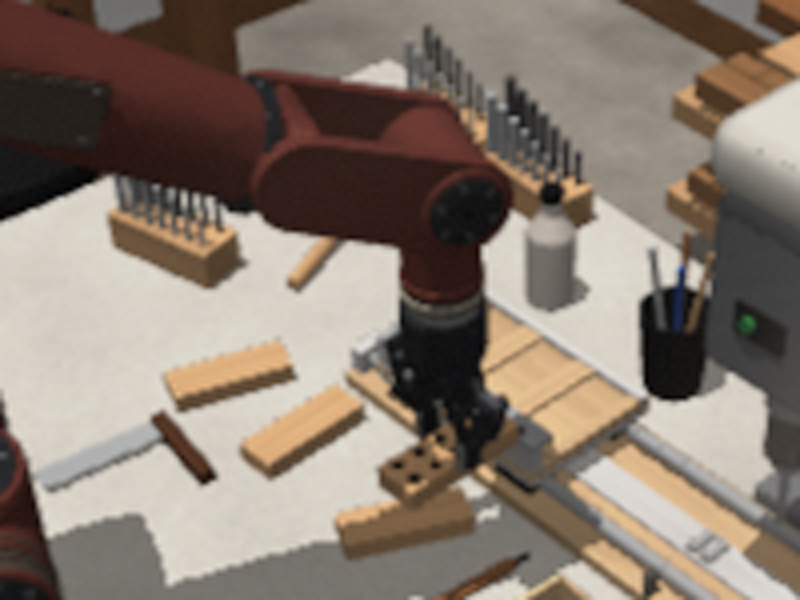

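Emit:
send_rows(
  commands=[
    {"wx": 0,"wy": -0.3,"wz": 1,"dx": -1,"dy": 4.5,"dz": 0,"hand": 4},
    {"wx": 0,"wy": -0.3,"wz": 2,"dx": -2,"dy": 9,"dz": 0,"hand": 4},
    {"wx": 0,"wy": -0.3,"wz": 3.5,"dx": -3,"dy": 13,"dz": 1,"hand": 4},
    {"wx": 0,"wy": -0.3,"wz": 3.5,"dx": -4.1,"dy": 15.5,"dz": 4,"hand": 4},
    {"wx": 0,"wy": -0.3,"wz": 3.5,"dx": -4.1,"dy": 15.5,"dz": 8,"hand": 4},
    {"wx": 0,"wy": -0.3,"wz": 3.5,"dx": -4.1,"dy": 15.5,"dz": 9.5,"hand": 4},
    {"wx": 0,"wy": -0.3,"wz": 3.5,"dx": -4.1,"dy": 15.5,"dz": 9.5,"hand": 4},
    {"wx": 0,"wy": -0.3,"wz": 3.5,"dx": -4.1,"dy": 15.5,"dz": 9.5,"hand": 4},
  ],
)

```text
time: 22.1
tcp_pos: [0.3939, -0.2041, 0.1353]
tcp_rot: [[1.0, 0.001, -0.0], [0.001, -1.0, 0.001], [-0.0, -0.001, -1.0]]
wrist_force: [-0.1, -0.5, -0.1]
grip_width: 0.0438
```

```bash
python3 - <<'E'
from h import *
st();t(.393,-.205,.0905,90,grasp=False)
E
```

```text
t 22.1 tcp [ 0.3939 -0.2041  0.1353] grasp [ 0.3939 -0.2041  0.0813] jawyaw -89.95 z [-0.0003  0.0005 -1.    ] F [-0.1 -0.5 -0.1] w 0.0438 q [-0.64  0.06  2.15  0.    0.93  0.93]
d [-0.09  0.09  4.48] w [-0.03  0.02  0.05] dist 4.5
```

Emit:
send_rows(
  commands=[
    {"wx": 0,"wy": 0,"wz": 0,"dx": -0.1,"dy": 0.1,"dz": 2,"hand": 4},
    {"wx": 0,"wy": 0,"wz": 0,"dx": -0.1,"dy": 0.1,"dz": 4,"hand": 4},
    {"wx": 0,"wy": 0,"wz": 0,"dx": -0.1,"dy": 0.1,"dz": 4.5,"hand": 4},
    {"wx": 0,"wy": 0,"wz": 0,"dx": -0.1,"dy": 0.1,"dz": 4.5,"hand": 4},
    {"wx": 0,"wy": 0,"wz": 0,"dx": -0.1,"dy": 0.1,"dz": 4.5,"hand": 4},
    {"wx": 0,"wy": 0,"wz": 0,"dx": -0.1,"dy": 0.1,"dz": 4.5,"hand": 5.6},
    {"wx": 0,"wy": 0,"wz": 0,"dx": -0.1,"dy": 0.1,"dz": 4.5,"hand": 5.6},
    {"wx": 0,"wy": 0,"wz": 0,"dx": -0.1,"dy": 0.1,"dz": 4.5,"hand": 5.6},
  ],
)

```text
time: 22.9
tcp_pos: [0.3928, -0.205, 0.091]
tcp_rot: [[1.0, 0.001, 0.001], [0.001, -1.0, -0.001], [0.001, 0.001, -1.0]]
wrist_force: [0.3, -0.1, -0.1]
grip_width: 0.0558
```

Emit:
send_rows(
  commands=[
    {"wx": 0,"wy": 0,"wz": 0,"dx": 0,"dy": 0,"dz": -2,"hand": 5.6},
    {"wx": 0,"wy": 0,"wz": 0,"dx": 0,"dy": 0,"dz": -6,"hand": 6},
    {"wx": 0,"wy": 0,"wz": 0,"dx": 0,"dy": 0,"dz": -10,"hand": 6},
    {"wx": 0,"wy": 0,"wz": 0,"dx": 0,"dy": 0,"dz": -13,"hand": 6},
    {"wx": 0,"wy": 0,"wz": 0,"dx": -3,"dy": 3,"dz": -14,"hand": 6},
    {"wx": 0,"wy": 0,"wz": 0,"dx": -6,"dy": 7,"dz": -15,"hand": 6},
    {"wx": 0,"wy": 0,"wz": 0,"dx": -6,"dy": 12,"dz": -16,"hand": 6},
    {"wx": 0,"wy": 0,"wz": 0,"dx": -6,"dy": 17,"dz": -16,"hand": 6},
  ],
)

```text
time: 23.7
tcp_pos: [0.332, -0.375, 0.2524]
tcp_rot: [[1.0, 0.0, 0.003], [0.0, -1.0, -0.003], [0.003, 0.003, -1.0]]
wrist_force: [0.8, -1.0, 0.4]
grip_width: 0.0602
```

```bash
python3 - <<'E'
from h import *
st()
snap("side","s10"); snap("top","t10")
a=cv2.imread("pics/t10_full.png")[110:270,170:470]; cv2.imwrite("pics/t10.png",cv2.resize(a,None,fx=2.6,fy=2.6,interpolation=cv2.INTER_CUBIC))
for m in spotter.masks_of("top","blank_0"):
    r=m["region"].astype(np.uint8); P=np.argwhere(r)[:,::-1].astype(np.float32)
    W=np.array([atz("top",u,v,.024)[:2] for u,v in P]); mu=W.mean(0); ev,V=np.linalg.eigh(np.cov((W-mu).T)); ang=np.degrees(np.arctan2(V[1,1],V[0,1]))
    print("blank",mu,ang%180,np.sqrt(12*ev),round(m["p"],2))
E
```

```text
t 23.7 tcp [ 0.332  -0.375   0.2524] grasp [ 0.3322 -0.3752  0.1984] jawyaw -89.98 z [ 0.0026 -0.0032 -1.    ] F [ 0.8 -1.   0.4] w 0.0602 q [-0.99  0.    1.95  0.    1.19  0.58]
blank [0.4133 0.3185] 165.91522421789458 [0.0515 0.1302] 0.75
blank [0.7956 0.021 ] 179.1059762997832 [0.0693 0.0874] 0.7
blank [0.4272 0.0262] 157.37479069122725 [0.0479 0.1286] 0.61
```

View pics/t10.png

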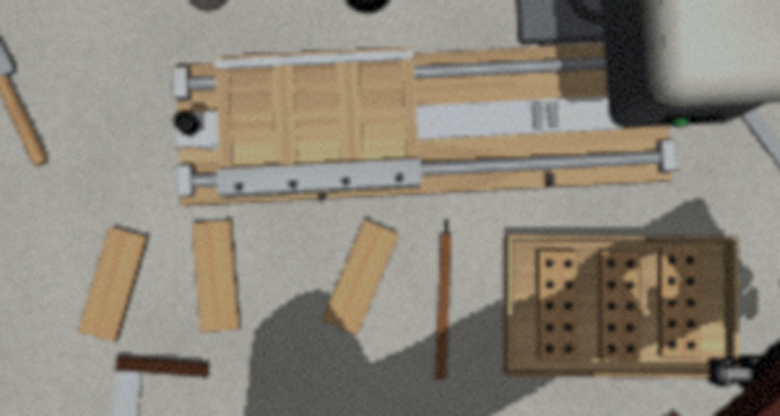

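View pics/s10.png

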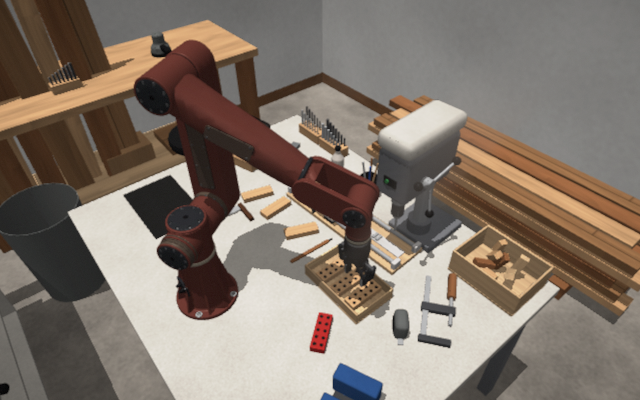

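```bash
python3 - <<'E'
from h import *
a=cv2.imread("pics/t10_full.png")[122:192,245:335]; cv2.imwrite("pics/f.png",cv2.resize(a,None,fx=8.8,fy=8.5,interpolation=cv2.INTER_CUBIC))
# predicted pocket outlines for candidate p1
for p1 in [np.array([.6025,.0785])]:
  for k in(-1,0,1):
    ux=np.array([np.cos(PH),np.sin(PH)]);uy=np.array([-ux[1],ux[0]]); c=p1+uy*.076*k
    for sx in(-.0675,.0675):
      for sy in(-.025,.025):
        p=c+ux*sx+uy*sy; q=proj("top",[p[0],p[1],.067]); print(k,sx,sy,((q-[245,122]+.5)*[8.8,8.5]).round(0))
E
```

```text
-1 -0.0675 -0.025 [721. 473.]
-1 -0.0675 0.025 [574. 480.]
-1 0.0675 -0.025 [699.  95.]
-1 0.0675 0.025 [554. 102.]
0 -0.0675 -0.025 [498. 484.]
0 -0.0675 0.025 [351. 492.]
0 0.0675 -0.025 [478. 106.]
0 0.0675 0.025 [332. 113.]
1 -0.0675 -0.025 [275. 496.]
1 -0.0675 0.025 [128. 503.]
1 0.0675 -0.025 [256. 117.]
1 0.0675 0.025 [110. 124.]
```

View pics/f.png

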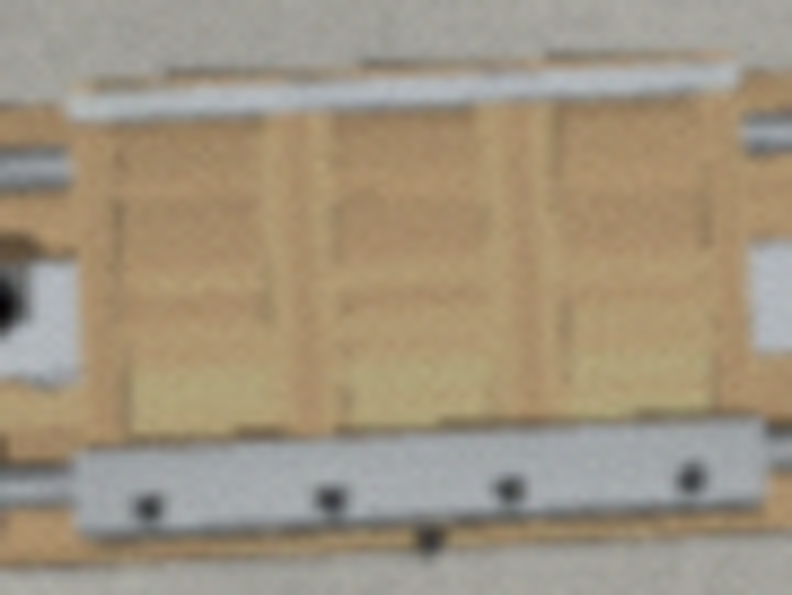

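```bash
python3 - <<'E'
from h import *
t(.427,.026,.20,-112.2,grasp=False)
E
```

```text
d [  9.37 -40.2    5.05] w [ 0.04 -0.04 22.04] dist 41.6
```

Emit:
send_rows(
  commands=[
    {"wx": 0,"wy": 0,"wz": 0,"dx": 1,"dy": -4.8,"dz": 0,"hand": 6},
    {"wx": 0,"wy": 0,"wz": 5,"dx": 2,"dy": -9.6,"dz": 0,"hand": 6},
    {"wx": 0,"wy": 0,"wz": 10,"dx": 3,"dy": -14.4,"dz": 0,"hand": 6},
    {"wx": 0,"wy": 0,"wz": 15,"dx": 4,"dy": -19.2,"dz": 0,"hand": 6},
    {"wx": 0,"wy": 0,"wz": 22,"dx": 5,"dy": -24,"dz": 1,"hand": 6},
    {"wx": 0,"wy": 0,"wz": 22,"dx": 6.3,"dy": -28.7,"dz": 2,"hand": 6},
    {"wx": 0,"wy": 0,"wz": 22,"dx": 7.6,"dy": -33.4,"dz": 3,"hand": 6},
    {"wx": 0,"wy": 0,"wz": 22,"dx": 9,"dy": -38,"dz": 4,"hand": 6},
  ],
)

```text
time: 24.65
tcp_pos: [0.4205, 0.0081, 0.2105]
tcp_rot: [[0.928, -0.373, 0.0], [-0.373, -0.928, 0.0], [0.0, -0.001, -1.0]]
wrist_force: [0.9, -0.7, 1.2]
grip_width: 0.0603
```

```bash
python3 - <<'E'
from h import *
t(.427,.026,.12,-112.2,grasp=False)
E
```

```text
d [-0.07 -1.9   9.05] w [-0.03 -0.01  0.31] dist 9.2
```

Emit:
send_rows(
  commands=[
    {"wx": 0,"wy": 0,"wz": 0.3,"dx": 0,"dy": -1.9,"dz": 1,"hand": 6},
    {"wx": 0,"wy": 0,"wz": 0.3,"dx": 0,"dy": -1.9,"dz": 4,"hand": 6},
    {"wx": 0,"wy": 0,"wz": 0.3,"dx": 0,"dy": -1.9,"dz": 7,"hand": 6},
    {"wx": 0,"wy": 0,"wz": 0.3,"dx": 0,"dy": -1.9,"dz": 9,"hand": 6},
    {"wx": 0,"wy": 0,"wz": 0.3,"dx": 0,"dy": -1.9,"dz": 9,"hand": 6},
    {"wx": 0,"wy": 0,"wz": 0.3,"dx": 0,"dy": -1.9,"dz": 9,"hand": 6},
    {"wx": 0,"wy": 0,"wz": 0.3,"dx": 0,"dy": -1.9,"dz": 9,"hand": 6},
    {"wx": 0,"wy": 0,"wz": 0.3,"dx": 0,"dy": -1.9,"dz": 9,"hand": 6},
  ],
)

```text
time: 25.45
tcp_pos: [0.4297, 0.0227, 0.1223]
tcp_rot: [[0.926, -0.379, 0.003], [-0.379, -0.926, 0.0], [0.003, -0.001, -1.0]]
wrist_force: [-0.2, -0.3, -0.5]
grip_width: 0.0599
```

```bash
python3 - <<'E'
from h import *
st();t(.427,.026,.083,-112.2,grasp=False)
snap("side","s11",(300,190,380,250),8)
E
```

```text
t 25.45 tcp [0.4297 0.0227 0.1223] grasp [0.4299 0.0227 0.0683] jawyaw -112.25 z [ 0.0032  0.     -1.    ] F [-0.2 -0.3 -0.5] w 0.0599 q [-0.11  0.05  2.19  0.    0.9   1.85]
d [-0.39 -0.19  3.93] w [-0.07 -0.17 -0.05] dist 4.0
```

View pics/s11.png

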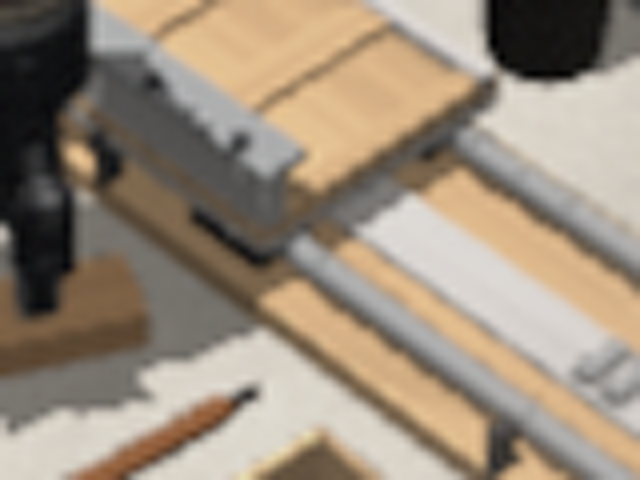

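Over the blank. Correct and descend, then grip.

Emit:
send_rows(
  commands=[
    {"wx": 0,"wy": -0.2,"wz": 0,"dx": -0.4,"dy": -0.2,"dz": 1,"hand": 6},
    {"wx": 0,"wy": -0.2,"wz": 0,"dx": -0.4,"dy": -0.2,"dz": 2.5,"hand": 6},
    {"wx": 0,"wy": -0.2,"wz": 0,"dx": -0.4,"dy": -0.2,"dz": 3.9,"hand": 6},
    {"wx": 0,"wy": -0.2,"wz": 0,"dx": -0.4,"dy": -0.2,"dz": 3.9,"hand": 6},
    {"wx": 0,"wy": -0.2,"wz": 0,"dx": -0.4,"dy": -0.2,"dz": 3.9,"hand": 4},
    {"wx": 0,"wy": -0.2,"wz": 0,"dx": -0.4,"dy": -0.2,"dz": 3.9,"hand": 4},
    {"wx": 0,"wy": -0.2,"wz": 0,"dx": -0.4,"dy": -0.2,"dz": 3.9,"hand": 4},
    {"wx": 0,"wy": -0.2,"wz": 0,"dx": -0.4,"dy": -0.2,"dz": 3.9,"hand": 4},
  ],
)

```text
time: 26.3
tcp_pos: [0.426, 0.0262, 0.0822]
tcp_rot: [[0.926, -0.379, -0.002], [-0.379, -0.926, 0.002], [-0.003, -0.001, -1.0]]
wrist_force: [-0.7, 0.1, -0.7]
grip_width: 0.0447
```

```bash
python3 - <<'E'
from h import *
st()
E
```

```text
t 26.3 tcp [0.426  0.0262 0.0822] grasp [0.4258 0.0262 0.0282] jawyaw -112.25 z [-0.0023  0.0015 -1.    ] F [-0.7  0.1 -0.7] w 0.0447 q [-0.1   0.14  2.2   0.    0.81  1.85]
```

```bash
cat >> h.py <<'E'
UX=np.array([np.cos(PH),np.sin(PH)]);UY=np.array([-UX[1],UX[0]]); P1=np.array([.6025,.078])
def ins(k,a,c,th,h,L=.065,zf=.062):
    p=P1+UY*.076*(k-1)-UX*.0675; T=np.radians(th)
    X=p+UX*(a+L*np.cos(T)-h*np.sin(T)); z=zf+c+L*np.sin(T)+h*np.cos(T)
    print("ins",k,a,c,th,"TCP",X,z); t(X[0],X[1],z,93.5,pitch=-th,grasp=False)
E
python3 - <<'E'
from h import *
t(.44,.02,.23,93.5,grasp=False)
ins(0,.03,.04,8,.0822); 
E
```

```text
d [  1.49   0.03 -14.79] w [ -0.07   0.15 -25.75] dist 14.9
ins 0 0.03 0.04 8 TCP [0.6225 0.0031] 0.19244628681296133
d [ 19.04  -5.31 -11.08] w [  1.73   8.01 -25.71] dist 22.7
```

Emit:
send_rows(
  commands=[
    {"wx": 0,"wy": 0,"wz": 0,"dx": 0,"dy": 0,"dz": -4,"hand": 4},
    {"wx": 0,"wy": 0,"wz": -8,"dx": 0,"dy": 0,"dz": -8.5,"hand": 4},
    {"wx": 0,"wy": 0,"wz": -16,"dx": 0.5,"dy": 0,"dz": -12.5,"hand": 4},
    {"wx": 0,"wy": 0,"wz": -24,"dx": 4,"dy": -1,"dz": -14.5,"hand": 4},
    {"wx": 0.9,"wy": 4,"wz": -25.7,"dx": 8,"dy": -2.2,"dz": -14.5,"hand": 4},
    {"wx": 1.7,"wy": 8,"wz": -25.7,"dx": 12,"dy": -3.3,"dz": -14,"hand": 4},
    {"wx": 1.7,"wy": 8,"wz": -25.7,"dx": 16,"dy": -4.4,"dz": -13,"hand": 4},
    {"wx": 1.7,"wy": 8,"wz": -25.7,"dx": 19,"dy": -5.3,"dz": -11.1,"hand": 4},
  ],
)

```text
time: 27.1
tcp_pos: [0.6252, 0.0025, 0.194]
tcp_rot: [[0.988, 0.061, 0.143], [0.06, -0.998, 0.007], [0.144, 0.001, -0.99]]
wrist_force: [0.2, -0.2, 0.1]
grip_width: 0.0444
```

```bash
python3 - <<'E'
from h import *
st();ins(0,.03,.012,8,.0822)
E
```

```text
t 27.1 tcp [0.6252 0.0025 0.194 ] grasp [0.633  0.0029 0.1406] jawyaw -86.53 z [ 0.1433  0.0073 -0.9896] F [ 0.2 -0.2  0.1] w 0.0444 q [-0.12  0.27  1.78  0.03  0.95  1.38]
ins 0 0.03 0.012 8 TCP [0.6225 0.0031] 0.16444628681296133
d [-0.69 -0.07  2.89] w [ 0.09 -0.25 -0.02] dist 3.0
```

Emit:
send_rows(
  commands=[
    {"wx": 0,"wy": -0.2,"wz": 0,"dx": -0.3,"dy": -0.1,"dz": 1,"hand": 4},
    {"wx": 0,"wy": -0.2,"wz": 0,"dx": -0.7,"dy": -0.1,"dz": 2,"hand": 4},
    {"wx": 0,"wy": -0.2,"wz": 0,"dx": -0.7,"dy": -0.1,"dz": 2.9,"hand": 4},
    {"wx": 0,"wy": -0.2,"wz": 0,"dx": -0.7,"dy": -0.1,"dz": 2.9,"hand": 4},
    {"wx": 0,"wy": -0.2,"wz": 0,"dx": -0.7,"dy": -0.1,"dz": 2.9,"hand": 4},
    {"wx": 0,"wy": -0.2,"wz": 0,"dx": -0.7,"dy": -0.1,"dz": 2.9,"hand": 4},
    {"wx": 0,"wy": -0.2,"wz": 0,"dx": -0.7,"dy": -0.1,"dz": 2.9,"hand": 4},
    {"wx": 0,"wy": -0.2,"wz": 0,"dx": -0.7,"dy": -0.1,"dz": 2.9,"hand": 4},
  ],
)

```text
time: 27.9
tcp_pos: [0.6193, 0.0039, 0.1633]
tcp_rot: [[0.989, 0.061, 0.136], [0.06, -0.998, 0.008], [0.136, 0.001, -0.991]]
wrist_force: [-0.1, 1.1, -0.8]
grip_width: 0.0444
```

```bash
python3 - <<'E'
from h import *
st();ins(0,.03,.002,8,.0822);ins(0,.001,.002,8,.0822)
snap("side","s12",(300,130,400,205),8);snap("top","t12",(285,120,345,190),8)
E
```

```text
t 27.9 tcp [0.6193 0.0039 0.1633] grasp [0.6267 0.0043 0.1098] jawyaw -86.51 z [ 0.1357  0.0077 -0.9907] F [-0.1  1.1 -0.8] w 0.0444 q [-0.12  0.3   1.8   0.03  0.91  1.38]
ins 0 0.03 0.002 8 TCP [0.6225 0.0031] 0.15444628681296135
d [0.19 0.1  0.92] w [ 0.03  0.19 -0.01] dist 0.9
ins 0 0.001 0.002 8 TCP [0.5936 0.0013] 0.15444628681296135
d [-2.68  0.1   0.53] w [ 0.03  0.19 -0.01] dist 2.7
```

View pics/s12.png

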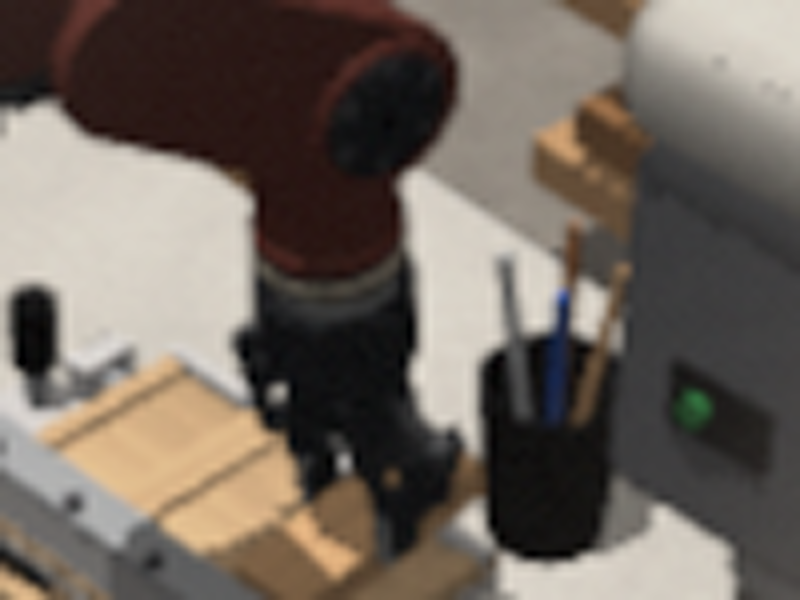

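Emit:
send_rows(
  commands=[
    {"wx": 0,"wy": 0.2,"wz": 0,"dx": 0.2,"dy": 0.1,"dz": 0.5,"hand": 4},
    {"wx": 0,"wy": 0.2,"wz": 0,"dx": 0.2,"dy": 0.1,"dz": 0.9,"hand": 4},
    {"wx": 0,"wy": 0.2,"wz": 0,"dx": 0.2,"dy": 0.1,"dz": 0.9,"hand": 4},
    {"wx": 0,"wy": 0.2,"wz": 0,"dx": -0.2,"dy": 0.1,"dz": 0.85,"hand": 4},
    {"wx": 0,"wy": 0.2,"wz": 0,"dx": -0.6,"dy": 0.1,"dz": 0.8,"hand": 4},
    {"wx": 0,"wy": 0.2,"wz": 0,"dx": -1.0,"dy": 0.1,"dz": 0.75,"hand": 4},
    {"wx": 0,"wy": 0.2,"wz": 0,"dx": -1.2,"dy": 0.1,"dz": 0.72,"hand": 4},
    {"wx": 0,"wy": 0.2,"wz": 0,"dx": -1.2,"dy": 0.1,"dz": 0.72,"hand": 4},
  ],
)

```text
time: 28.8
tcp_pos: [0.6077, 0.0023, 0.1537]
tcp_rot: [[0.989, 0.061, 0.138], [0.06, -0.998, 0.008], [0.138, 0.0, -0.99]]
wrist_force: [0.8, -0.7, -1.2]
grip_width: 0.0442
```

```bash
python3 - <<'E'
from h import *
st();ins(0,.006,.002,8,.0822);ins(0,.001,.002,8,.0822)
E
```

```text
t 28.8 tcp [0.6077 0.0023 0.1537] grasp [0.6151 0.0027 0.1002] jawyaw -86.52 z [ 0.1376  0.0081 -0.9905] F [ 0.8 -0.7 -1.2] w 0.0442 q [-0.12  0.29  1.84  0.03  0.88  1.37]
ins 0 0.006 0.002 8 TCP [0.5986 0.0016] 0.15444628681296135
d [-0.89  0.01 -0.2 ] w [ 0.02  0.08 -0.01] dist 0.9
ins 0 0.001 0.002 8 TCP [0.5936 0.0013] 0.15444628681296135
d [-1.39  0.01 -0.27] w [ 0.02  0.08 -0.01] dist 1.4
```

Emit:
send_rows(
  commands=[
    {"wx": 0,"wy": 0,"wz": 0,"dx": -0.3,"dy": 0,"dz": -0.1,"hand": 4},
    {"wx": 0,"wy": 0,"wz": 0,"dx": -0.6,"dy": 0,"dz": -0.15,"hand": 4},
    {"wx": 0,"wy": 0,"wz": 0,"dx": -0.9,"dy": 0,"dz": -0.2,"hand": 4},
    {"wx": 0,"wy": 0,"wz": 0,"dx": -1.1,"dy": 0,"dz": -0.22,"hand": 4},
    {"wx": 0,"wy": 0,"wz": 0,"dx": -1.2,"dy": 0,"dz": -0.24,"hand": 4},
    {"wx": 0,"wy": 0,"wz": 0,"dx": -1.3,"dy": 0,"dz": -0.26,"hand": 4},
    {"wx": 0,"wy": 0,"wz": 0,"dx": -1.3,"dy": 0,"dz": -0.26,"hand": 4},
    {"wx": 0,"wy": 0,"wz": 0,"dx": -1.3,"dy": 0,"dz": -0.26,"hand": 4},
  ],
)

```text
time: 29.6
tcp_pos: [0.597, 0.0015, 0.1555]
tcp_rot: [[0.988, 0.06, 0.144], [0.06, -0.998, 0.008], [0.144, 0.001, -0.99]]
wrist_force: [5.1, 0.4, -3.8]
grip_width: 0.0445
```

```bash
python3 - <<'E'
from h import *
st();ins(0,.001,.002,8,.0822)
E
```

```text
t 29.6 tcp [0.597  0.0015 0.1555] grasp [0.6047 0.0019 0.102 ] jawyaw -86.54 z [ 0.1436  0.0081 -0.9896] F [ 5.1  0.4 -3.8] w 0.0445 q [-0.13  0.27  1.86  0.03  0.87  1.37]
ins 0 0.001 0.002 8 TCP [0.5936 0.0013] 0.15444628681296135
d [-0.35 -0.    0.05] w [ 0.04 -0.27 -0.04] dist 0.4
```

Emit:
send_rows(
  commands=[
    {"wx": 0,"wy": 0,"wz": 0,"dx": 0.1,"dy": 0,"dz": 0.1,"hand": 4},
    {"wx": 0,"wy": 0,"wz": 0,"dx": 0.2,"dy": 0,"dz": 0.2,"hand": 4},
    {"wx": 0,"wy": -0.3,"wz": 0,"dx": 0.2,"dy": 0,"dz": 0.2,"hand": 4},
    {"wx": 0,"wy": -0.3,"wz": 0,"dx": 0.1,"dy": 0,"dz": 0.2,"hand": 4},
    {"wx": 0,"wy": -0.3,"wz": 0,"dx": 0,"dy": 0,"dz": 0.2,"hand": 4},
    {"wx": 0,"wy": -0.3,"wz": 0,"dx": -0.1,"dy": 0,"dz": 0.2,"hand": 4},
    {"wx": 0,"wy": -0.3,"wz": 0,"dx": -0.1,"dy": 0,"dz": 0.2,"hand": 4},
    {"wx": 0,"wy": -0.3,"wz": 0,"dx": -0.1,"dy": 0,"dz": 0.2,"hand": 4},
  ],
)

```text
time: 30.4
tcp_pos: [0.5971, 0.0014, 0.1539]
tcp_rot: [[0.988, 0.06, 0.141], [0.06, -0.998, 0.008], [0.141, 0.001, -0.99]]
wrist_force: [7.9, 1.0, -3.4]
grip_width: 0.0446
```

```bash
python3 - <<'E'
from h import *
st();ins(0,.001,.002,8,.0822)
snap("side","s13",(300,140,380,200),9)
E
```

```text
t 30.4 tcp [0.5971 0.0014 0.1539] grasp [0.6047 0.0018 0.1004] jawyaw -86.56 z [ 0.1409  0.0077 -0.99  ] F [ 7.9  1.  -3.4] w 0.0446 q [-0.13  0.27  1.86  0.03  0.87  1.37]
ins 0 0.001 0.002 8 TCP [0.5936 0.0013] 0.15444628681296135
d [-0.34 -0.01 -0.11] w [ 0.05 -0.11 -0.05] dist 0.4
```

View pics/s13.png

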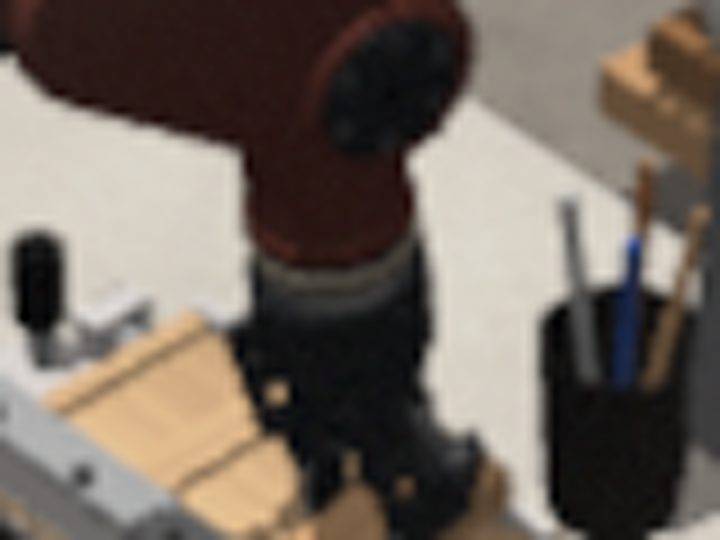

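```bash
python3 - <<'E'
from h import *
s=sense();p=np.array(s["tcp_pos"])
L=.067;h=.0822
for th,b,c in [(8,.002,.0015),(4,.002,.0015),(0,.002,.001)]:
    T=np.radians(th);T0=np.radians(8.1)
    dX=b+(L*np.cos(T)-h*np.sin(T))-(L*np.cos(T0)-h*np.sin(T0))
    z=.062+c+.065*np.sin(T)+h*np.cos(T)
    t(p[0]+UX[0]*dX,p[1]+UX[1]*dX,z,93.5,pitch=-th,grasp=False)
E
```

```text
d [ 0.22 -0.    0.02] w [ 0.05 -0.11 -0.05] dist 0.2
d [ 0.77 -0.    0.49] w [ 0.05 -4.11 -0.05] dist 0.9
d [ 1.29 -0.    1.06] w [ 0.05 -8.11 -0.05] dist 1.7
```

Emit:
send_rows(
  commands=[
    {"wx": 0,"wy": 0,"wz": 0,"dx": 0.3,"dy": 0,"dz": 0,"hand": 4},
    {"wx": 0,"wy": -2,"wz": 0,"dx": 0.58,"dy": 0,"dz": 0.25,"hand": 4},
    {"wx": 0,"wy": -4.1,"wz": 0,"dx": 0.87,"dy": 0,"dz": 0.49,"hand": 4},
    {"wx": 0,"wy": -6.1,"wz": 0,"dx": 1.12,"dy": 0,"dz": 0.77,"hand": 4},
    {"wx": 0,"wy": -8.1,"wz": 0,"dx": 1.39,"dy": 0,"dz": 1.03,"hand": 4},
    {"wx": 0,"wy": -8.1,"wz": 0,"dx": 1.39,"dy": 0,"dz": 1.03,"hand": 4},
    {"wx": 0,"wy": -8.1,"wz": 0,"dx": 1.39,"dy": 0,"dz": 1.03,"hand": 4},
    {"wx": 0,"wy": -8.1,"wz": 0,"dx": 1.39,"dy": 0,"dz": 1.03,"hand": 4},
  ],
)

```text
time: 31.25
tcp_pos: [0.6087, 0.0022, 0.144]
tcp_rot: [[0.998, 0.061, -0.009], [0.061, -0.998, -0.001], [-0.009, 0.0, -1.0]]
wrist_force: [-2.3, -0.3, 2.9]
grip_width: 0.0442
```

```bash
python3 - <<'E'
from h import *
st()
snap("side","s14",(300,140,380,200),9);snap("top","t14",(285,115,345,190),8)
E
```

```text
t 31.25 tcp [0.6087 0.0022 0.144 ] grasp [0.6082 0.0022 0.09  ] jawyaw -86.5 z [-0.0093 -0.0011 -1.    ] F [-2.3 -0.3  2.9] w 0.0442 q [-0.11  0.37  1.75 -0.    1.03  1.4 ]
```

View pics/s14.png

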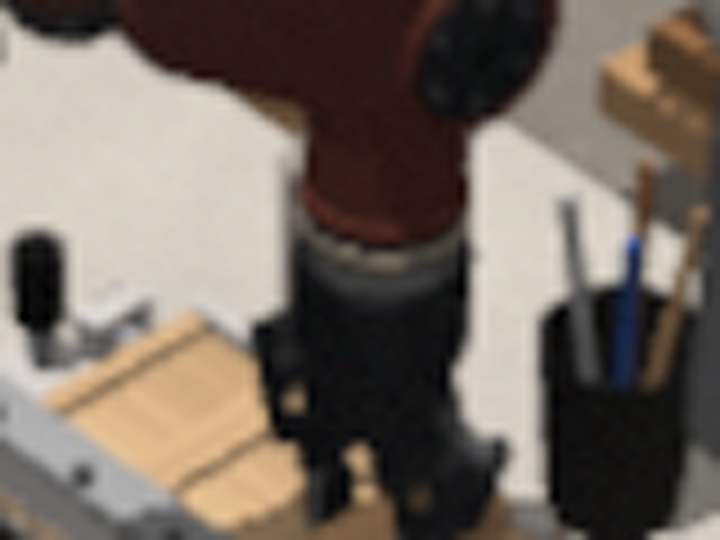

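View pics/t14.png

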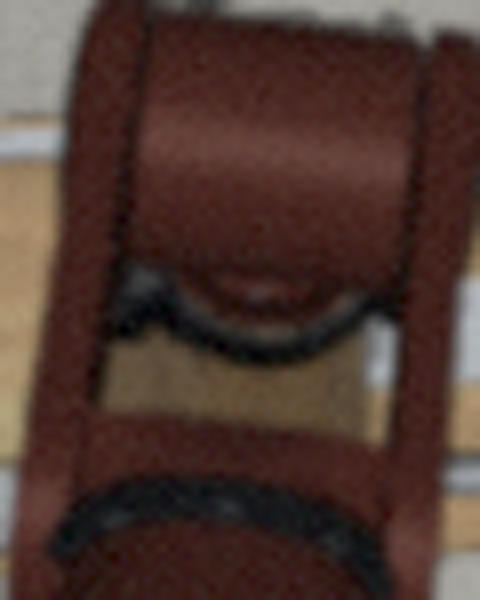

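Emit:
send_rows(
  commands=[
    {"wx": 0,"wy": 0,"wz": 0,"dx": 0,"dy": 0,"dz": 0,"hand": 5.6},
    {"wx": 0,"wy": 0,"wz": 0,"dx": 0,"dy": 0,"dz": 0,"hand": 5.6},
    {"wx": 0,"wy": 0,"wz": 0,"dx": 0,"dy": 0,"dz": 0,"hand": 5.6},
    {"wx": 0,"wy": 0.5,"wz": 0,"dx": 0,"dy": 0,"dz": -2,"hand": 5.6},
    {"wx": 0,"wy": 0.5,"wz": 0,"dx": 0,"dy": 0,"dz": -5,"hand": 6},
    {"wx": 0,"wy": 0.5,"wz": 0,"dx": -3,"dy": 0,"dz": -8,"hand": 6},
    {"wx": 0,"wy": 0.5,"wz": 0,"dx": -7,"dy": 0,"dz": -9,"hand": 6},
    {"wx": 0,"wy": 0.5,"wz": 0,"dx": -12,"dy": 0,"dz": -9,"hand": 6},
  ],
)

```text
time: 32.15
tcp_pos: [0.4917, -0.0053, 0.2379]
tcp_rot: [[0.998, 0.061, 0.007], [0.061, -0.998, -0.001], [0.007, 0.002, -1.0]]
wrist_force: [-0.5, -0.8, 0.3]
grip_width: 0.0598
```

```bash
python3 - <<'E'
from h import *
st();t(.425,.19,.20,-83.9,grasp=False)
E
```

```text
t 32.15 tcp [ 0.4917 -0.0053  0.2379] grasp [ 0.4921 -0.0053  0.1839] jawyaw -86.49 z [ 0.0071 -0.0013 -1.    ] F [-0.5 -0.8  0.3] w 0.0598 q [-0.15 -0.    1.99 -0.    1.15  1.36]
d [ -5.49 -19.9    3.71] w [ 0.11 -0.4  -2.59] dist 21.0
```

Move toward the next blank (B), out of the way, and look.

Emit:
send_rows(
  commands=[
    {"wx": 0,"wy": -0.4,"wz": 0,"dx": -3,"dy": -3.5,"dz": 0,"hand": 6},
    {"wx": 0,"wy": -0.4,"wz": 0,"dx": -5.5,"dy": -7,"dz": 0,"hand": 6},
    {"wx": 0,"wy": -0.4,"wz": -1,"dx": -5.5,"dy": -11,"dz": 0,"hand": 6},
    {"wx": 0,"wy": -0.4,"wz": -2.6,"dx": -5.5,"dy": -15,"dz": 1,"hand": 6},
    {"wx": 0,"wy": -0.4,"wz": -2.6,"dx": -5.5,"dy": -18,"dz": 2,"hand": 6},
    {"wx": 0,"wy": -0.4,"wz": -2.6,"dx": -5.5,"dy": -19.9,"dz": 3.5,"hand": 6},
    {"wx": 0,"wy": -0.4,"wz": -2.6,"dx": -5.5,"dy": -19.9,"dz": 3.5,"hand": 6},
    {"wx": 0,"wy": -0.4,"wz": -2.6,"dx": -5.5,"dy": -19.9,"dz": 3.5,"hand": 6},
  ],
)

```text
time: 32.95
tcp_pos: [0.4228, 0.1903, 0.1995]
tcp_rot: [[0.994, 0.107, -0.008], [0.107, -0.994, -0.002], [-0.008, 0.001, -1.0]]
wrist_force: [0.6, -0.1, 1.2]
grip_width: 0.0601
```

```bash
python3 - <<'E'
from h import *
st();t(.427,.197,.12,-83.9,grasp=False)
snap("side","s15",(240,120,400,240),5);snap("top","t15",(225,115,345,200),6.5)
E
```

```text
t 32.95 tcp [0.4228 0.1903 0.1995] grasp [0.4224 0.1902 0.1455] jawyaw -83.84 z [-0.0077 -0.0018 -1.    ] F [ 0.6 -0.1  1.2] w 0.0601 q [ 0.27 -0.01  2.07  0.    1.09  1.73]
d [ 0.55 -0.63  7.94] w [0.05 0.45 0.06] dist 8.0
```

View pics/s15.png

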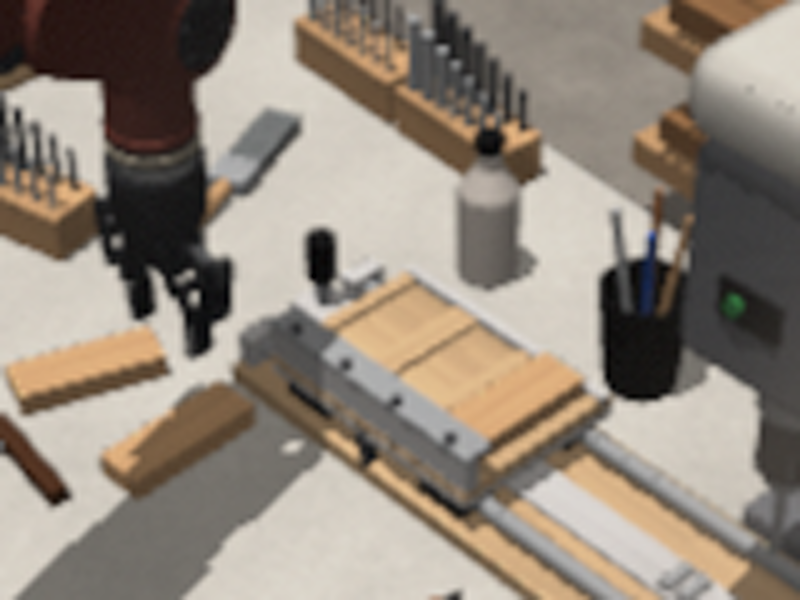

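View pics/t15.png

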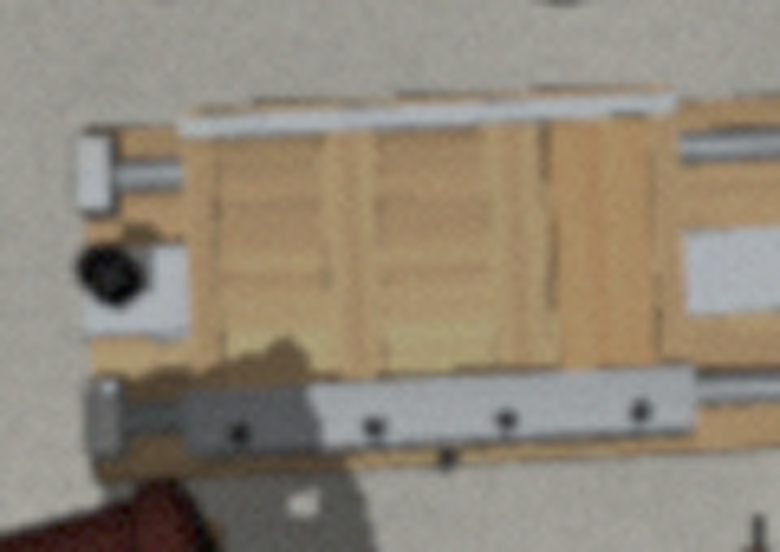

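Emit:
send_rows(
  commands=[
    {"wx": 0,"wy": 0.4,"wz": 0,"dx": 0.3,"dy": -0.6,"dz": 2,"hand": 6},
    {"wx": 0,"wy": 0.4,"wz": 0,"dx": 0.5,"dy": -0.6,"dz": 5,"hand": 6},
    {"wx": 0,"wy": 0.4,"wz": 0,"dx": 0.5,"dy": -0.6,"dz": 8,"hand": 6},
    {"wx": 0,"wy": 0.4,"wz": 0,"dx": 0.5,"dy": -0.6,"dz": 10,"hand": 6},
    {"wx": 0,"wy": 0.4,"wz": 0,"dx": 0.5,"dy": -0.6,"dz": 10,"hand": 6},
    {"wx": 0,"wy": 0.4,"wz": 0,"dx": 0.5,"dy": -0.6,"dz": 10,"hand": 6},
    {"wx": 0,"wy": 0.4,"wz": 0,"dx": 0.5,"dy": -0.6,"dz": 10,"hand": 6},
    {"wx": 0,"wy": 0.4,"wz": 0,"dx": 0.5,"dy": -0.6,"dz": 10,"hand": 6},
  ],
)

```text
time: 33.85
tcp_pos: [0.4285, 0.197, 0.1016]
tcp_rot: [[0.994, 0.106, 0.004], [0.106, -0.994, 0.001], [0.004, -0.0, -1.0]]
wrist_force: [-0.1, -0.7, 0.1]
grip_width: 0.0601
```

```bash
python3 - <<'E'
from h import *
st();t(.427,.197,.083,-83.9,grasp=False)
E
```

```text
t 33.85 tcp [0.4285 0.197  0.1016] grasp [0.4287 0.1971 0.0476] jawyaw -83.93 z [ 0.004   0.0009 -1.    ] F [-0.1 -0.7  0.1] w 0.0601 q [ 0.28  0.18  2.1  -0.    0.86  1.75]
d [-0.15 -0.01  1.86] w [-0.02 -0.23 -0.03] dist 1.9
```

Emit:
send_rows(
  commands=[
    {"wx": 0,"wy": -0.2,"wz": 0,"dx": -0.2,"dy": 0,"dz": 1,"hand": 6},
    {"wx": 0,"wy": -0.2,"wz": 0,"dx": -0.2,"dy": 0,"dz": 1.8,"hand": 6},
    {"wx": 0,"wy": -0.2,"wz": 0,"dx": -0.2,"dy": 0,"dz": 1.9,"hand": 6},
    {"wx": 0,"wy": -0.2,"wz": 0,"dx": -0.2,"dy": 0,"dz": 1.9,"hand": 4},
    {"wx": 0,"wy": -0.2,"wz": 0,"dx": -0.2,"dy": 0,"dz": 1.9,"hand": 4},
    {"wx": 0,"wy": -0.2,"wz": 0,"dx": -0.2,"dy": 0,"dz": 1.9,"hand": 4},
    {"wx": 0,"wy": -0.2,"wz": 0,"dx": -0.2,"dy": 0,"dz": 1.9,"hand": 4},
    {"wx": 0,"wy": -0.2,"wz": 0,"dx": -0.2,"dy": 0,"dz": 1.9,"hand": 4},
  ],
)

```text
time: 34.65
tcp_pos: [0.4249, 0.1965, 0.0807]
tcp_rot: [[0.994, 0.106, -0.003], [0.106, -0.994, -0.001], [-0.003, 0.0, -1.0]]
wrist_force: [-0.4, -0.5, -0.6]
grip_width: 0.0445
```

```bash
python3 - <<'E'
from h import *
st();s=sense();h=s["tcp_pos"][2];t(.43,.18,.24,93.5,grasp=False);ins(1,.03,.04,8,h); ins(1,.03,.012,8,h)
E
```

```text
t 34.65 tcp [0.4249 0.1965 0.0807] grasp [0.4247 0.1965 0.0267] jawyaw -83.92 z [-0.0031 -0.0006 -1.    ] F [-0.4 -0.5 -0.6] w 0.0445 q [0.28 0.22 2.1  0.   0.82 1.75]
d [  0.28   1.7  -15.93] w [0.02 0.18 2.58] dist 16.0
ins 1 0.03 0.04 8 TCP [0.6181 0.079 ] 0.19098735238810677
d [ 17.93  13.74 -11.08] w [-0.16  8.18  2.58] dist 25.2
ins 1 0.03 0.012 8 TCP [0.6181 0.079 ] 0.16298735238810674
d [17.94 13.74 -8.28] w [-0.16  8.18  2.58] dist 24.1
```

Emit:
send_rows(
  commands=[
    {"wx": 0,"wy": 0,"wz": 0,"dx": 0,"dy": 0,"dz": -4.8,"hand": 4},
    {"wx": 0,"wy": 0,"wz": 0,"dx": 0,"dy": 0,"dz": -9.6,"hand": 4},
    {"wx": 0,"wy": 0,"wz": 1,"dx": 2,"dy": 2,"dz": -13.5,"hand": 4},
    {"wx": 0,"wy": 0,"wz": 2.6,"dx": 5.5,"dy": 5,"dz": -15,"hand": 4},
    {"wx": -0.1,"wy": 4,"wz": 2.6,"dx": 9,"dy": 8,"dz": -15,"hand": 4},
    {"wx": -0.2,"wy": 8.2,"wz": 2.6,"dx": 12.7,"dy": 11,"dz": -14.5,"hand": 4},
    {"wx": -0.2,"wy": 8.2,"wz": 2.6,"dx": 16.3,"dy": 13.7,"dz": -14,"hand": 4},
    {"wx": -0.2,"wy": 8.2,"wz": 2.6,"dx": 18,"dy": 13.7,"dz": -11,"hand": 4},
  ],
)

```text
time: 35.45
tcp_pos: [0.6251, 0.0762, 0.1951]
tcp_rot: [[0.987, 0.057, 0.152], [0.057, -0.998, 0.006], [0.152, 0.003, -0.988]]
wrist_force: [1.3, 0.4, -0.3]
grip_width: 0.0445
```

```bash
python3 - <<'E'
from h import *
st();ins(1,.03,.01,8,.0807)
E
```

```text
t 35.45 tcp [0.6251 0.0762 0.1951] grasp [0.6333 0.0765 0.1417] jawyaw -86.73 z [ 0.1523  0.0062 -0.9883] F [ 1.3  0.4 -0.3] w 0.0445 q [0.01 0.27 1.77 0.01 0.95 1.52]
ins 1 0.03 0.01 8 TCP [0.6181 0.079 ] 0.16096088470984898
d [-1.19 -0.33  3.27] w [ 0.18 -0.76 -0.21] dist 3.5
```

Emit:
send_rows(
  commands=[
    {"wx": 0.1,"wy": -0.4,"wz": -0.2,"dx": -0.4,"dy": -0.3,"dz": 0.5,"hand": 4},
    {"wx": 0.1,"wy": -0.4,"wz": -0.2,"dx": -0.9,"dy": -0.3,"dz": 2,"hand": 4},
    {"wx": 0.1,"wy": -0.4,"wz": -0.2,"dx": -0.9,"dy": -0.3,"dz": 3.2,"hand": 4},
    {"wx": 0.1,"wy": -0.4,"wz": -0.2,"dx": -0.9,"dy": -0.3,"dz": 3.2,"hand": 4},
    {"wx": 0.1,"wy": -0.4,"wz": -0.2,"dx": -0.9,"dy": -0.3,"dz": 3.2,"hand": 4},
    {"wx": 0.1,"wy": -0.4,"wz": -0.2,"dx": -0.9,"dy": -0.3,"dz": 3.2,"hand": 4},
    {"wx": 0.1,"wy": -0.4,"wz": -0.2,"dx": -0.9,"dy": -0.3,"dz": 3.2,"hand": 4},
    {"wx": 0.1,"wy": -0.4,"wz": -0.2,"dx": -0.9,"dy": -0.3,"dz": 3.2,"hand": 4},
  ],
)

```text
time: 36.25
tcp_pos: [0.6147, 0.0823, 0.1583]
tcp_rot: [[0.989, 0.065, 0.134], [0.064, -0.998, 0.009], [0.134, -0.001, -0.991]]
wrist_force: [-0.1, 0.3, -0.4]
grip_width: 0.0447
```

```bash
python3 - <<'E'
from h import *
st();ins(1,.03,.002,8,.0807);ins(1,.008,.002,8,.0807)
E
```

```text
t 36.25 tcp [0.6147 0.0823 0.1583] grasp [0.622  0.0828 0.1048] jawyaw -86.3 z [ 0.1341  0.0093 -0.9909] F [-0.1  0.3 -0.4] w 0.0447 q [0.02 0.31 1.8  0.01 0.9  1.52]
ins 1 0.03 0.002 8 TCP [0.6181 0.079 ] 0.15296088470984898
d [0.24 0.36 0.57] w [-0.06  0.27  0.19] dist 0.7
ins 1 0.008 0.002 8 TCP [0.5961 0.0776] 0.15296088470984898
d [-1.94  0.35  0.28] w [-0.06  0.27  0.19] dist 2.0
```

Emit:
send_rows(
  commands=[
    {"wx": 0,"wy": 0.3,"wz": 0.2,"dx": 0.2,"dy": 0.35,"dz": 0.2,"hand": 4},
    {"wx": 0,"wy": 0.3,"wz": 0.2,"dx": 0.2,"dy": 0.35,"dz": 0.5,"hand": 4},
    {"wx": 0,"wy": 0.3,"wz": 0.2,"dx": 0.2,"dy": 0.35,"dz": 0.55,"hand": 4},
    {"wx": 0,"wy": 0.3,"wz": 0.2,"dx": -0.2,"dy": 0.35,"dz": 0.5,"hand": 4},
    {"wx": 0,"wy": 0.3,"wz": 0.2,"dx": -0.6,"dy": 0.35,"dz": 0.45,"hand": 4},
    {"wx": 0,"wy": 0.3,"wz": 0.2,"dx": -1,"dy": 0.35,"dz": 0.4,"hand": 4},
    {"wx": 0,"wy": 0.3,"wz": 0.2,"dx": -1,"dy": 0.35,"dz": 0.4,"hand": 4},
    {"wx": 0,"wy": 0.3,"wz": 0.2,"dx": -1,"dy": 0.35,"dz": 0.4,"hand": 4},
  ],
)

```text
time: 37.05
tcp_pos: [0.605, 0.0781, 0.1522]
tcp_rot: [[0.989, 0.061, 0.138], [0.06, -0.998, 0.01], [0.138, -0.001, -0.99]]
wrist_force: [0.2, 0.2, -0.9]
grip_width: 0.0442
```

```bash
python3 - <<'E'
from h import *
st();ins(1,.008,.002,8,.0807);ins(1,.002,.002,8,.0807)
E
```

```text
t 37.05 tcp [0.605  0.0781 0.1522] grasp [0.6124 0.0787 0.0987] jawyaw -86.5 z [ 0.1378  0.0096 -0.9904] F [ 0.2  0.2 -0.9] w 0.0442 q [0.01 0.3  1.83 0.01 0.87 1.51]
ins 1 0.008 0.002 8 TCP [0.5961 0.0776] 0.15296088470984898
d [-0.86 -0.   -0.2 ] w [-0.07  0.06 -0.01] dist 0.9
ins 1 0.002 0.002 8 TCP [0.5902 0.0772] 0.15296088470984898
d [-1.46 -0.   -0.28] w [-0.07  0.06 -0.01] dist 1.5
```

Emit:
send_rows(
  commands=[
    {"wx": 0,"wy": 0,"wz": 0,"dx": -0.3,"dy": 0,"dz": -0.08,"hand": 4},
    {"wx": 0,"wy": 0,"wz": 0,"dx": -0.6,"dy": 0,"dz": -0.12,"hand": 4},
    {"wx": 0,"wy": 0,"wz": 0,"dx": -0.9,"dy": 0,"dz": -0.18,"hand": 4},
    {"wx": 0,"wy": 0,"wz": 0,"dx": -1.1,"dy": 0,"dz": -0.2,"hand": 4},
    {"wx": 0,"wy": 0,"wz": 0,"dx": -1.25,"dy": 0,"dz": -0.22,"hand": 4},
    {"wx": 0,"wy": 0,"wz": 0,"dx": -1.4,"dy": 0,"dz": -0.24,"hand": 4},
    {"wx": 0,"wy": 0,"wz": 0,"dx": -1.4,"dy": 0,"dz": -0.24,"hand": 4},
    {"wx": 0,"wy": 0,"wz": 0,"dx": -1.4,"dy": 0,"dz": -0.24,"hand": 4},
  ],
)

```text
time: 37.85
tcp_pos: [0.5912, 0.0772, 0.1527]
tcp_rot: [[0.988, 0.061, 0.138], [0.06, -0.998, 0.01], [0.139, -0.001, -0.99]]
wrist_force: [1.5, 0.1, -0.9]
grip_width: 0.0445
```

```bash
python3 - <<'E'
from h import *
st();ins(1,.002,.002,8,.0807)
E
```

```text
t 37.85 tcp [0.5912 0.0772 0.1527] grasp [0.5987 0.0778 0.0992] jawyaw -86.51 z [ 0.1385  0.0096 -0.9903] F [ 1.5  0.1 -0.9] w 0.0445 q [0.01 0.27 1.86 0.01 0.87 1.51]
ins 1 0.002 0.002 8 TCP [0.5902 0.0772] 0.15296088470984898
d [-0.1  -0.01 -0.04] w [-0.07  0.02 -0.02] dist 0.1
```

Emit:
send_rows(
  commands=[
    {"wx": 0,"wy": 0,"wz": 0,"dx": -0.1,"dy": 0,"dz": 0,"hand": 4},
    {"wx": 0,"wy": 0,"wz": 0,"dx": -0.2,"dy": 0,"dz": -0.02,"hand": 4},
    {"wx": 0,"wy": 0,"wz": 0,"dx": -0.3,"dy": 0,"dz": -0.03,"hand": 4},
    {"wx": 0,"wy": 0,"wz": 0,"dx": -0.3,"dy": 0,"dz": -0.03,"hand": 4},
    {"wx": 0,"wy": 0,"wz": 0,"dx": -0.3,"dy": 0,"dz": -0.03,"hand": 4},
    {"wx": 0,"wy": 0,"wz": 0,"dx": -0.3,"dy": 0,"dz": -0.03,"hand": 4},
    {"wx": 0,"wy": 0,"wz": 0,"dx": -0.3,"dy": 0,"dz": -0.03,"hand": 4},
    {"wx": 0,"wy": 0,"wz": 0,"dx": -0.3,"dy": 0,"dz": -0.03,"hand": 4},
  ],
)

```text
time: 38.65
tcp_pos: [0.5906, 0.0772, 0.1537]
tcp_rot: [[0.988, 0.061, 0.145], [0.06, -0.998, 0.01], [0.146, -0.001, -0.989]]
wrist_force: [6.4, 1.1, -3.8]
grip_width: 0.0444
```

```bash
python3 - <<'E'
from h import *
st();ins(1,.002,.002,8,.0807)
E
```

```text
t 38.65 tcp [0.5906 0.0772 0.1537] grasp [0.5985 0.0777 0.1002] jawyaw -86.53 z [ 0.1453  0.0101 -0.9893] F [ 6.4  1.1 -3.8] w 0.0444 q [0.01 0.26 1.87 0.01 0.86 1.51]
ins 1 0.002 0.002 8 TCP [0.5902 0.0772] 0.15296088470984898
d [-0.05 -0.01  0.06] w [-0.07 -0.38 -0.04] dist 0.1
```

Emit:
send_rows(
  commands=[
    {"wx": 0,"wy": -0.3,"wz": 0,"dx": 0.35,"dy": 0,"dz": 0.05,"hand": 4},
    {"wx": 0,"wy": -2.3,"wz": 0,"dx": 0.6,"dy": 0,"dz": 0.3,"hand": 4},
    {"wx": 0,"wy": -4.3,"wz": 0,"dx": 0.88,"dy": 0,"dz": 0.55,"hand": 4},
    {"wx": 0,"wy": -6.4,"wz": 0,"dx": 1.15,"dy": 0,"dz": 0.83,"hand": 4},
    {"wx": 0,"wy": -8.4,"wz": 0,"dx": 1.4,"dy": 0,"dz": 1.1,"hand": 4},
    {"wx": 0,"wy": -8.4,"wz": 0,"dx": 1.4,"dy": 0,"dz": 1.12,"hand": 4},
    {"wx": 0,"wy": -8.4,"wz": 0,"dx": 1.4,"dy": 0,"dz": 1.12,"hand": 4},
    {"wx": 0,"wy": -8.4,"wz": 0,"dx": 1.4,"dy": 0,"dz": 1.12,"hand": 4},
  ],
)

```text
time: 39.45
tcp_pos: [0.6026, 0.078, 0.1429]
tcp_rot: [[0.998, 0.061, -0.009], [0.061, -0.998, 0.001], [-0.009, -0.001, -1.0]]
wrist_force: [-0.2, -0.2, -1.2]
grip_width: 0.0447
```

```bash
python3 - <<'E'
from h import *
st()
E
```

```text
t 39.45 tcp [0.6026 0.078  0.1429] grasp [0.6021 0.078  0.0889] jawyaw -86.5 z [-0.0093  0.0006 -1.    ] F [-0.2 -0.2 -1.2] w 0.0447 q [0.01 0.37 1.76 0.   1.03 1.52]
```

Emit:
send_rows(
  commands=[
    {"wx": 0,"wy": 0.3,"wz": 0,"dx": 0,"dy": 0,"dz": 0,"hand": 5.6},
    {"wx": 0,"wy": 0.3,"wz": 0,"dx": 0,"dy": 0,"dz": 0,"hand": 5.6},
    {"wx": 0,"wy": 0.3,"wz": 0,"dx": 0,"dy": 0,"dz": 0,"hand": 5.6},
    {"wx": 0,"wy": 0.5,"wz": 0,"dx": 0,"dy": 0,"dz": -2,"hand": 5.6},
    {"wx": 0,"wy": 0.5,"wz": 0,"dx": 0,"dy": 0,"dz": -5,"hand": 6},
    {"wx": 0,"wy": 0.5,"wz": 0,"dx": -3,"dy": 0,"dz": -8,"hand": 6},
    {"wx": 0,"wy": 0.5,"wz": 0,"dx": -7,"dy": 0,"dz": -9,"hand": 6},
    {"wx": 0,"wy": 0.5,"wz": 0,"dx": -11,"dy": 0,"dz": -9,"hand": 6},
  ],
)

```text
time: 40.25
tcp_pos: [0.4951, 0.0712, 0.2372]
tcp_rot: [[0.998, 0.061, 0.007], [0.061, -0.998, 0.001], [0.007, -0.001, -1.0]]
wrist_force: [0.1, -0.9, 0.3]
grip_width: 0.0602
```

```bash
python3 - <<'E'
from h import *
st();t(.413,.3185,.20,-104.1,grasp=False)
E
```

```text
t 40.25 tcp [0.4951 0.0712 0.2372] grasp [0.4954 0.0712 0.1832] jawyaw -86.5 z [ 0.0066  0.0012 -1.    ] F [ 0.1 -0.9  0.3] w 0.0602 q [0.   0.02 1.97 0.   1.15 1.51]
d [ -6.71 -25.19   3.7 ] w [-0.1  -0.37 17.6 ] dist 26.3
```

Emit:
send_rows(
  commands=[
    {"wx": 0,"wy": -0.3,"wz": 0,"dx": -2.5,"dy": -4,"dz": 0,"hand": 6},
    {"wx": 0,"wy": -0.3,"wz": 5,"dx": -4.5,"dy": -8.3,"dz": 0,"hand": 6},
    {"wx": 0,"wy": -0.3,"wz": 10,"dx": -6.7,"dy": -12.6,"dz": 0,"hand": 6},
    {"wx": 0,"wy": -0.3,"wz": 15,"dx": -6.7,"dy": -17,"dz": 1,"hand": 6},
    {"wx": 0,"wy": -0.3,"wz": 17.6,"dx": -6.7,"dy": -21.4,"dz": 2,"hand": 6},
    {"wx": 0,"wy": -0.3,"wz": 17.6,"dx": -6.7,"dy": -25.2,"dz": 3.7,"hand": 6},
    {"wx": 0,"wy": -0.3,"wz": 17.6,"dx": -6.7,"dy": -25.2,"dz": 3.7,"hand": 6},
    {"wx": 0,"wy": -0.3,"wz": 17.6,"dx": -6.7,"dy": -25.2,"dz": 3.7,"hand": 6},
  ],
)

```text
time: 41.05
tcp_pos: [0.4114, 0.3192, 0.1969]
tcp_rot: [[0.97, -0.241, -0.006], [-0.241, -0.97, 0.001], [-0.006, 0.001, -1.0]]
wrist_force: [-0.5, -0.3, 0.1]
grip_width: 0.0597
```

```bash
python3 - <<'E'
from h import *
st()
snap("side","s16",(220,110,400,245),4.4);snap("top","t16",(165,115,345,250),4.4)
for m in spotter.masks_of("side","blank_0")[:6]:
    r=m["region"]; print(np.argwhere(r).mean(0)[::-1],r.sum(),m["p"])
E
```

```text
t 41.05 tcp [0.4114 0.3192 0.1969] grasp [0.4111 0.3192 0.1429] jawyaw -103.97 z [-0.0058  0.0005 -1.    ] F [-0.5 -0.3  0.1] w 0.0597 q [0.52 0.12 1.94 0.   1.08 2.34]
[257.3005 193.0957] 376 0.92
[344.3206 199.2366] 262 0.7
[331.2848 190.1788] 302 0.58
```

View pics/s16.png

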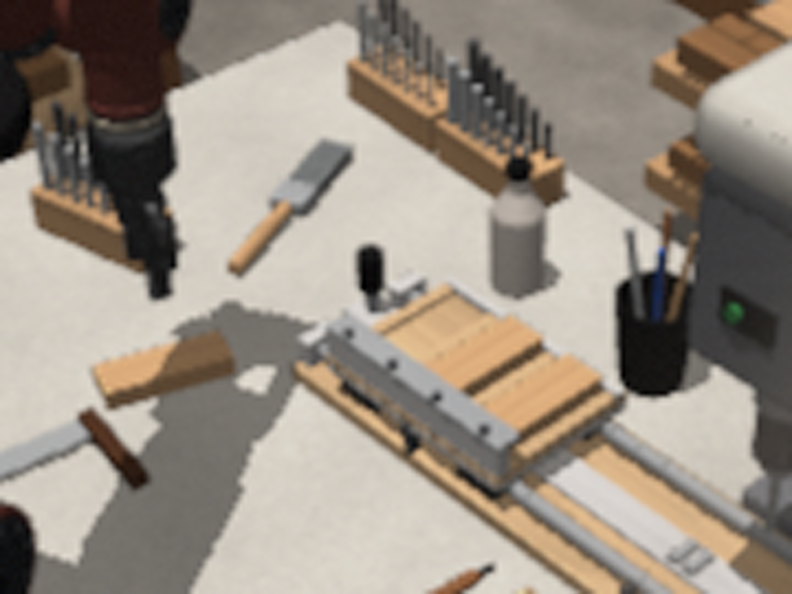

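View pics/t16.png

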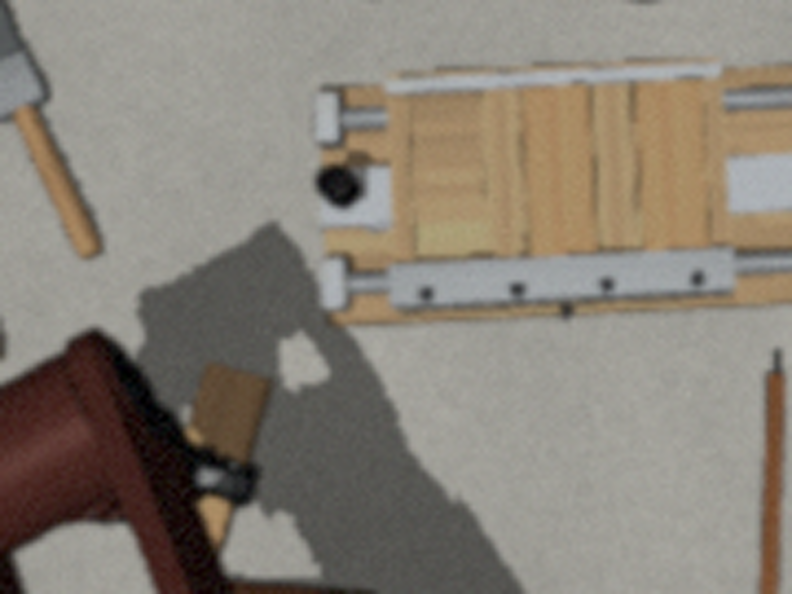

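```bash
python3 - <<'E'
from h import *
t(.413,.3185,.10,-104.1,grasp=False)
for c in("side",):
  im=cams.read_camera(c)
  m=[m for m in spotter.masks_of(c,"blank_0") if abs(np.argwhere(m["region"]).mean(0)[1]-257)<8]
  for q in m:
    P=np.argwhere(q["region"])[:,::-1].astype(np.float32); print(cv2.minAreaRect(P))
print([ (proj("side",[.413+a*.065*np.cos(np.radians(165.9))-b*.023*np.sin(np.radians(165.9)),.3185+a*.065*np.sin(np.radians(165.9))+b*.023*np.cos(np.radians(165.9)),.024])-[220,110])*4.4 for a in(-1,1) for b in(-1,1)])
E
```

```text
d [ 0.08 -0.05  9.8 ] w [-0.05  0.24 -0.06] dist 9.8
((257.3445739746094, 193.40931701660156), (11.452197074890137, 32.015254974365234), 75.25643920898438)
[array([215.0786, 326.6231]), array([231.6039, 354.0055]), array([ 87.9327, 364.2067]), array([102.6849, 392.7843])]
```

Emit:
send_rows(
  commands=[
    {"wx": 0,"wy": 0.2,"wz": 0,"dx": 0.1,"dy": 0,"dz": 3,"hand": 6},
    {"wx": 0,"wy": 0.2,"wz": 0,"dx": 0.1,"dy": 0,"dz": 6,"hand": 6},
    {"wx": 0,"wy": 0.2,"wz": 0,"dx": 0.1,"dy": 0,"dz": 9,"hand": 6},
    {"wx": 0,"wy": 0.2,"wz": 0,"dx": 0.1,"dy": 0,"dz": 9.8,"hand": 6},
    {"wx": 0,"wy": 0.2,"wz": 0,"dx": 0.1,"dy": 0,"dz": 9.8,"hand": 6},
    {"wx": 0,"wy": 0.2,"wz": 0,"dx": 0.1,"dy": 0,"dz": 9.8,"hand": 6},
    {"wx": 0,"wy": 0.2,"wz": 0,"dx": 0.1,"dy": 0,"dz": 9.8,"hand": 6},
    {"wx": 0,"wy": 0.2,"wz": 0,"dx": 0.1,"dy": 0,"dz": 9.8,"hand": 6},
  ],
)

```text
time: 42.1
tcp_pos: [0.4137, 0.3193, 0.1011]
tcp_rot: [[0.97, -0.244, 0.002], [-0.244, -0.97, 0.002], [0.001, -0.003, -1.0]]
wrist_force: [0.4, -0.7, -0.1]
grip_width: 0.0601
```

```bash
python3 - <<'E'
from h import *
st();t(.412,.318,.083,-104.1,grasp=False)
snap("side","s17",(220,150,300,210),8)
E
```

```text
t 42.1 tcp [0.4137 0.3193 0.1011] grasp [0.4138 0.3194 0.0471] jawyaw -104.11 z [ 0.0016  0.0025 -1.    ] F [ 0.4 -0.7 -0.1] w 0.0601 q [0.52 0.27 1.98 0.   0.89 2.34]
d [-0.13  0.17  1.81] w [-0.16 -0.05 -0.01] dist 1.8
```

View pics/s17.png

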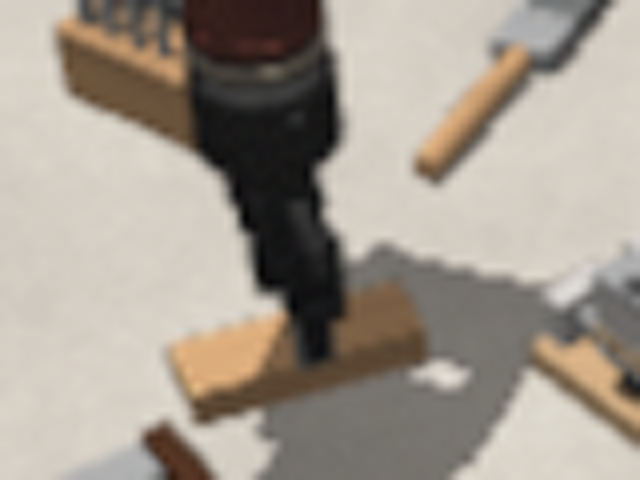

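Emit:
send_rows(
  commands=[
    {"wx": -0.1,"wy": 0,"wz": 0,"dx": -0.1,"dy": 0.1,"dz": 1,"hand": 6},
    {"wx": -0.1,"wy": 0,"wz": 0,"dx": -0.1,"dy": 0.1,"dz": 1.8,"hand": 6},
    {"wx": -0.1,"wy": 0,"wz": 0,"dx": -0.1,"dy": 0.1,"dz": 1.8,"hand": 6},
    {"wx": -0.1,"wy": 0,"wz": 0,"dx": -0.1,"dy": 0.1,"dz": 1.8,"hand": 4},
    {"wx": -0.1,"wy": 0,"wz": 0,"dx": -0.1,"dy": 0.1,"dz": 1.8,"hand": 4},
    {"wx": -0.1,"wy": 0,"wz": 0,"dx": -0.1,"dy": 0.1,"dz": 1.8,"hand": 4},
    {"wx": -0.1,"wy": 0,"wz": 0,"dx": -0.1,"dy": 0.1,"dz": 1.8,"hand": 4},
    {"wx": -0.1,"wy": 0,"wz": 0,"dx": -0.1,"dy": 0.1,"dz": 1.8,"hand": 4},
  ],
)

```text
time: 42.95
tcp_pos: [0.4111, 0.3178, 0.0812]
tcp_rot: [[0.97, -0.244, -0.002], [-0.244, -0.97, -0.001], [-0.002, 0.002, -1.0]]
wrist_force: [0.3, -0.4, -1.7]
grip_width: 0.0443
```

```bash
python3 - <<'E'
from h import *
st();s=sense();h=s["tcp_pos"][2];t(.43,.25,.24,93.5,grasp=False);ins(2,.03,.04,8,h)
E
```

```text
t 42.95 tcp [0.4111 0.3178 0.0812] grasp [0.411  0.3178 0.0272] jawyaw -104.1 z [-0.0021 -0.0011 -1.    ] F [ 0.3 -0.4 -1.7] w 0.0443 q [0.52 0.31 1.99 0.   0.85 2.34]
d [  3.45   6.14 -15.88] w [  0.07   0.11 -17.6 ] dist 17.4
ins 2 0.03 0.04 8 TCP [0.6134 0.1548] 0.19146898621990813
d [ 23.57  10.9  -11.05] w [  1.3    8.05 -17.57] dist 28.2
```

Emit:
send_rows(
  commands=[
    {"wx": 0,"wy": 0,"wz": 0,"dx": 0,"dy": 0,"dz": -4.5,"hand": 4},
    {"wx": 0,"wy": 0,"wz": -4,"dx": 0,"dy": 0,"dz": -9,"hand": 4},
    {"wx": 0,"wy": 0,"wz": -9,"dx": 2,"dy": 2,"dz": -13,"hand": 4},
    {"wx": 0,"wy": 0,"wz": -14,"dx": 5,"dy": 4,"dz": -16,"hand": 4},
    {"wx": 0,"wy": 0,"wz": -17.6,"dx": 8,"dy": 6,"dz": -16,"hand": 4},
    {"wx": 0.6,"wy": 4,"wz": -17.6,"dx": 12,"dy": 8,"dz": -16,"hand": 4},
    {"wx": 1.3,"wy": 8,"wz": -17.6,"dx": 16,"dy": 9.5,"dz": -16,"hand": 4},
    {"wx": 1.3,"wy": 8,"wz": -17.6,"dx": 20,"dy": 10.9,"dz": -16,"hand": 4},
  ],
)

```text
time: 43.75
tcp_pos: [0.5786, 0.1624, 0.2408]
tcp_rot: [[0.988, 0.062, 0.138], [0.061, -0.998, 0.009], [0.138, -0.0, -0.99]]
wrist_force: [0.2, 0.5, -1.0]
grip_width: 0.0443
```

```bash
python3 - <<'E'
from h import *
st();ins(2,.03,.03,8,.0812)
E
```

```text
t 43.75 tcp [0.5786 0.1624 0.2408] grasp [0.5861 0.1628 0.1873] jawyaw -86.47 z [ 0.1381  0.0087 -0.9904] F [ 0.2  0.5 -1. ] w 0.0443 q [ 0.16  0.17  1.8  -0.02  1.04  1.68]
ins 2 0.03 0.03 8 TCP [0.6134 0.1548] 0.18145601874421977
d [2.57 0.97 6.35] w [-0.01  0.05  0.03] dist 6.9
```

Emit:
send_rows(
  commands=[
    {"wx": 0,"wy": 0,"wz": 0,"dx": 2.6,"dy": 0.9,"dz": 0.5,"hand": 4},
    {"wx": 0,"wy": 0,"wz": 0,"dx": 2.6,"dy": 0.9,"dz": 3,"hand": 4},
    {"wx": 0,"wy": 0,"wz": 0,"dx": 2.6,"dy": 0.9,"dz": 6.3,"hand": 4},
    {"wx": 0,"wy": 0,"wz": 0,"dx": 2.6,"dy": 0.9,"dz": 6.3,"hand": 4},
    {"wx": 0,"wy": 0,"wz": 0,"dx": 2.6,"dy": 0.9,"dz": 6.3,"hand": 4},
    {"wx": 0,"wy": 0,"wz": 0,"dx": 2.6,"dy": 0.9,"dz": 6.3,"hand": 4},
    {"wx": 0,"wy": 0,"wz": 0,"dx": 2.6,"dy": 0.9,"dz": 6.3,"hand": 4},
    {"wx": 0,"wy": 0,"wz": 0,"dx": 2.6,"dy": 0.9,"dz": 6.3,"hand": 4},
  ],
)

```text
time: 44.55
tcp_pos: [0.6148, 0.1571, 0.1844]
tcp_rot: [[0.988, 0.062, 0.142], [0.061, -0.998, 0.009], [0.142, -0.0, -0.99]]
wrist_force: [1.6, -0.0, -0.4]
grip_width: 0.0445
```

```bash
python3 - <<'E'
from h import *
st();ins(2,.03,.002,8,.0812)
snap("side","s18",(290,120,400,205),7)
E
```

```text
t 44.55 tcp [0.6148 0.1571 0.1844] grasp [0.6224 0.1576 0.131 ] jawyaw -86.45 z [ 0.1415  0.0093 -0.9899] F [ 1.6 -0.  -0.4] w 0.0445 q [ 0.14  0.3   1.76 -0.01  0.94  1.66]
ins 2 0.03 0.002 8 TCP [0.6134 0.1548] 0.15345601874421977
d [-0.59  0.22  3.04] w [-0.03 -0.15  0.04] dist 3.1
```

View pics/s18.png

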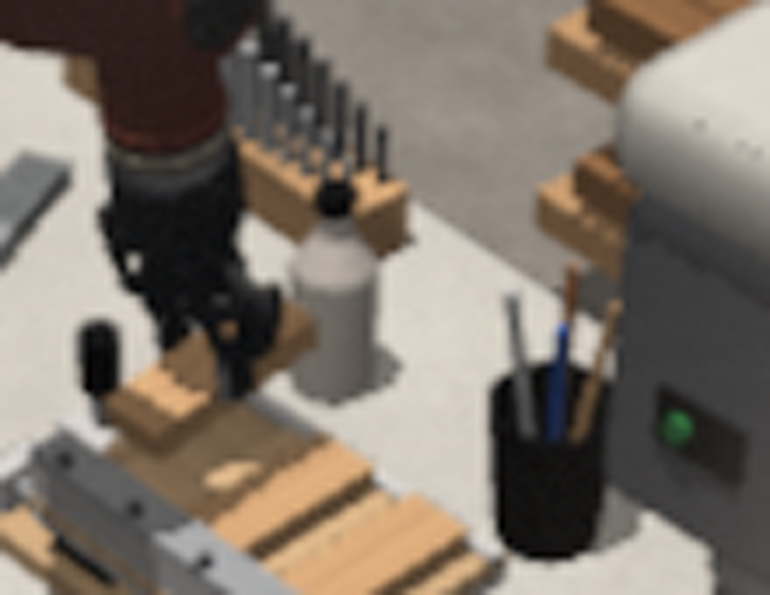

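Emit:
send_rows(
  commands=[
    {"wx": 0,"wy": -0.1,"wz": 0,"dx": -0.3,"dy": 0.22,"dz": 0.5,"hand": 4},
    {"wx": 0,"wy": -0.1,"wz": 0,"dx": -0.5,"dy": 0.22,"dz": 1.5,"hand": 4},
    {"wx": 0,"wy": -0.1,"wz": 0,"dx": -0.5,"dy": 0.22,"dz": 2.2,"hand": 4},
    {"wx": 0,"wy": -0.1,"wz": 0,"dx": -0.5,"dy": 0.22,"dz": 2.8,"hand": 4},
    {"wx": 0,"wy": -0.1,"wz": 0,"dx": -0.5,"dy": 0.22,"dz": 2.8,"hand": 4},
    {"wx": 0,"wy": -0.1,"wz": 0,"dx": -0.5,"dy": 0.22,"dz": 2.8,"hand": 4},
    {"wx": 0,"wy": -0.1,"wz": 0,"dx": -0.5,"dy": 0.22,"dz": 2.8,"hand": 4},
    {"wx": 0,"wy": -0.1,"wz": 0,"dx": -0.5,"dy": 0.22,"dz": 2.8,"hand": 4},
  ],
)

```text
time: 45.4
tcp_pos: [0.6134, 0.1546, 0.1545]
tcp_rot: [[0.989, 0.062, 0.138], [0.061, -0.998, 0.009], [0.138, -0.0, -0.99]]
wrist_force: [0.3, -0.2, -1.2]
grip_width: 0.0445
```

```bash
python3 - <<'E'
from h import *
st();ins(2,.03,.002,8,.0812);ins(2,.009,.002,8,.0812)
E
```

```text
t 45.4 tcp [0.6134 0.1546 0.1545] grasp [0.6209 0.1551 0.1011] jawyaw -86.47 z [ 0.1376  0.0088 -0.9904] F [ 0.3 -0.2 -1.2] w 0.0445 q [ 0.14  0.34  1.77 -0.01  0.89  1.66]
ins 2 0.03 0.002 8 TCP [0.6134 0.1548] 0.15345601874421977
d [-0.02 -0.02  0.11] w [-0.02  0.07  0.03] dist 0.1
ins 2 0.009 0.002 8 TCP [0.5924 0.1535] 0.15345601874421977
d [-2.1  -0.02 -0.18] w [-0.02  0.07  0.03] dist 2.1
```

Emit:
send_rows(
  commands=[
    {"wx": 0,"wy": 0,"wz": 0,"dx": -0.3,"dy": 0,"dz": 0.05,"hand": 4},
    {"wx": 0,"wy": 0,"wz": 0,"dx": -0.7,"dy": 0,"dz": 0,"hand": 4},
    {"wx": 0,"wy": 0,"wz": 0,"dx": -1.1,"dy": 0,"dz": -0.05,"hand": 4},
    {"wx": 0,"wy": 0,"wz": 0,"dx": -1.5,"dy": 0,"dz": -0.1,"hand": 4},
    {"wx": 0,"wy": 0,"wz": 0,"dx": -1.9,"dy": 0,"dz": -0.15,"hand": 4},
    {"wx": 0,"wy": 0,"wz": 0,"dx": -2.1,"dy": 0,"dz": -0.18,"hand": 4},
    {"wx": 0,"wy": 0,"wz": 0,"dx": -2.1,"dy": 0,"dz": -0.18,"hand": 4},
    {"wx": 0,"wy": 0,"wz": 0,"dx": -2.1,"dy": 0,"dz": -0.18,"hand": 4},
  ],
)

```text
time: 46.2
tcp_pos: [0.5921, 0.1533, 0.153]
tcp_rot: [[0.989, 0.062, 0.137], [0.061, -0.998, 0.009], [0.137, -0.0, -0.991]]
wrist_force: [0.1, 0.6, -1.5]
grip_width: 0.0444
```

```bash
python3 - <<'E'
from h import *
st();ins(2,.000,.002,8,.0812)
E
```

```text
t 46.2 tcp [0.5921 0.1533 0.153 ] grasp [0.5995 0.1537 0.0995] jawyaw -86.47 z [ 0.137   0.0087 -0.9905] F [ 0.1  0.6 -1.5] w 0.0444 q [ 0.14  0.3   1.83 -0.01  0.88  1.66]
ins 2 0.0 0.002 8 TCP [0.5835 0.153 ] 0.15345601874421977
d [-0.85 -0.03 -0.16] w [-0.02  0.11  0.03] dist 0.9
```

Emit:
send_rows(
  commands=[
    {"wx": 0,"wy": 0,"wz": 0,"dx": -0.2,"dy": 0,"dz": -0.04,"hand": 4},
    {"wx": 0,"wy": 0,"wz": 0,"dx": -0.35,"dy": 0,"dz": -0.06,"hand": 4},
    {"wx": 0,"wy": 0,"wz": 0,"dx": -0.5,"dy": 0,"dz": -0.09,"hand": 4},
    {"wx": 0,"wy": 0,"wz": 0,"dx": -0.65,"dy": 0,"dz": -0.11,"hand": 4},
    {"wx": 0,"wy": 0,"wz": 0,"dx": -0.75,"dy": 0,"dz": -0.13,"hand": 4},
    {"wx": 0,"wy": 0,"wz": 0,"dx": -0.85,"dy": 0,"dz": -0.14,"hand": 4},
    {"wx": 0,"wy": 0,"wz": 0,"dx": -0.85,"dy": 0,"dz": -0.14,"hand": 4},
    {"wx": 0,"wy": 0,"wz": 0,"dx": -0.85,"dy": 0,"dz": -0.14,"hand": 4},
  ],
)

```text
time: 47.0
tcp_pos: [0.5848, 0.1528, 0.1539]
tcp_rot: [[0.988, 0.061, 0.14], [0.061, -0.998, 0.009], [0.141, -0.0, -0.99]]
wrist_force: [5.1, 0.3, -2.4]
grip_width: 0.0441
```

```bash
python3 - <<'E'
from h import *
st();ins(2,.000,.002,8,.0812)
E
```

```text
t 47.0 tcp [0.5848 0.1528 0.1539] grasp [0.5924 0.1533 0.1004] jawyaw -86.48 z [ 0.1403  0.0091 -0.9901] F [ 5.1  0.3 -2.4] w 0.0441 q [ 0.14  0.28  1.84 -0.01  0.87  1.66]
ins 2 0.0 0.002 8 TCP [0.5835 0.153 ] 0.15345601874421977
d [-0.14 -0.03  0.02] w [-0.03 -0.08  0.02] dist 0.1
```

Emit:
send_rows(
  commands=[
    {"wx": 0,"wy": -0.2,"wz": 0,"dx": 0.3,"dy": 0,"dz": 0.05,"hand": 4},
    {"wx": 0,"wy": -2,"wz": 0,"dx": 0.58,"dy": 0,"dz": 0.3,"hand": 4},
    {"wx": 0,"wy": -4,"wz": 0,"dx": 0.86,"dy": 0,"dz": 0.55,"hand": 4},
    {"wx": 0,"wy": -6,"wz": 0,"dx": 1.12,"dy": 0,"dz": 0.83,"hand": 4},
    {"wx": 0,"wy": -7.8,"wz": 0,"dx": 1.36,"dy": 0,"dz": 1.08,"hand": 4},
    {"wx": 0,"wy": -7.8,"wz": 0,"dx": 1.36,"dy": 0,"dz": 1.1,"hand": 4},
    {"wx": 0,"wy": -7.8,"wz": 0,"dx": 1.36,"dy": 0,"dz": 1.1,"hand": 4},
    {"wx": 0,"wy": -7.8,"wz": 0,"dx": 1.36,"dy": 0,"dz": 1.1,"hand": 4},
  ],
)

```text
time: 47.8
tcp_pos: [0.5977, 0.1536, 0.1438]
tcp_rot: [[0.998, 0.062, 0.0], [0.062, -0.998, 0.0], [0.0, -0.0, -1.0]]
wrist_force: [-0.7, -0.7, -1.9]
grip_width: 0.0443
```

```bash
python3 - <<'E'
from h import *
st()
E
```

```text
t 47.8 tcp [0.5977 0.1536 0.1438] grasp [0.5977 0.1537 0.0898] jawyaw -86.46 z [ 0.      0.0002 -1.    ] F [-0.7 -0.7 -1.9] w 0.0443 q [0.14 0.38 1.74 0.   1.03 1.65]
```

Level, no load. Release and retreat.

Emit:
send_rows(
  commands=[
    {"wx": 0,"wy": 0,"wz": 0,"dx": 0,"dy": 0,"dz": 0.1,"hand": 5.6},
    {"wx": 0,"wy": 0,"wz": 0,"dx": 0,"dy": 0,"dz": 0.1,"hand": 5.6},
    {"wx": 0,"wy": 0,"wz": 0,"dx": 0,"dy": 0,"dz": 0,"hand": 5.6},
    {"wx": 0,"wy": 0,"wz": 0,"dx": 0,"dy": 0,"dz": -2,"hand": 5.6},
    {"wx": 0,"wy": 0,"wz": 0,"dx": 0,"dy": 0,"dz": -5,"hand": 6},
    {"wx": 0,"wy": 0,"wz": 0,"dx": -3,"dy": 0,"dz": -8,"hand": 6},
    {"wx": 0,"wy": 0,"wz": 0,"dx": -7,"dy": 0,"dz": -9,"hand": 5},
    {"wx": 0,"wy": 0,"wz": 0,"dx": -12,"dy": 0,"dz": -9,"hand": 5},
  ],
)

```text
time: 48.6
tcp_pos: [0.4804, 0.1471, 0.2379]
tcp_rot: [[0.998, 0.061, 0.01], [0.061, -0.998, 0.003], [0.01, -0.003, -1.0]]
wrist_force: [-0.6, -0.0, 1.4]
grip_width: 0.0502
```

Emit:
send_rows(
  commands=[
    {"wx": 0,"wy": 0,"wz": 0,"dx": -4,"dy": -3,"dz": 0,"hand": 5},
    {"wx": 0,"wy": 0,"wz": 0,"dx": -8,"dy": -6,"dz": 0,"hand": 5},
    {"wx": 0,"wy": 0,"wz": 0,"dx": -8,"dy": -10,"dz": 0,"hand": 5},
    {"wx": 0,"wy": 0,"wz": 0,"dx": -8,"dy": -14,"dz": 0,"hand": 5},
    {"wx": 0,"wy": 0,"wz": 0,"dx": -8,"dy": -14,"dz": 0,"hand": 5},
    {"wx": 0,"wy": 0,"wz": 0,"dx": -8,"dy": -14,"dz": 0,"hand": 5},
    {"wx": 0,"wy": 0,"wz": 0,"dx": -8,"dy": -14,"dz": 0,"hand": 5},
    {"wx": 0,"wy": 0,"wz": 0,"dx": -8,"dy": -14,"dz": 0,"hand": 5},
  ],
)

```text
time: 49.4
tcp_pos: [0.3902, 0.2802, 0.2338]
tcp_rot: [[0.998, 0.06, 0.001], [0.06, -0.998, 0.0], [0.001, -0.0, -1.0]]
wrist_force: [-0.7, 0.2, 0.4]
grip_width: 0.0501
```

```bash
python3 - <<'E'
from h import *
st()
snap("side","s19",(280,120,400,210),6.5);snap("top","t19",(225,115,345,200),6.5)
E
```

```text
t 49.4 tcp [0.3902 0.2802 0.2338] grasp [0.3903 0.2802 0.1798] jawyaw -86.56 z [ 0.0009  0.0003 -1.    ] F [-0.7  0.2  0.4] w 0.0501 q [ 0.48 -0.02  2.01 -0.    1.15  1.99]
```

View pics/s19.png

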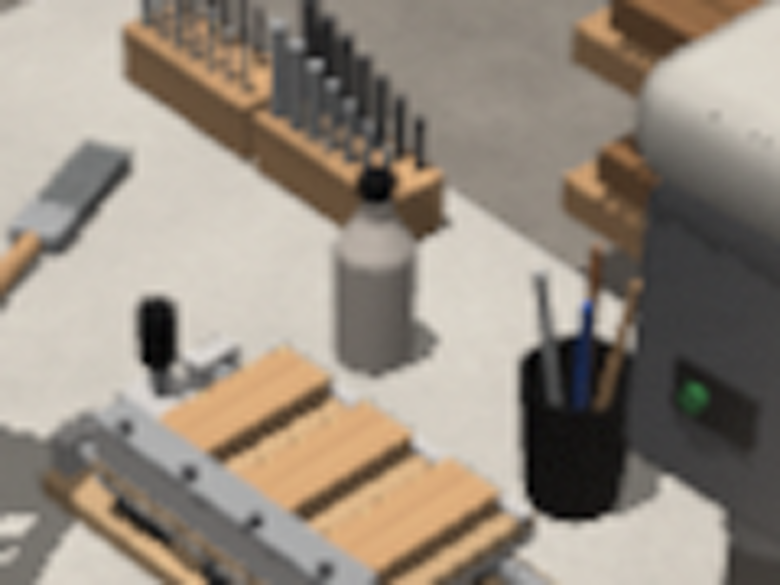

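View pics/t19.png

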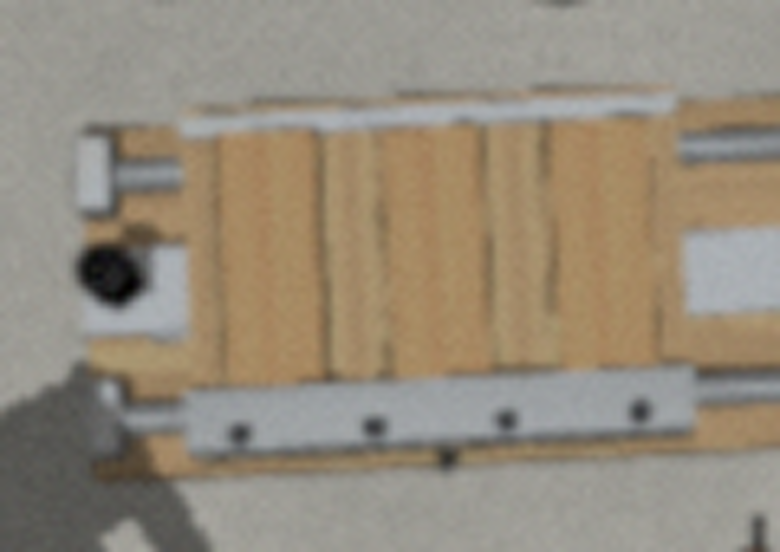

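```bash
python3 - <<'E'
from h import *
t(.591,.2225,.23,93.5,grasp=False)
E
```

```text
d [19.69  6.96  0.4 ] w [-0.01 -0.05 -0.07] dist 20.9
```

Emit:
send_rows(
  commands=[
    {"wx": 0,"wy": 0,"wz": -0.1,"dx": 4,"dy": 1.5,"dz": 0,"hand": 5},
    {"wx": 0,"wy": 0,"wz": -0.1,"dx": 8,"dy": 3,"dz": 0,"hand": 5},
    {"wx": 0,"wy": 0,"wz": -0.1,"dx": 12,"dy": 4.5,"dz": 0,"hand": 5},
    {"wx": 0,"wy": 0,"wz": -0.1,"dx": 16,"dy": 6,"dz": 0,"hand": 5},
    {"wx": 0,"wy": 0,"wz": -0.1,"dx": 19.7,"dy": 7,"dz": 0.4,"hand": 5},
    {"wx": 0,"wy": 0,"wz": -0.1,"dx": 19.7,"dy": 7,"dz": 0.4,"hand": 5},
    {"wx": 0,"wy": 0,"wz": -0.1,"dx": 19.7,"dy": 7,"dz": 0.4,"hand": 5},
    {"wx": 0,"wy": 0,"wz": -0.1,"dx": 19.7,"dy": 7,"dz": 0.4,"hand": 5},
  ],
)

```text
time: 50.3
tcp_pos: [0.5899, 0.223, 0.2296]
tcp_rot: [[0.998, 0.063, -0.001], [0.063, -0.998, 0.0], [-0.001, -0.0, -1.0]]
wrist_force: [0.0, 0.3, -0.4]
grip_width: 0.0501
```

```bash
python3 - <<'E'
from h import *
st();t(.591,.2225,.157,93.5,grasp=False)
E
```

```text
t 50.3 tcp [0.5899 0.223  0.2296] grasp [0.5899 0.2231 0.1756] jawyaw -86.39 z [-0.0006  0.0002 -1.    ] F [ 0.   0.3 -0.4] w 0.0501 q [0.25 0.3  1.66 0.   1.18 1.76]
d [0.11 0.06 7.26] w [-0.02  0.03  0.11] dist 7.3
```

Emit:
send_rows(
  commands=[
    {"wx": 0,"wy": 0,"wz": 0.1,"dx": 0.1,"dy": 0,"dz": 2.5,"hand": 5},
    {"wx": 0,"wy": 0,"wz": 0.1,"dx": 0.1,"dy": 0,"dz": 5,"hand": 5},
    {"wx": 0,"wy": 0,"wz": 0.1,"dx": 0.1,"dy": 0,"dz": 7.2,"hand": 5},
    {"wx": 0,"wy": 0,"wz": 0.1,"dx": 0.1,"dy": 0,"dz": 7.2,"hand": 5},
    {"wx": 0,"wy": 0,"wz": 0.1,"dx": 0.1,"dy": 0,"dz": 7.2,"hand": 2},
    {"wx": 0,"wy": 0,"wz": 0.1,"dx": 0.1,"dy": 0,"dz": 7.2,"hand": 2},
    {"wx": 0,"wy": 0,"wz": 0.1,"dx": 0.1,"dy": 0,"dz": 7.2,"hand": 2},
    {"wx": 0,"wy": 0,"wz": 0.1,"dx": 0.1,"dy": 0,"dz": 7.2,"hand": 2},
  ],
)

```text
time: 51.1
tcp_pos: [0.5923, 0.2241, 0.16]
tcp_rot: [[0.998, 0.062, 0.002], [0.062, -0.998, 0.001], [0.003, -0.001, -1.0]]
wrist_force: [-3.6, 1.9, 4.0]
grip_width: 0.0244
```

```bash
python3 - <<'E'
from h import *
st()
p=np.array(sense()["tcp_pos"]); a=np.radians(3.5)
t(p[0]+.25*np.sin(a),p[1]-.25*np.cos(a),p[2],93.5,grasp=False)
E
```

```text
t 51.1 tcp [0.5923 0.2241 0.16  ] grasp [0.5925 0.2242 0.106 ] jawyaw -86.44 z [ 0.0025  0.0015 -1.    ] F [-3.6  1.9  4. ] w 0.0244 q [0.25 0.38 1.69 0.   1.06 1.76]
d [-0.02 25.   -0.03] w [-0.08 -0.15  0.06] dist 25.0
```

Emit:
send_rows(
  commands=[
    {"wx": 0,"wy": 0,"wz": 0,"dx": 0,"dy": 1.5,"dz": 0,"hand": 2},
    {"wx": 0,"wy": 0,"wz": 0,"dx": 0,"dy": 4,"dz": 0,"hand": 2},
    {"wx": 0,"wy": 0,"wz": 0,"dx": 0,"dy": 7.5,"dz": 0,"hand": 2},
    {"wx": 0,"wy": 0,"wz": 0,"dx": 0,"dy": 11,"dz": 0,"hand": 2},
    {"wx": 0,"wy": 0,"wz": 0,"dx": 0,"dy": 14.5,"dz": 0,"hand": 2},
    {"wx": 0,"wy": 0,"wz": 0,"dx": 0,"dy": 18,"dz": 0,"hand": 2},
    {"wx": 0,"wy": 0,"wz": 0,"dx": 0,"dy": 21,"dz": 0,"hand": 2},
    {"wx": 0,"wy": 0,"wz": 0,"dx": 0,"dy": 23,"dz": 0,"hand": 2},
  ],
)

```text
time: 51.9
tcp_pos: [0.6065, -0.0085, 0.16]
tcp_rot: [[0.998, 0.061, 0.002], [0.061, -0.998, -0.0], [0.002, 0.0, -1.0]]
wrist_force: [-3.8, 2.6, 6.5]
grip_width: 0.025
```

```bash
python3 - <<'E'
from h import *
st()
p=np.array(sense()["tcp_pos"]); print(np.linalg.norm(p-[.5923,.2241,.16]))
E
```

```text
t 51.9 tcp [ 0.6065 -0.0085  0.16  ] grasp [ 0.6066 -0.0085  0.106 ] jawyaw -86.53 z [ 0.0017 -0.0004 -1.    ] F [-3.8  2.6  6.5] w 0.025 q [-0.13  0.34  1.76 -0.    1.05  1.38]
0.23301787596660273
```

Emit:
send_rows(
  commands=[
    {"wx": 0,"wy": 0,"wz": 0,"dx": 0,"dy": 1.2,"dz": 0,"hand": 2},
    {"wx": 0,"wy": 0,"wz": 0,"dx": 0,"dy": 2.2,"dz": 0,"hand": 2},
    {"wx": 0,"wy": 0,"wz": 0,"dx": 0,"dy": 2.9,"dz": 0,"hand": 2},
    {"wx": 0,"wy": 0,"wz": 0,"dx": 0,"dy": 3.2,"dz": 0,"hand": 2},
    {"wx": 0,"wy": 0,"wz": 0,"dx": 0,"dy": 3.5,"dz": 0,"hand": 2},
    {"wx": 0,"wy": 0,"wz": 0,"dx": 0,"dy": 3.7,"dz": 0,"hand": 2},
    {"wx": 0,"wy": 0,"wz": 0,"dx": 0,"dy": 3.8,"dz": 0,"hand": 2},
    {"wx": 0,"wy": 0,"wz": 0,"dx": 0,"dy": 3.8,"dz": 0,"hand": 2},
  ],
)

```text
time: 52.7
tcp_pos: [0.6087, -0.0451, 0.16]
tcp_rot: [[0.998, 0.062, 0.001], [0.062, -0.998, -0.001], [0.001, 0.001, -1.0]]
wrist_force: [-5.6, -1.7, 7.8]
grip_width: 0.0252
```

```bash
python3 - <<'E'
from h import *
st()
p=np.array(sense()["tcp_pos"]); print(np.linalg.norm(p-[.5923,.2241,.16]))
E
```

```text
t 52.7 tcp [ 0.6087 -0.0451  0.16  ] grasp [ 0.6088 -0.0452  0.106 ] jawyaw -86.47 z [ 0.0013 -0.0011 -1.    ] F [-5.6 -1.7  7.8] w 0.0252 q [-0.19  0.34  1.75 -0.    1.05  1.32]
0.2697468380314109
```

Distance 0.2697 m, matching the original handle pose. Release, lift clear and inspect.

Emit:
send_rows(
  commands=[
    {"wx": 0,"wy": 0,"wz": 0,"dx": 0,"dy": 0,"dz": 0,"hand": 5},
    {"wx": 0,"wy": 0,"wz": 0,"dx": 0,"dy": 0,"dz": 0,"hand": 5},
    {"wx": 0,"wy": 0,"wz": 0,"dx": 0,"dy": 0,"dz": 0,"hand": 5},
    {"wx": 0,"wy": 0,"wz": 0,"dx": 0,"dy": 0,"dz": -2,"hand": 5},
    {"wx": 0,"wy": 0,"wz": 0,"dx": 0,"dy": 0,"dz": -5,"hand": 5},
    {"wx": 0,"wy": 0,"wz": 0,"dx": -2,"dy": 0,"dz": -8,"hand": 5},
    {"wx": 0,"wy": 0,"wz": 0,"dx": -6,"dy": -2,"dz": -9,"hand": 5},
    {"wx": 0,"wy": 0,"wz": 0,"dx": -10,"dy": -5,"dz": -9,"hand": 5},
  ],
)

```text
time: 53.5
tcp_pos: [0.5069, -0.0012, 0.2509]
tcp_rot: [[0.998, 0.059, 0.008], [0.059, -0.998, -0.001], [0.008, 0.001, -1.0]]
wrist_force: [0.3, 1.3, -0.0]
grip_width: 0.05
```

Emit:
send_rows(
  commands=[
    {"wx": 0,"wy": 0,"wz": 0,"dx": -4,"dy": -3,"dz": 0,"hand": 5},
    {"wx": 0,"wy": 0,"wz": 0,"dx": -8,"dy": -6,"dz": 0,"hand": 5},
    {"wx": 0,"wy": 0,"wz": 0,"dx": -10,"dy": -10,"dz": 0,"hand": 5},
    {"wx": 0,"wy": 0,"wz": 0,"dx": -10,"dy": -14,"dz": 0,"hand": 5},
    {"wx": 0,"wy": 0,"wz": 0,"dx": -10,"dy": -14,"dz": 0,"hand": 5},
    {"wx": 0,"wy": 0,"wz": 0,"dx": -10,"dy": -14,"dz": 0,"hand": 5},
    {"wx": 0,"wy": 0,"wz": 0,"dx": -10,"dy": -14,"dz": 0,"hand": 5},
    {"wx": 0,"wy": 0,"wz": 0,"dx": -10,"dy": -14,"dz": 0,"hand": 5},
  ],
)

```text
time: 54.3
tcp_pos: [0.3976, 0.1322, 0.2478]
tcp_rot: [[0.998, 0.06, 0.001], [0.06, -0.998, -0.0], [0.001, 0.0, -1.0]]
wrist_force: [-0.5, -0.4, 0.2]
grip_width: 0.05
```

```bash
python3 - <<'E'
from h import *
st()
snap("side","s20",(290,150,450,290),4.2);snap("top","t20",(310,120,440,200),6)
a=cv2.imread("pics/t20.png"); b=cv2.imread("pics/b.png"); 
# register sled displacement vs first image around handle
i0=cv2.imread("pics/top0.png",0); i1=cv2.imread("pics/t20_full.png",0)
for (x0,y0,x1,y1) in [(322,140,346,168),(341,166,430,184)]:
    tm=cv2.resize(i0[y0:y1,x0:x1],None,fx=8,fy=8,interpolation=cv2.INTER_CUBIC); sr=cv2.resize(i1[y0-4:y1+4,x0-4:x1+4],None,fx=8,fy=8,interpolation=cv2.INTER_CUBIC)
    r=cv2.matchTemplate(sr,tm,cv2.TM_CCOEFF_NORMED); _,v,_,l=cv2.minMaxLoc(r); print("shift px",(l[0]-32)/8,(l[1]-32)/8,v)
E
```

```text
t 54.3 tcp [0.3976 0.1322 0.2478] grasp [0.3977 0.1322 0.1938] jawyaw -86.58 z [ 0.0011 -0.     -1.    ] F [-0.5 -0.4  0.2] w 0.05 q [ 0.15 -0.18  2.13 -0.    1.19  1.66]
shift px 0.0 0.0 0.997183620929718
shift px 0.0 0.0 0.9282751679420471
```

View pics/s20.png

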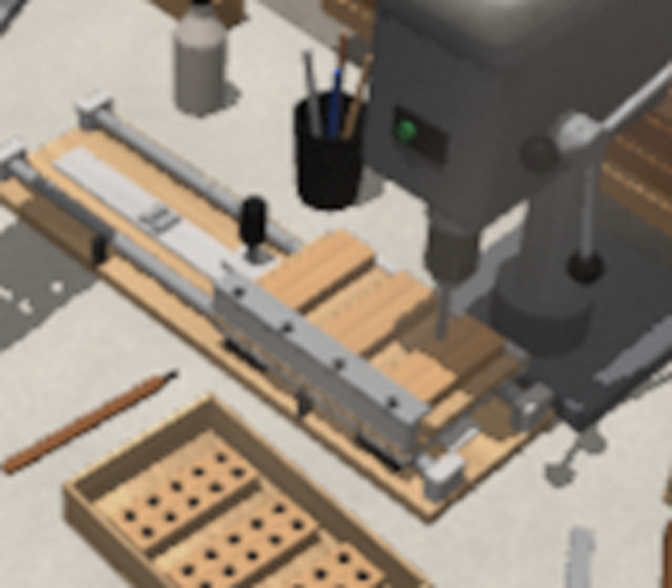

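View pics/t20_full.png

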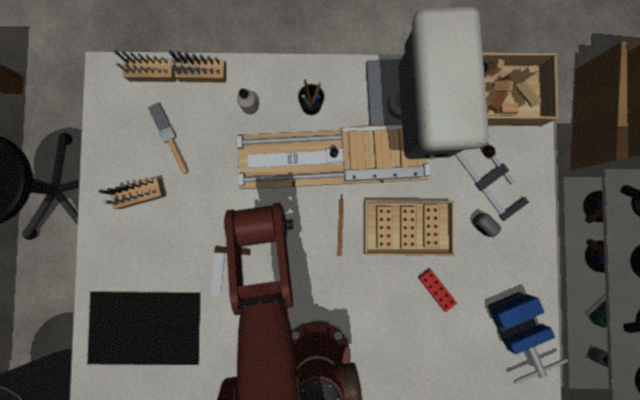

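```bash
python3 -c "
from bench import ticket
print(ticket.job_done())"
```

```text
the job is handed in; nothing more can be done
None
```

The job is done and handed in at about 54 s, with no wrist force above about 9 N in the readings I took. I pulled the sled into the loading detent and laid the three drilled blocks flat in the crate. Then I tilted the three blanks under the lip, levelled them into the pockets, and pushed the sled back to the drilling station.

- **Sled:** the last push covered 0.2697 m by the arm. The final top picture matched the first with no pixel shift at the handle or lip. The click itself was judged only from these positions.
- **Blocks:** all six looked flat and seated in the last two pictures, and each blank was level when I let go. The rightmost pocket is partly hidden by the drill head from above, so it was checked from the side.
- **Blank that moved:** one blank had shifted about 5 cm during the run. I measured it again before picking it up.
- **Other things on the bench:** they look unmoved, though the arm partly covered the square in the last top picture.
- **Disagreements:**
  - For the first pull, the camera put the handle's travel at 0.265 m, the arm at 0.269 m and the blocks' holes at 0.270–0.271 m.
  - The pockets' near walls were met 1–4 mm off the camera estimate, so I seated the blocks by touch.

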